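# Put the used brushes and stir sticks to soak in the extraction dock

### The arm

A 6-joint arm with a two-finger parallel gripper is mounted at the origin on a cart in front of the work surface, level with it; the furniture and walls round the work are solid. World frame = base frame: x ahead of the robot, y to its left, z up, the work surface at z = 0. Lengths are in m, angles in rad, forces in N, time in s.
With the tool pointing down it reaches from about 0.3 to 0.775 m from the base axis. Payload 14.6 kg.
Tool frame: the origin (TCP) lies between the finger pads; the fingertips stand tcp_to_tips ahead of it and the grasp point (between the pads) lies 6 mm ahead of it (tcp_to_tips is the distance from the TCP to the fingertips, in m); z points along the fingers, y is the direction in which the jaws open and shut (so a half turn about z gives the same grasp; the last joint's range is limited). The gripper opens to 85 mm and grips with 20 to 120 N. Pads are 22 mm wide; open, the fingers measure 114 mm over their backs; the gripper's body (76 mm by 85 mm) begins 54 mm behind the grasp point. The pads swing forward as they close: fully open they stand 13 mm farther back than shut.
Start: joints at [-1.286, 0.3, 1.521, -0, 1.321, -0.067], TCP at [0.19, -0.516, 0.256] pointing down, gripper open.
Joint ranges: [-3.03, 3.03], [-0.79, 2.21], [0.23, 2.52], [-1.04, 4.18], [0, 3.07], [-2.55, 2.55]. Speed limits (rad/s): [2.22, 2.22, 2.57, 3.14, 3.14, 3.14].

### API

Orientations are given as a rotation vector (axis times angle).
In Python, from rig import sense, camera, close_job, find_in, cut_out, tcp_to_tips gives the robot as it stands.
- The arm moves only by the tool arm_command, never from a script. Its argument "targets" is a list of rows, each an object of numbers: "x", "y", "z": the shift along the tool's x, y, z in cm; "turn": the turn about the tool's z in rad; "hand": the finger opening in cm, from 0 to 8.54. In form: [{"x": .., "y": .., "z": .., "turn": .., "hand": ..}, ...]. A call has 1 to 20 rows; each row is the pose to reach, as a shift and turn from the pose commanded when the call began, along the tool's axes at that moment; what a row does not reach only later rows make up. A row lasts 1/10 s, in which the tool goes at most 50 mm and 8.59 degrees, less where a joint would pass 70% of its speed; a pose out of reach is approached as far as the arm can. A call with a gripper value outside its range is refused whole. The fingers move at their own pace and stop on an object; the grip force is fixed at half the most. Time passes only in rows, so rows that repeat a pose let the fingers close. It gives the time, the measured TCP pose, the force and the opening at its end, in the units of the state.
- sense(): the state, without advancing time (a new reading comes with each control period).
- camera(name): name is "scene" or "top"; returns a dict with "image" (480x640x3 uint8, red, green, blue), "camera_matrix" (3x3 intrinsics, pixels), "R" (3x3) and "t" (3): a world point X has camera coordinates R X + t. Camera axes: x right, y down, z forward; pixel columns grow to the right and rows downward; lengths in m; the calibration is good to about 2 mm. A picture is of the moment at which its call begins. There is no depth.
- close_job(): hands the job in, once; it reports no verdict.
Trained networks look in a picture, given as the dict that the camera call returned (one of the last four; its "shot" number tells which), for a name from the list of things; names that differ only in an ending like _2 or _b are one class to them, and where a whole thing is asked for, a point or a joint stands for the part that bears it (a point fixed in the world has none). Each returns a list of dicts, best first, with "p" (0 to 1); they miss things now and then, are a little off and sometimes report something else, mostly with a low value. They report only what shows in the picture. A call takes as long as a camera call. They do not tell look-alikes from the thing itself.
- find_in(name, picture): "pixel" ([row, column] in pixels, amid what is visible of it).
- cut_out(name, picture): "region" (480x640 bool, what is visible of it) and "pixel" ([row, column] in pixels, amid what is visible of it).
The state is a dict: "clock": time; "q": joint angles; "qvel": joint speeds; "tau": joint torques, N m; "tcp_pos": TCP position; "ee_rot": TCP orientation; "wrist_force": force on the tool from outside, world axes, zero at the start; "moment": the same for the moment, N m; "grip_width": opening from 0.0 (shut) to 1.0 (fully open).
Only numpy, scipy, OpenCV 4.12 (cv2) and the standard library are available. Lean on these libraries where they do the work, as an engineer would, in place of code of your own. Each camera call takes 0.05 s, during which the arm holds its last target.

### The job

Get the used tools ready for their overnight soak: take the loose lid off the steel soak tub by its tab and lay it flat on the bench, right way up, then stand every used paint brush (bristles down) and every wooden stir stick that lies on the white paper sheet upright in the tub's compartments, down to the tub's floor. The lid cannot close over them, so finally slide the loaded drip tray by its pull plate between the guides of the extraction dock, fully home against the filter box. Leave the tub upright on its tray, and do not disturb the aerosol can, the mixing cup or the additive bottle.

Things in the scene. Friction and masses are not known exactly. Their poses are not given: they have to be found in the camera images.
- dock: Fixed grey extraction dock; origin on the bench where the tray's origin comes when home, x into the dock, y left, z up. Slotted filter box, 210 wide, 250 high: its face x = +83 mm stops the tray. Dark guides from x = -30 to 83, 196 mm apart inside, 22 high, lips reach 7 mm inward at z = 19 to 22; flared lead-ins from x = -66, about 230 wide at the mouth
- tray: Loose aluminium drip tray, 160 (x) by 190 (y) mm, rim 12 high, about 0.35 kg; its smooth underside slides on the bench. Origin under its centre, x towards the dock, y left, z up. Home: origin and axes on those of the dock, or up to 3 mm farther, where it meets the face
- tray_pull (a point): On the tray's upturned front pull plate, at tray (-100, 0, 45) mm. Upright plate, 6 mm thick along the tray's x, 60 long along its y, rising from the tray's front to 63 mm above the bench, the tub's front wall 77 mm behind it. Pinch it from above, closing along the tray's x
- tub: Loose steel soak tub, 95 (x) by 141 (y) by 103 mm high, blue band in front, 0.35 kg; origin at the centre of its underside, z up, at tray (25, 0, 3) mm within low lips. Walls and floor 3 mm. Dividers 2 mm thick, up to z = 88, make six compartments about 44 mm square, centres at x = -23 and 23, y = -45, 0 and 45 mm
- lid: Loose steel lid, at first on the tub's rim: plate 104 (x) by 150 (y) by 3 mm, 0.16 kg, with a plug below it (80 x 126, 6 deep) that sits in the tub's mouth with 4 mm play. Origin at the centre of the plate's underside, z up: at tub z = 103 mm when seated, 6 mm above the bench when laid flat on its plug
- lid_tab (a point): Point on the lid's upturned lift tab at its front edge: at lid (-49, 0, 20) mm. The tab stands upright, 6 mm thick along the lid's x, 44 mm long along its y, its top 37 mm above the plate's underside. Pinch it from above, closing along the lid's x.
- brush_a_mid (a point): On a white masking-paper sheet: flat paint brush with a red handle and dark bristles, 188 mm long (y), 28 mm wide (x), 14 mm thick (z), 50 g; point at its middle, half-way up. Bristles point along +y, to y = 94 mm; the ferrule starts at y = 26 mm; the handle, 16 mm wide at most, 12 thick, runs back to y = -94 mm: grip it there. May be absent
- brush_b_mid (a point): A second brush on the sheet, same as the first. May be absent.
- stick_long_mid (a point): On the white paper sheet: light wooden stir stick, 240 mm long (y), 22 mm wide (x), 9 mm thick (z), its ends at y = +-120 mm; point at its middle. Either end may be down. May be absent.
- stick_short_mid (a point): On the white paper sheet: grey-stained wooden stir stick, 210 mm long (y), 18 mm wide (x), 9 mm thick (z), its ends at y = +-105 mm; point at its middle. Either end may be down. May be absent.
- aerosol_mid (a point): Aerosol can with a black cap, 68 mm across, 196 mm high, point half-way up. Leave it alone.
- mixing_cup_mid (a point): Clear empty mixing cup, 71 mm across, 86 mm high, point half-way up. Leave it alone.
- bottle_mid (a point): Small additive bottle with a red cap, 49 mm across, 111 mm high, point half-way up. Leave it alone.
Not all that is in view belongs to the job. What is shaped like the part that bears brush_a_mid but purple is not meant.

How it is judged:
On the way, in this order (a step that is already met when the one before it is completed fails the run):
1. the lid lies flat on the bench, right way up, off the tub (height (world z) of lid between -0.01 and 0.014 m and angle between lid's own z axis and vertical below 0.1 rad and horizontal distance between lid and tub above 0.11 m), for 0.2 s.
2. every tool that was there stands upright in the tub, on its floor, brushes bristles down, before the tray is in the dock (x of brush_a_mid in the frame of tub between -0.05 and 0.05 m and y of brush_a_mid in the frame of tub between -0.073 and 0.073 m and z of each of brush_a_mid, brush_b_mid in the frame of tub below 0.109 m and angle between each of brush_a_mid, brush_b_mid's own y axis and vertical above 2.6 rad and x of brush_b_mid in the frame of tub between -0.05 and 0.05 m and y of brush_b_mid in the frame of tub between -0.073 and 0.073 m and x of stick_long_mid in the frame of tub between -0.05 and 0.05 m and y of stick_long_mid in the frame of tub between -0.073 and 0.073 m and z of stick_long_mid in the frame of tub below 0.135 m and angle between the y axis of each of stick_long_mid, stick_short_mid and the z axis of tub, either way round below 0.54 rad and x of stick_short_mid in the frame of tub between -0.05 and 0.05 m and y of stick_short_mid in the frame of tub between -0.073 and 0.073 m and z of stick_short_mid in the frame of tub below 0.12 m and x of tray in the frame of dock below -0.04 m), for 0.3 s.
3. the loaded tray is home in the dock (x of tray in the frame of dock above -0.008 m and y of tray in the frame of dock between -0.008 and 0.008 m and angle between the x axis of tray and the x axis of dock, either way round below 0.07 rad), for 0.2 s.
At the end, for the whole second after the job is handed in: Lid flat on the bench, right way up; every tool present stands in the tub, within 15 mm of its floor and 30 degrees of upright, brushes bristles down; tray within 8 mm of fully home and square (0.07 rad); tub upright in its place on the tray; all released and at rest (all of step 1 and all of step 3 and x of brush_a_mid in the frame of tub between -0.05 and 0.05 m and y of brush_a_mid in the frame of tub between -0.073 and 0.073 m and z of each of brush_a_mid, brush_b_mid in the frame of tub below 0.109 m and angle between each of brush_a_mid, brush_b_mid's own y axis and vertical above 2.6 rad and x of brush_b_mid in the frame of tub between -0.05 and 0.05 m and y of brush_b_mid in the frame of tub between -0.073 and 0.073 m and x of stick_long_mid in the frame of tub between -0.05 and 0.05 m and y of stick_long_mid in the frame of tub between -0.073 and 0.073 m and z of stick_long_mid in the frame of tub below 0.135 m and angle between the y axis of each of stick_long_mid, stick_short_mid and the z axis of tub, either way round below 0.54 rad and x of stick_short_mid in the frame of tub between -0.05 and 0.05 m and y of stick_short_mid in the frame of tub between -0.073 and 0.073 m and z of stick_short_mid in the frame of tub below 0.12 m and angle between tub's own z axis and vertical below 0.08 rad and y of tub in the frame of tray between -0.01 and 0.01 m and z of tub in the frame of tray below 0.01 m and linear speed of each of lid, tray, tub below 0.03 m/s); the robot touches nothing.
It fails at once if the tub is tipped by more than 30 degrees (angle between tub's own z axis and vertical above 0.52 rad).
It fails at once if a bystander is shoved more than 3 cm or knocked over (distance of any of aerosol_mid, mixing_cup_mid, bottle_mid from where it was at the start of the episode above 0.03 m).
Of brush_a, brush_b, stick_long, stick_short only 3 to 4 are there at a start; the rules pass over those that are not, and their reading is None.
At some moment in a run one of brush_a, brush_b, stick_long, stick_short may be knocked a few centimetres aside while the robot is not near it.
It also fails if it takes over 210 s, if anything falls off the work surface, if the arm or the gripper's body presses on something with over 40 N, if the wrist force passes 120 N, or if a joint passes its speed limit or range.

## Working session

There is one attempt and no reset: what is moved stays moved. The work goes in short steps, Python scripts to look and compute and a tool call to move; the robot and the scene stay as the last step left them, time stands still between calls to the robot, and variables do not carry over. Pictures are saved under pics/ and viewed, and the job is handed in when it is done.

Besides the shell and the picture viewer there is one more tool, called after "Emit:" as name(argument=value, ...), one argument or row to a line, values as JSON. arm_command: Moves the arm, as the interface text tells. Its arguments: {"type":"object","properties":{"targets":{"type":"array","items":{"type":"object","properties":{"x":{"type":"number"},"y":{"type":"number"},"z":{"type":"number"},"turn":{"type":"number"},"hand":{"type":"number"}}}}},"required":["targets"]}

```bash
ls; mkdir -p pics
python3 - <<'E'
from rig import *
import cv2
print(sense()); print(tcp_to_tips)
for n in("scene","top"):
    p=camera(n); cv2.imwrite(f"pics/{n}0.png",p["image"][:,:,::-1]); print(n,p["camera_matrix"],p["R"],p["t"],p["shot"])
E
```

```text
pics
{'clock': 0.0, 'q': array([-1.28560743e+00,  3.00427290e-01,  1.52159911e+00, -8.22315915e-06,
        1.32068332e+00, -6.66189738e-02]), 'qvel': array([ 2.87301892e-04, -2.48665517e-05, -5.74414241e-04, -5.99142774e-04,
        3.98814058e-04, -1.69874193e-03]), 'tau': array([-1.23462978e-03, -5.43499982e+01, -3.61794233e+01, -1.10579990e-04,
        3.97432392e-03, -9.38436699e-06]), 'tcp_pos': array([ 0.1894544 , -0.51611741,  0.2557377 ]), 'ee_rot': array([-3.09202098e+00, -5.49582032e-01,  2.03746849e-04]), 'wrist_force': array([ 0.49300187, -0.21674663,  0.2570309 ]), 'moment': array([-0.01491475,  0.04432377, -0.01478077]), 'grip_width': 0.9995175059101598}
0.025
scene [[540.75792167   0.         316.27974044]
 [  0.         540.75792167 239.55112978]
 [  0.           0.           1.        ]] [[ 0.9020729  -0.43106231 -0.02120787]
 [-0.29509901 -0.58019722 -0.75913619]
 [ 0.31493026  0.69105461 -0.65058625]] [-0.51299214  0.18881208  1.48838245] 1
top [[567.33455703   0.         317.01421368]
 [  0.         567.33455703 239.26802588]
 [  0.           0.           1.        ]] [[ 0.0169228  -0.99973306  0.01572968]
 [-0.99558359 -0.01830131 -0.09207806]
 [ 0.09234135 -0.014102   -0.99562755]] [-0.07681864  0.5360081   1.49014945] 2
```

View pics/scene0.png

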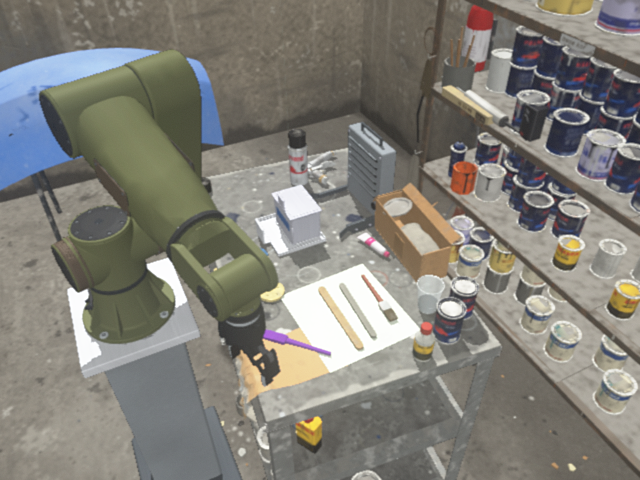

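View pics/top0.png

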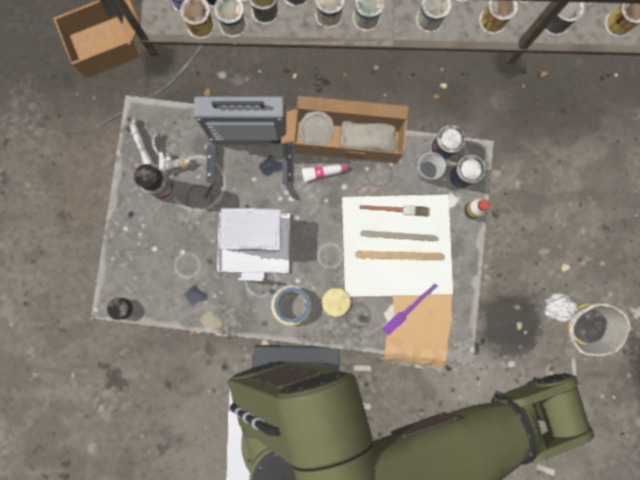

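Both pictures show a red brush (top px col 395,row 210), a grey stick (400,237) and a long light stick (400,256) on the white sheet. A purple look-alike brush (410,310) lies off the sheet. The tub on its tray is at (250,243) and the dock at (240,130).

```bash
cat > h.py <<'E'
import numpy as np, cv2
from rig import *
def plane(pic,rc,z):
    K,R,t=pic["camera_matrix"],pic["R"],pic["t"]
    d=R.T@np.linalg.inv(K)@np.array([rc[1],rc[0],1.]); c=-R.T@t
    return c+d*(z-c[2])/d[2]
def proj(pic,X):
    c=pic["R"]@np.asarray(X,float)+pic["t"]; p=pic["camera_matrix"]@c; return p[1]/p[2],p[0]/p[2]
def tri(ps):
    A=[];b=[]
    for pic,rc in ps:
        K,R,t=pic["camera_matrix"],pic["R"],pic["t"]; d=R.T@np.linalg.inv(K)@np.array([rc[1],rc[0],1.]); d/=np.linalg.norm(d); c=-R.T@t
        P=np.eye(3)-np.outer(d,d);A.append(P);b.append(P@c)
    return np.linalg.lstsq(np.vstack(A),np.hstack(b),rcond=None)[0]
def crop(pic,r0,r1,c0,c1,s,fn):
    cv2.imwrite(fn,cv2.resize(pic["image"][r0:r1,c0:c1,::-1],None,fx=s,fy=s,interpolation=cv2.INTER_CUBIC))
E
python3 - <<'E'
from h import *
T=camera("top");S=camera("scene")
crop(T,185,305,330,460,6,"pics/c1.png") if 0 else None
crop(T,190,345,335,495,5,"pics/sheet_t.png");crop(T,90,300,130,330,3,"pics/tub_t.png");crop(S,120,260,240,400,5,"pics/tub_s.png")
for n in "dock tray tray_pull tub lid lid_tab brush_a_mid brush_b_mid stick_long_mid stick_short_mid aerosol_mid mixing_cup_mid bottle_mid".split():
    a=find_in(n,T);b=find_in(n,S)
    print(n,[(np.round(i["pixel"]).tolist(),round(i["p"],2)) for i in a[:3]],[(np.round(i["pixel"]).tolist(),round(i["p"],2)) for i in b[:3]], np.round(tri([(T,a[0]["pixel"]),(S,b[0]["pixel"])]),3) if a and b else "")
print(sense()["clock"])
E
```

```text
dock [([125.0, 238.0], 0.87)] [([171.0, 363.0], 0.83), ([225.0, 298.0], 0.69)] [0.812 0.14  0.121]
tray [([262.0, 257.0], 0.95)] [] 
tray_pull [([263.0, 261.0], 0.64)] [([238.0, 278.0], 0.9)] [0.473 0.082 0.008]
tub [] [([224.0, 299.0], 0.59)] 
lid [([229.0, 252.0], 0.8)] [([202.0, 294.0], 0.8)] [0.548 0.1   0.111]
lid_tab [([230.0, 249.0], 0.79)] [([205.0, 297.0], 0.61)] [0.553 0.106 0.095]
brush_a_mid [([313.0, 404.0], 0.8), ([210.0, 406.0], 0.75)] [([302.0, 383.0], 0.96), ([340.0, 287.0], 0.67)] [ 0.452 -0.344  0.141]
brush_b_mid [([232.0, 251.0], 0.48)] [] 
stick_long_mid [([256.0, 399.0], 0.66)] [([320.0, 342.0], 0.88)] [ 0.502 -0.292 -0.009]
stick_short_mid [([234.0, 400.0], 0.57)] [([306.0, 356.0], 0.65)] [ 0.553 -0.289  0.02 ]
aerosol_mid [([179.0, 154.0], 0.56), ([254.0, 398.0], 0.35)] [([158.0, 301.0], 0.94)] [0.68  0.356 0.088]
mixing_cup_mid [([168.0, 431.0], 0.81), ([125.0, 242.0], 0.73), ([231.0, 248.0], 0.29)] [([293.0, 430.0], 0.65)] [ 0.73  -0.365  0.058]
bottle_mid [([205.0, 472.0], 0.7)] [([342.0, 427.0], 0.76)] [ 0.638 -0.483  0.038]
1.5
```

View pics/tub_t.png

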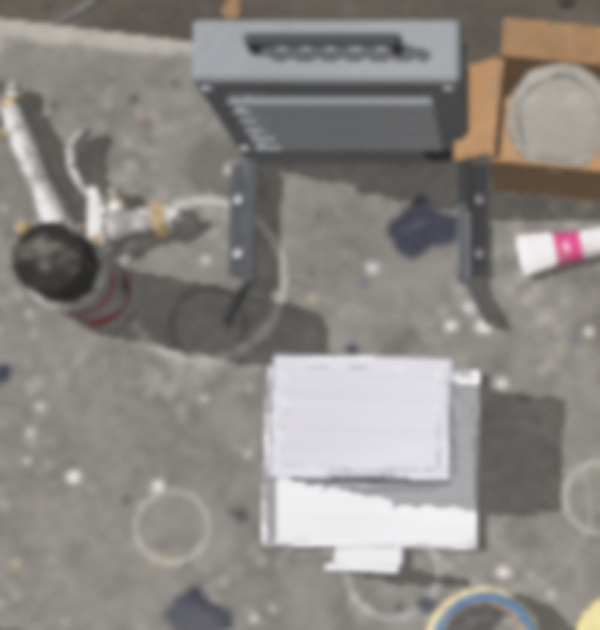

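View pics/tub_s.png

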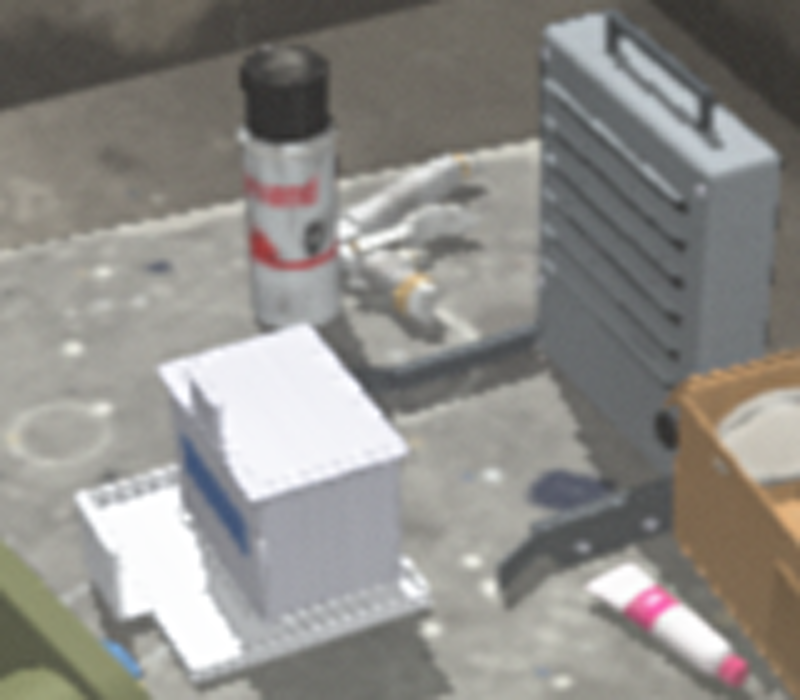

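View pics/sheet_t.png

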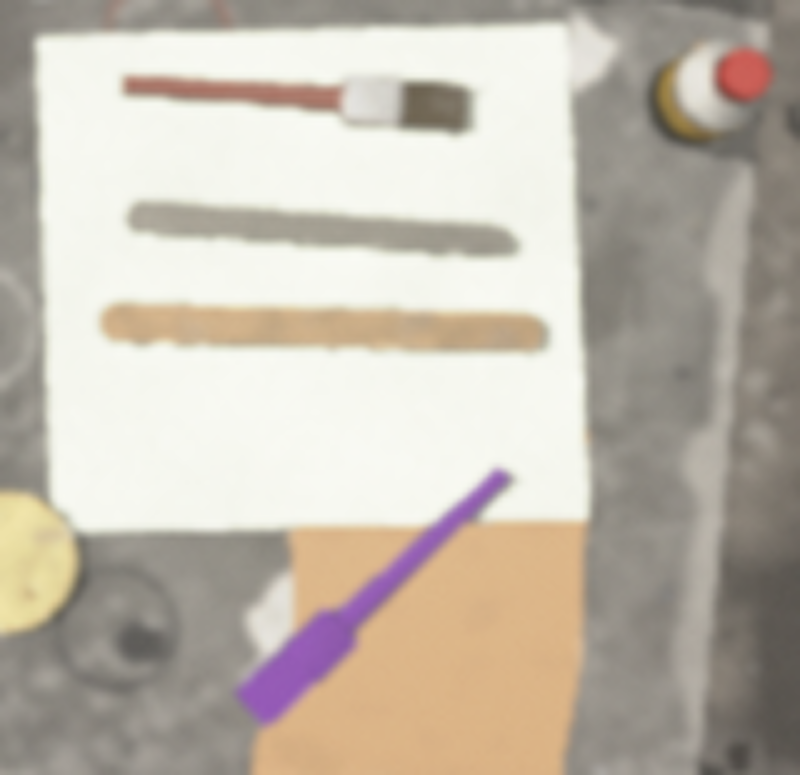

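The crops confirm the choices. On the sheet are the red brush (handle end at crop (123,85), bristles at (470,110)), the grey stick and the light stick. The purple brush is mostly on cardboard and is not meant. The lid sits on the tub, with its tab at the front near the robot side.

Run:
```python
from h import *
T=camera("top");S=camera("scene")
def f(l,o,s,z,pic=T):
    for n,(x,y) in l.items(): print(n,np.round(plane(pic,(y/s+o[0],x/s+o[1]),z)[:2],4))
f(dict(ul=(272,357),ur=(450,360),lr=(447,478),ll=(268,473)),(90,130),3,.109)
print("tray"); f(dict(ll=(262,545),lr=(477,548),ur=(480,372)),(90,130),3,.012)
f(dict(pl=(338,545),pr=(403,548)),(90,130),3,.063)
print("scene lid"); f(dict(fl=(160,372),bl=(305,325),br=(408,450),fr=(258,500)),(120,240),5,.109,S)
f(dict(tabtopL=(190,372),tabtopR=(220,408)),(120,240),5,.143,S)
f(dict(trayfl=(78,495),pulltopl=(85,492),),(120,240),5,.012,S)
f(dict(pulltopL=(82,495),pulltopR=(122,557)),(120,240),5,.063,S)
f(dict(trayfr=(190,680),traybr=(428,597)),(120,240),5,.006,S)
print("dock box top"); f(dict(fl=(198,82),fr=(460,80),bl=(193,20),br=(457,20)),(90,130),3,.25)
f(dict(bfl=(247,155),bfr=(440,155)),(90,130),3,.0)
print("guides");f(dict(LLtop=(254,162),LLbot=(250,278),LLo=(231,278),RRtop=(462,162),RRbot=(466,280),RRo=(485,280)),(90,130),3,.022)
print("brush"); f(dict(h=(123,85),fe=(342,97),b=(470,107)),(190,335),5,.007)
print("grey"); f(dict(a=(127,215),b=(519,242)),(190,335),5,.009)
print("long"); f(dict(a=(101,322),b=(549,332)),(190,335),5,.009)
```

```text
ul [0.6019 0.1788]
ur [0.6022 0.0288]
lr [0.5023 0.0291]
ll [0.5038 0.1789]
tray
ll [0.4467 0.1975]
lr [0.4473 0.006 ]
ur [0.6058 0.0067]
pl [0.4461 0.124 ]
pr [0.4445 0.068 ]
scene lid
fl [0.4998 0.1724]
bl [0.6019 0.1774]
br [0.603  0.0294]
fr [0.5031 0.0262]
tabtopL [0.5006 0.119 ]
tabtopR [0.5025 0.0771]
trayfl [0.4451 0.1985]
pulltopl [0.4503 0.1993]
pulltopL [0.4288 0.1346]
pulltopR [0.429  0.0671]
trayfr [0.444  0.0063]
traybr [0.6059 0.0102]
dock box top
fl [0.7943 0.2204]
fr [0.8003 0.0187]
bl [0.8433 0.226 ]
br [0.8479 0.0221]
bfl [0.804  0.2249]
bfr [0.8078 0.0481]
guides
LLtop [0.7919 0.2145]
LLbot [0.6856 0.2145]
LLo [0.6852 0.2315]
RRtop [0.7958 0.0267]
RRbot [0.6876 0.0207]
RRo [0.688  0.0036]
brush
h [ 0.6293 -0.182 ]
fe [ 0.625  -0.3015]
b [ 0.6208 -0.3714]
grey
a [ 0.558  -0.1847]
b [ 0.5472 -0.3975]
long
a [ 0.4997 -0.1712]
b [ 0.4987 -0.4137]
```

Emit:
arm_command(
  targets=[
    {"x":5,"y":-4.7,"z":0,"turn":-0.12,"hand":5},
    {"x":10,"y":-9.3,"z":0,"turn":-0.24,"hand":5},
    {"x":15,"y":-14,"z":1,"turn":-0.36,"hand":5},
    {"x":20,"y":-18.6,"z":1,"turn":-0.48,"hand":5},
    {"x":25,"y":-23.3,"z":2,"turn":-0.6,"hand":5},
    {"x":30,"y":-28,"z":2,"turn":-0.72,"hand":5},
    {"x":35,"y":-32.6,"z":3,"turn":-0.84,"hand":5},
    {"x":40,"y":-37.2,"z":3,"turn":-0.96,"hand":5},
    {"x":45,"y":-42,"z":3.6,"turn":-1.08,"hand":5},
    {"x":50.7,"y":-47.2,"z":3.6,"turn":-1.219,"hand":5},
    {"x":50.7,"y":-47.2,"z":3.6,"turn":-1.219,"hand":5},
    {"x":50.7,"y":-47.2,"z":3.6,"turn":-1.219,"hand":5},
    {"x":50.7,"y":-47.2,"z":3.6,"turn":-1.219,"hand":5},
    {"x":50.7,"y":-47.2,"z":3.6,"turn":-1.219,"hand":5},
    {"x":50.7,"y":-47.2,"z":3.6,"turn":-1.219,"hand":5},
    {"x":50.7,"y":-47.2,"z":3.6,"turn":-1.219,"hand":5},
    {"x":50.7,"y":-47.2,"z":3.6,"turn":-1.219,"hand":5},
    {"x":50.7,"y":-47.2,"z":3.6,"turn":-1.219,"hand":5},
    {"x":50.7,"y":-47.2,"z":3.6,"turn":-1.219,"hand":5},
    {"x":50.7,"y":-47.2,"z":3.6,"turn":-1.219,"hand":5},
  ],
)

```text
clock: 3.6
tcp_pos: [0.5028, 0.1009, 0.2205]
ee_rot: [2.222, 2.22, 0.0]
wrist_force: [-0.1, -0.1, 0.5]
grip_width: 0.587
```

Run:
```python
from h import *
S=camera("scene");T=camera("top")
crop(S,100,260,220,400,4,"pics/s1.png")
crop(T,90,300,130,330,3,"pics/t1.png")
```

```text
(no output)
```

View pics/s1.png

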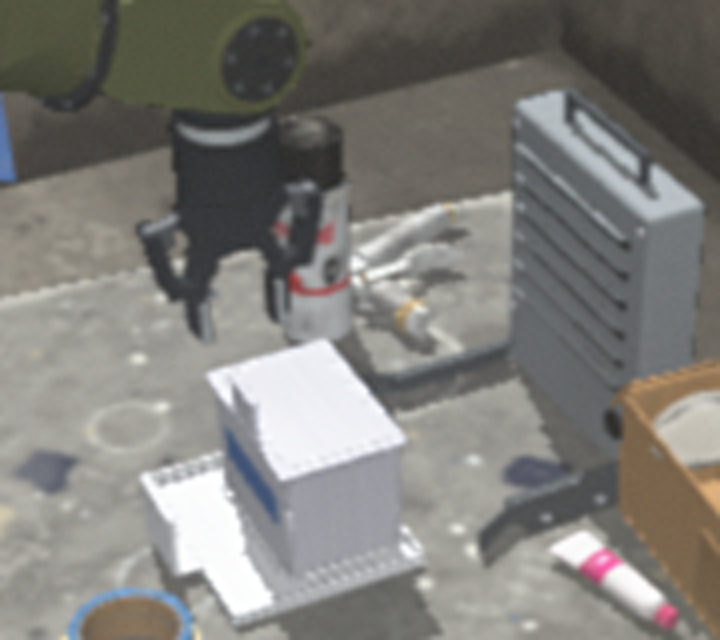

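The gripper, with tips near (205,330) and (275,315), hangs right above the tab at (240,395) and straddles it. I'm lowering it.

Emit:
arm_command(
  targets=[
    {"z":2,"hand":5},
    {"z":4,"hand":5},
    {"z":6,"hand":5},
    {"z":7.2,"hand":5},
    {"z":8,"hand":5},
    {"z":8,"hand":5},
    {"z":8,"hand":3},
    {"z":8,"hand":1},
    {"z":8,"hand":0},
    {"z":8,"hand":0},
    {"z":8,"hand":0},
    {"z":8,"hand":0},
  ],
)

```text
schema error: expected keys x, y, z, turn, hand
```

Emit:
arm_command(
  targets=[
    {"z":-0.5,"hand":0},
    {"z":-1,"hand":0},
    {"z":-2,"hand":0},
    {"z":-3,"hand":0},
    {"z":-3,"hand":0},
  ],
)

```text
schema error: expected keys x, y, z, turn, hand
```

Run:
```python
from h import *
S=camera("scene")
crop(S,100,260,220,400,4,"pics/s2.png")
s=sense();print(s["tcp_pos"],s["wrist_force"])
```

```text
[0.50280999 0.10128646 0.22039425] [-0.12634631  0.26476715  0.23604606]
```

View pics/s2.png

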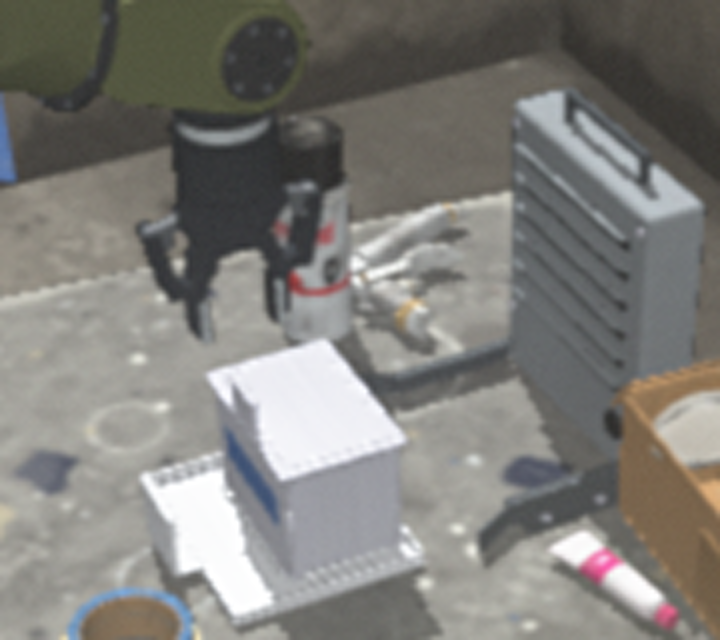

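Nothing moved, because every row needs all five keys.

Emit:
arm_command(
  targets=[
    {"x":0,"y":0,"z":2,"turn":0,"hand":5},
    {"x":0,"y":0,"z":4,"turn":0,"hand":5},
    {"x":0,"y":0,"z":6,"turn":0,"hand":5},
    {"x":0,"y":0,"z":7.2,"turn":0,"hand":5},
    {"x":0,"y":0,"z":8,"turn":0,"hand":5},
    {"x":0,"y":0,"z":8,"turn":0,"hand":5},
    {"x":0,"y":0,"z":8,"turn":0,"hand":3},
    {"x":0,"y":0,"z":8,"turn":0,"hand":1},
    {"x":0,"y":0,"z":8,"turn":0,"hand":0},
    {"x":0,"y":0,"z":8,"turn":0,"hand":0},
    {"x":0,"y":0,"z":8,"turn":0,"hand":0},
    {"x":0,"y":0,"z":8,"turn":0,"hand":0},
  ],
)

```text
clock: 4.95
tcp_pos: [0.5031, 0.1015, 0.141]
ee_rot: [2.221, 2.221, 0.002]
wrist_force: [-0.9, -1.2, 5.9]
grip_width: 0.057
```

Emit:
arm_command(
  targets=[
    {"x":0,"y":0,"z":-0.5,"turn":0,"hand":0},
    {"x":0,"y":0,"z":-1,"turn":0,"hand":0},
    {"x":0,"y":0,"z":-2,"turn":0,"hand":0},
    {"x":0,"y":0,"z":-3.5,"turn":0,"hand":0},
    {"x":0,"y":0,"z":-5,"turn":0,"hand":0},
    {"x":0,"y":0,"z":-5,"turn":0,"hand":0},
  ],
)

```text
clock: 5.55
tcp_pos: [0.5036, 0.1016, 0.1926]
ee_rot: [2.22, 2.22, 0.005]
wrist_force: [-0.8, 0.9, -3.1]
grip_width: 0.052
```

Run:
```python
from h import *
S=camera("scene");T=camera("top")
crop(S,100,260,220,400,4,"pics/s3.png")
s=sense();print(s["tcp_pos"],s["wrist_force"])
```

```text
[0.50274514 0.10151101 0.19030805] [-1.32935395  0.32139869 -1.86383459]
```

View pics/s3.png

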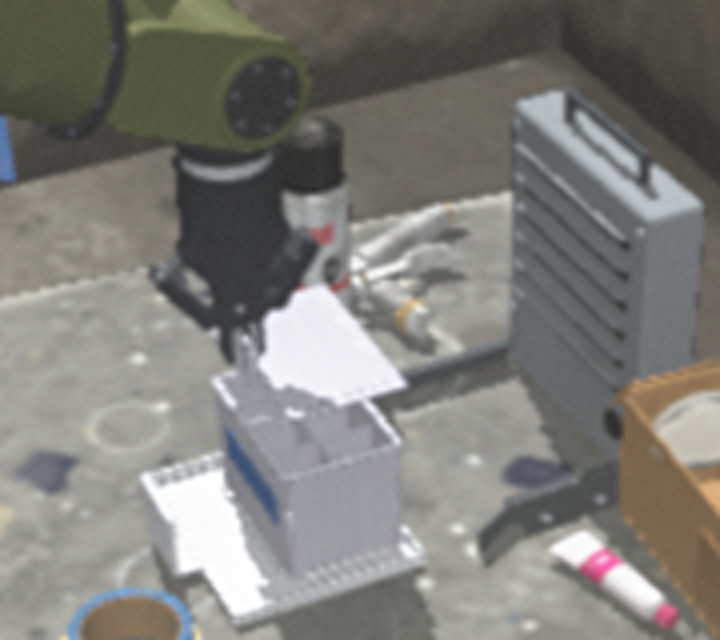

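The lid is off the tub, still held by its tab (crop (250,345)) and roughly level. The compartments are visible at (300,430). I'm carrying the lid to the left.

Emit:
arm_command(
  targets=[
    {"x":0,"y":0,"z":-1.5,"turn":0,"hand":0},
    {"x":1,"y":-0.5,"z":-3,"turn":0,"hand":0},
    {"x":3,"y":-1,"z":-3,"turn":0,"hand":0},
    {"x":6,"y":-2,"z":-3,"turn":0,"hand":0},
    {"x":9,"y":-3,"z":-3,"turn":0,"hand":0},
    {"x":12,"y":-3.3,"z":-3,"turn":0,"hand":0},
    {"x":15,"y":-3.3,"z":-3,"turn":0,"hand":0},
    {"x":18,"y":-3.3,"z":-3,"turn":0,"hand":0},
    {"x":21,"y":-3.3,"z":-3,"turn":0,"hand":0},
    {"x":23,"y":-3.3,"z":-3,"turn":0,"hand":0},
    {"x":23,"y":-3.3,"z":0,"turn":0,"hand":0},
    {"x":23,"y":-3.3,"z":4,"turn":0,"hand":0},
    {"x":23,"y":-3.3,"z":8,"turn":0,"hand":0},
    {"x":23,"y":-3.3,"z":10,"turn":0,"hand":0},
    {"x":23,"y":-3.3,"z":11,"turn":0,"hand":0},
    {"x":23,"y":-3.3,"z":11,"turn":0,"hand":0},
  ],
)

```text
clock: 7.25
tcp_pos: [0.4693, 0.3312, 0.0789]
ee_rot: [-2.221, -2.221, 0.004]
wrist_force: [-0.5, -1.1, -2.2]
grip_width: 0.055
```

Run:
```python
from h import *
S=camera("scene")
crop(S,100,280,200,400,4,"pics/s4.png")
s=sense();print(s["tcp_pos"],s["wrist_force"])
```

```text
[0.46988074 0.331511   0.08034489] [-0.02560535  0.03808152 -0.85231718]
```

View pics/s4.png

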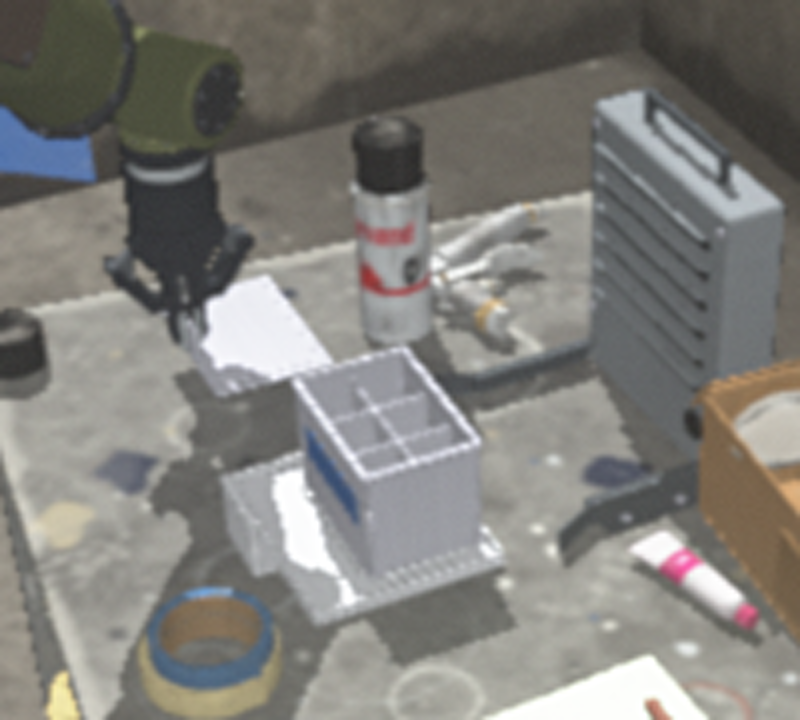

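Emit:
arm_command(
  targets=[
    {"x":0,"y":0,"z":1,"turn":0,"hand":0},
    {"x":0,"y":0,"z":2,"turn":0,"hand":0},
    {"x":0,"y":0,"z":3,"turn":0,"hand":0},
    {"x":0,"y":0,"z":3.5,"turn":0,"hand":0},
    {"x":0,"y":0,"z":3.9,"turn":0,"hand":0},
    {"x":0,"y":0,"z":3.9,"turn":0,"hand":0},
  ],
)

```text
clock: 7.9
tcp_pos: [0.4699, 0.3316, 0.0414]
ee_rot: [2.221, 2.221, 0.0]
wrist_force: [0.7, -0.4, -1.7]
grip_width: 0.059
```

Emit:
arm_command(
  targets=[
    {"x":0,"y":0,"z":0.2,"turn":0,"hand":0},
    {"x":0,"y":0,"z":0.2,"turn":0,"hand":1},
    {"x":0,"y":0,"z":0,"turn":0,"hand":2.5},
    {"x":0,"y":0,"z":0,"turn":0,"hand":4},
    {"x":0,"y":0,"z":0,"turn":0,"hand":4},
    {"x":0,"y":0,"z":-2,"turn":0,"hand":4},
    {"x":0,"y":0,"z":-5,"turn":0,"hand":4},
    {"x":0,"y":0,"z":-9,"turn":0,"hand":4},
    {"x":0,"y":0,"z":-13,"turn":0,"hand":4},
  ],
)

```text
clock: 8.8
tcp_pos: [0.4696, 0.3313, 0.1724]
ee_rot: [-2.221, -2.221, 0.001]
wrist_force: [-0.4, -0.5, -0.3]
grip_width: 0.464
```

Run:
```python
from h import *
S=camera("scene");T=camera("top")
crop(S,100,280,200,400,4,"pics/s5.png")
crop(T,90,310,100,340,3,"pics/t5.png")
crop(T,190,345,335,495,5,"pics/sheet5.png")
s=sense();print(s["tcp_pos"],s["wrist_force"])
```

```text
[0.47146809 0.33251771 0.17681593] [ 0.13243409  0.15648332 -0.38350441]
```

View pics/s5.png

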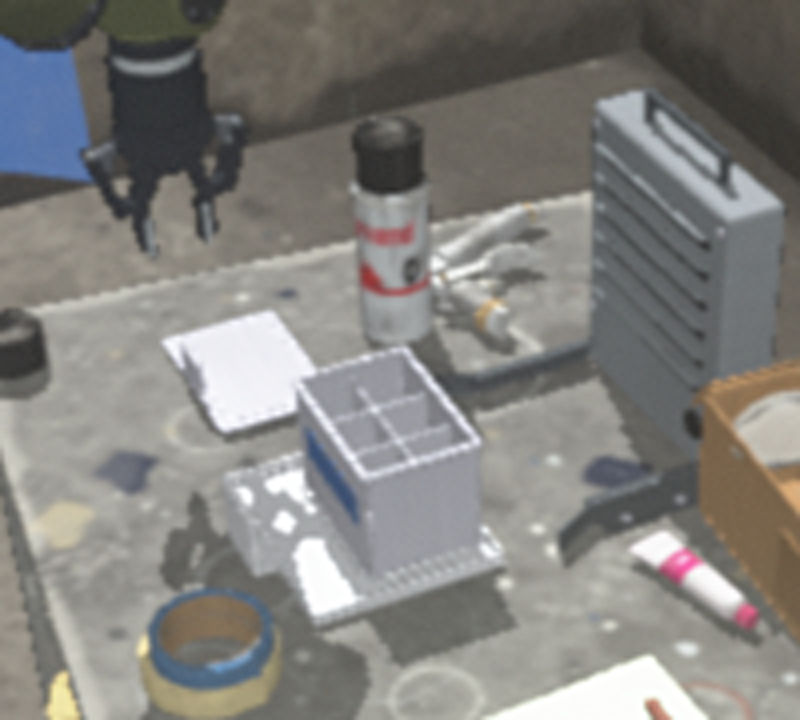

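View pics/t5.png

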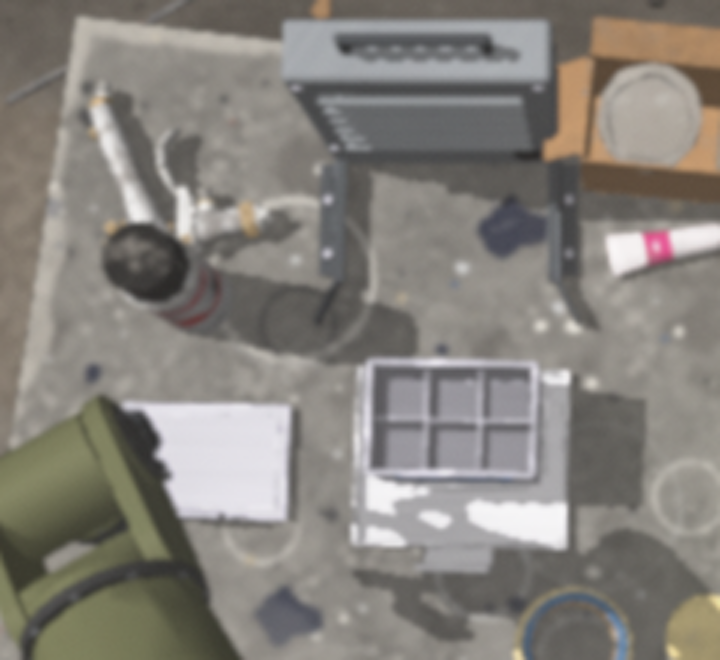

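View pics/sheet5.png

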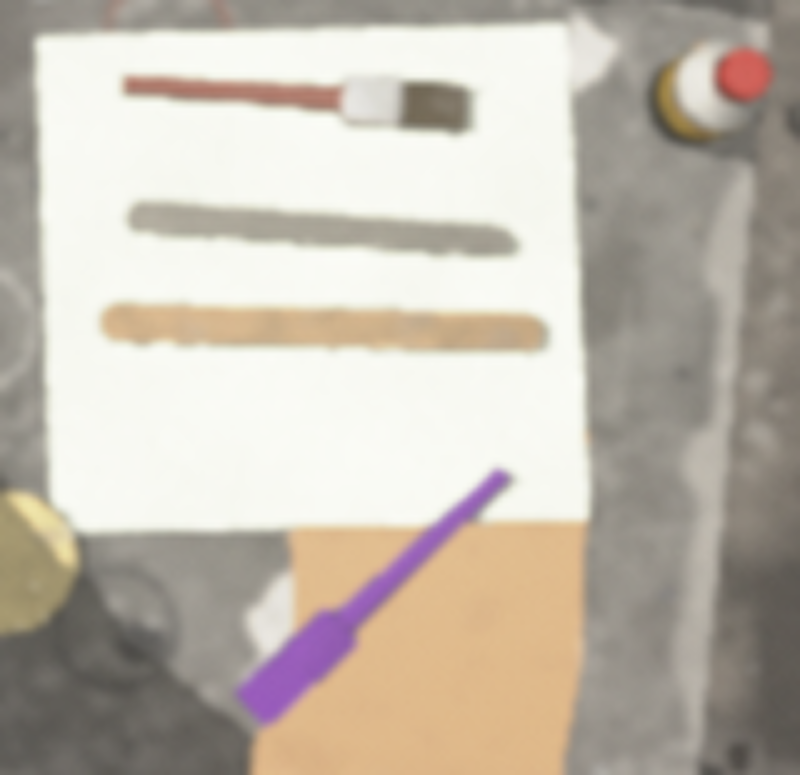

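The lid lies flat beside the tray, clear of the tub. The tub is open with six compartments (top crop (368..537, 360..478)), and the sheet is unchanged. Next I fix the tub pose and check the pose sensor's noise.

Run:
```python
from h import *
T=camera("top")
for n,(x,y) in dict(ul=(368,360),ur=(537,362),lr=(535,478),ll=(367,474)).items(): print(n,np.round(plane(T,(y/3+90,x/3+100),.106)[:2],4))
for n,(x,y) in dict(c1=(425,421),c2=(482,420)).items(): print(n,np.round(plane(T,(y/3+90,x/3+100),.091)[:2],4))
for i in range(3): print(sense()["tcp_pos"],sense()["clock"]); camera("top")
```

```text
ul [0.5999 0.1741]
ur [0.6009 0.0315]
lr [0.5025 0.0309]
ll [0.5033 0.1718]
c1 [0.5506 0.1264]
c2 [0.5523 0.0779]
[0.47062696 0.33197672 0.17377063] 8.95
[0.46993048 0.33156959 0.17171927] 9.0
[0.46953939 0.33132878 0.17052212] 9.05
```

Emit:
arm_command(
  targets=[
    {"x":-4,"y":0.3,"z":0,"turn":0,"hand":4},
    {"x":-8,"y":0.6,"z":0,"turn":0,"hand":4},
    {"x":-12,"y":1,"z":0,"turn":0,"hand":4},
    {"x":-16,"y":1,"z":0,"turn":0,"hand":4},
    {"x":-20,"y":1.5,"z":0,"turn":0,"hand":4},
    {"x":-24,"y":1.5,"z":0,"turn":0,"hand":4},
    {"x":-28,"y":2,"z":0,"turn":0,"hand":4},
    {"x":-32,"y":2,"z":0,"turn":0,"hand":4},
    {"x":-36,"y":2.5,"z":0,"turn":0,"hand":4},
    {"x":-40,"y":2.5,"z":1,"turn":0,"hand":4},
    {"x":-44,"y":3,"z":2,"turn":0,"hand":4},
    {"x":-48,"y":3,"z":4,"turn":0,"hand":4},
    {"x":-51.7,"y":3,"z":6,"turn":0,"hand":4},
    {"x":-51.7,"y":3,"z":8,"turn":0,"hand":4},
    {"x":-51.7,"y":3,"z":10,"turn":0,"hand":4},
    {"x":-51.7,"y":3,"z":10,"turn":0,"hand":4},
    {"x":-51.7,"y":3,"z":10,"turn":0,"hand":4},
  ],
)

```text
clock: 10.8
tcp_pos: [0.4996, -0.1853, 0.0709]
ee_rot: [-2.22, -2.221, 0.001]
wrist_force: [0.1, -0.6, 0.0]
grip_width: 0.468
```

Run:
```python
from h import *
S=camera("scene");T=camera("top")
crop(S,220,380,260,460,4,"pics/s6.png")
s=sense();print(s["tcp_pos"],s["wrist_force"])
```

```text
[ 0.5001862  -0.18541149  0.07202461] [-0.20246343  0.05989591 -0.15663858]
```

View pics/s6.png

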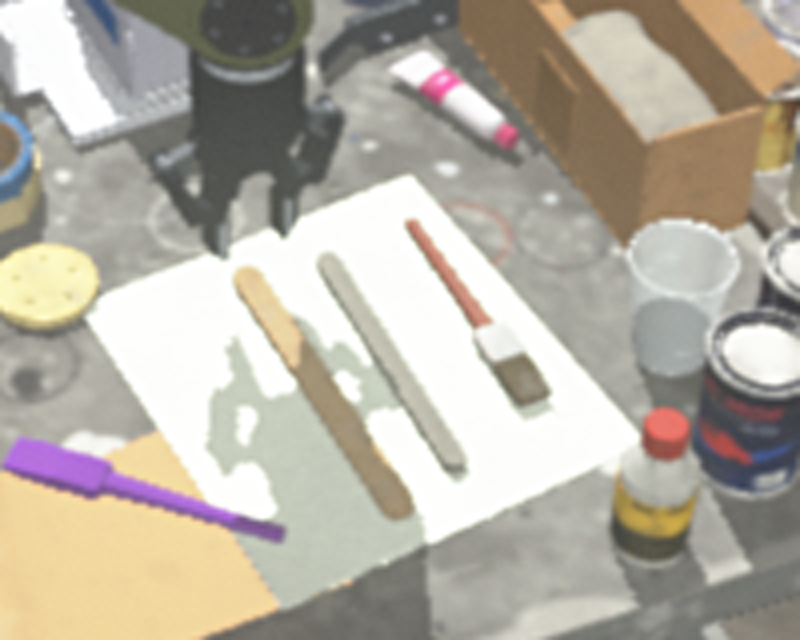

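The tips at (220,245) and (285,220) straddle the long stick's near end (245,275). I'm descending and closing lightly.

Emit:
arm_command(
  targets=[
    {"x":0,"y":0,"z":1.5,"turn":0,"hand":4},
    {"x":0,"y":0,"z":3,"turn":0,"hand":4},
    {"x":0,"y":0,"z":4,"turn":0,"hand":4},
    {"x":0,"y":0,"z":4.2,"turn":0,"hand":3},
    {"x":0,"y":0,"z":4.2,"turn":0,"hand":2.5},
    {"x":0,"y":0,"z":4.2,"turn":0,"hand":2.1},
    {"x":0,"y":0,"z":4.2,"turn":0,"hand":2.1},
    {"x":0,"y":0,"z":4.2,"turn":0,"hand":2.1},
    {"x":0,"y":0,"z":4.2,"turn":0,"hand":2.1},
  ],
)

```text
clock: 11.8
tcp_pos: [0.4999, -0.1856, 0.0295]
ee_rot: [2.221, 2.221, 0.0]
wrist_force: [-0.5, -0.2, -0.8]
grip_width: 0.252
```

Emit:
arm_command(
  targets=[
    {"x":0,"y":0,"z":-1,"turn":0,"hand":2.1},
    {"x":0,"y":0,"z":-2,"turn":0,"hand":2.1},
    {"x":0,"y":0,"z":-3,"turn":0,"hand":2.1},
    {"x":0,"y":0,"z":-4,"turn":0,"hand":2.1},
    {"x":0,"y":0,"z":-4,"turn":0,"hand":2.1},
  ],
)

```text
clock: 12.3
tcp_pos: [0.5005, -0.1858, 0.0711]
ee_rot: [2.22, 2.22, 0.002]
wrist_force: [0.4, -0.7, 0.6]
grip_width: 0.248
```

Run:
```python
from h import *
S=camera("scene");T=camera("top")
crop(S,220,380,260,460,4,"pics/s7.png")
s=sense();print(s["tcp_pos"],s["wrist_force"],s["moment"],s["grip_width"])
```

```text
[ 0.49986341 -0.18551635  0.06952868] [-0.45040869  0.92274753 -0.09981333] [ 0.07218928  0.00520455 -0.02623278] 0.24884174081803626
```

View pics/s7.png

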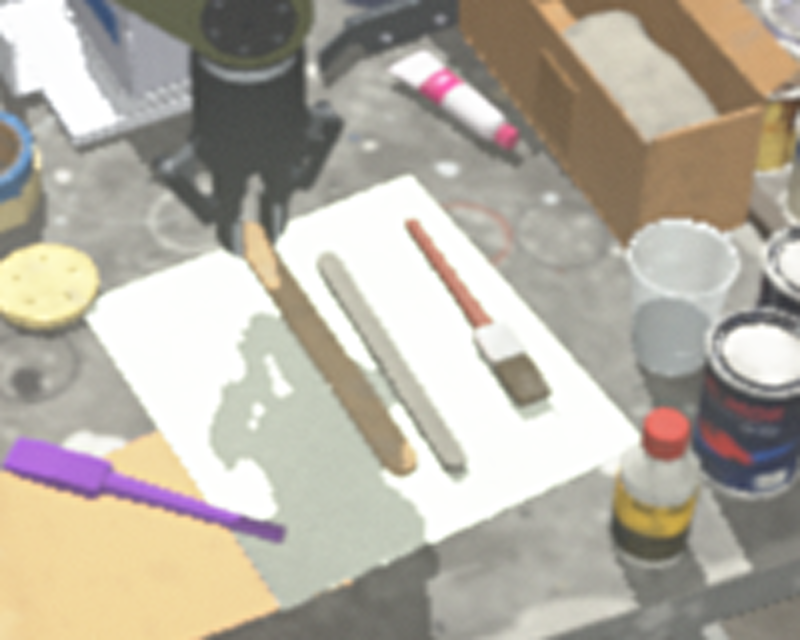

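The stick lifted rigidly and level, with its far end now at (400,468). I'll loosen the jaws in tiny steps so it swings down.

Emit:
arm_command(
  targets=[
    {"x":0,"y":0,"z":0,"turn":0,"hand":2.13},
    {"x":0,"y":0,"z":0,"turn":0,"hand":2.13},
  ],
)

```text
clock: 12.6
tcp_pos: [0.4996, -0.1854, 0.0688]
ee_rot: [-2.221, -2.221, 0.0]
wrist_force: [0.3, -1.4, -0.5]
grip_width: 0.25
```

Run:
```python
from h import *
S=camera("scene")
crop(S,220,380,260,460,4,"pics/s8.png")
s=sense();print(s["tcp_pos"],s["wrist_force"],s["moment"],s["grip_width"])
```

```text
[ 0.4996588  -0.18543604  0.06887515] [ 0.09925296 -0.79264767 -0.19313312] [ 0.00349045 -0.0167054  -0.00219773] 0.250013622303039
```

Emit:
arm_command(
  targets=[
    {"x":0,"y":0,"z":0,"turn":0,"hand":2.16},
    {"x":0,"y":0,"z":0,"turn":0,"hand":2.16},
  ],
)

```text
clock: 12.85
tcp_pos: [0.4998, -0.1855, 0.0691]
ee_rot: [-2.221, -2.221, 0.0]
wrist_force: [1.1, -0.2, 0.4]
grip_width: 0.257
```

Run:
```python
from h import *
S=camera("scene")
crop(S,220,380,260,460,4,"pics/s9.png")
s=sense();print(s["tcp_pos"],s["wrist_force"],s["moment"],s["grip_width"])
```

```text
[ 0.49978088 -0.18548102  0.0691604 ] [0.32484739 0.27830981 0.53491739] [ 0.04669252  0.00269419 -0.01352168] 0.2529944427973605
```

View pics/s9.png

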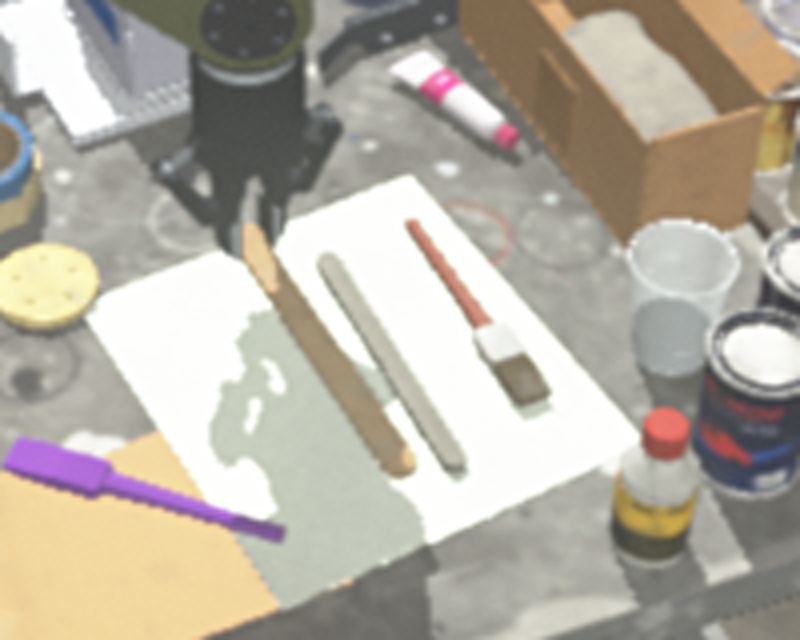

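Emit:
arm_command(
  targets=[
    {"x":0,"y":0,"z":0,"turn":0,"hand":2.19},
    {"x":0,"y":0,"z":0,"turn":0,"hand":2.19},
  ],
)

```text
clock: 13.1
tcp_pos: [0.4998, -0.1855, 0.0693]
ee_rot: [2.221, 2.221, -0.0]
wrist_force: [-0.3, 0.3, -0.0]
grip_width: 0.256
```

```bash
cat > look.py <<'E'
import sys
from h import *
S=camera("scene")
r0,r1,c0,c1=map(int,sys.argv[2:6])
crop(S,r0,r1,c0,c1,float(sys.argv[6]) if len(sys.argv)>6 else 4,"pics/%s.png"%sys.argv[1])
s=sense();print(round(s["clock"],2),s["tcp_pos"].round(4),s["wrist_force"].round(1),s["moment"].round(3),round(s["grip_width"],4))
E
python3 look.py s10 220 380 260 460
```

```text
13.15 [ 0.4998 -0.1855  0.0693] [-0.1  0.4  0.1] [ 0.045 -0.037 -0.023] 0.2544
```

View pics/s10.png

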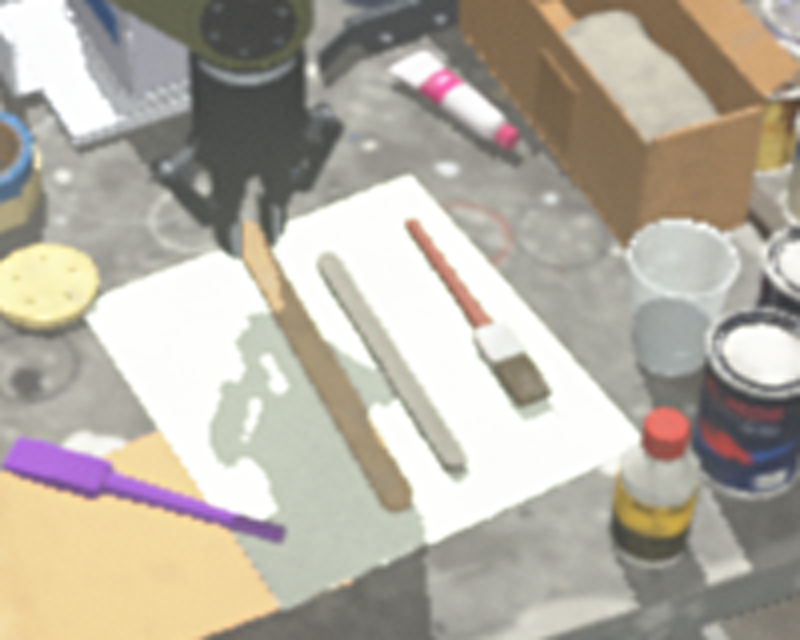

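It worked: the far end swung down to the sheet (400,500). I'm lifting at the same light grip so it keeps pivoting.

Emit:
arm_command(
  targets=[
    {"x":0,"y":0,"z":-1,"turn":0,"hand":2.19},
    {"x":0,"y":0,"z":-2,"turn":0,"hand":2.19},
    {"x":0,"y":0,"z":-3,"turn":0,"hand":2.19},
    {"x":0,"y":0,"z":-4,"turn":0,"hand":2.19},
    {"x":0,"y":0,"z":-5,"turn":0,"hand":2.19},
    {"x":0,"y":0,"z":-6,"turn":0,"hand":2.19},
    {"x":0,"y":0,"z":-6,"turn":0,"hand":2.19},
  ],
)

```text
clock: 13.85
tcp_pos: [0.5004, -0.1857, 0.1309]
ee_rot: [2.22, 2.22, 0.001]
wrist_force: [-0.6, 0.2, -0.6]
grip_width: 0.254
```

```bash
python3 look.py s11 200 380 260 460
```

```text
13.9 [ 0.5    -0.1856  0.13  ] [-0.3  0.8  0.1] [-0.033  0.009 -0.024] 0.2555
```

View pics/s11.png

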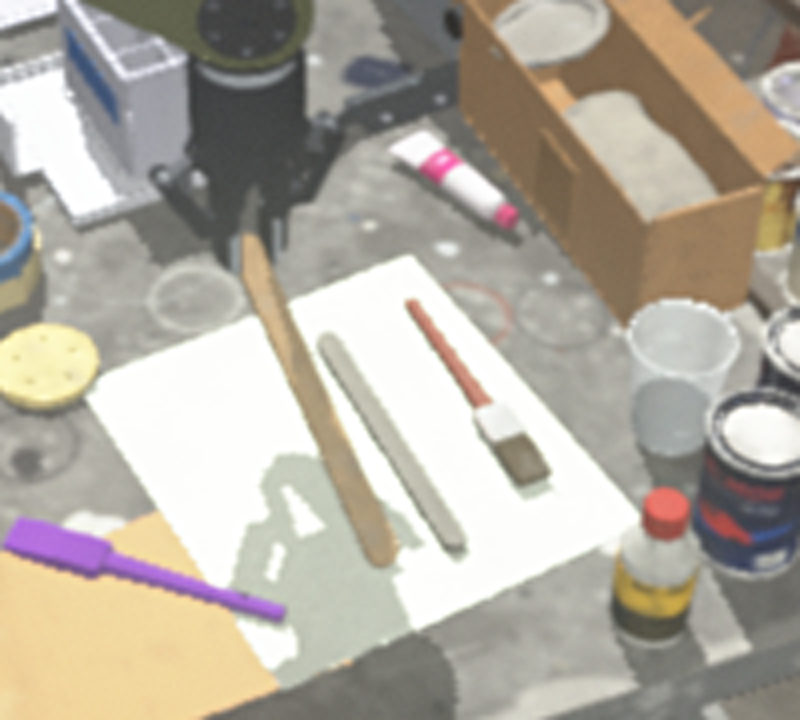

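The stick is pivoting, its lower end now at (380,560). I continue lifting.

Emit:
arm_command(
  targets=[
    {"x":0,"y":0,"z":-1.5,"turn":0,"hand":2.19},
    {"x":0,"y":0,"z":-3,"turn":0,"hand":2.19},
    {"x":0,"y":0,"z":-4.5,"turn":0,"hand":2.19},
    {"x":0,"y":0,"z":-6,"turn":0,"hand":2.19},
    {"x":0,"y":0,"z":-7.5,"turn":0,"hand":2.19},
    {"x":0,"y":0,"z":-9,"turn":0,"hand":2.19},
    {"x":0,"y":0,"z":-10.5,"turn":0,"hand":2.19},
    {"x":0,"y":0,"z":-10.5,"turn":0,"hand":2.19},
  ],
)

```text
clock: 14.7
tcp_pos: [0.5003, -0.1857, 0.2355]
ee_rot: [2.22, 2.22, 0.001]
wrist_force: [0.4, 0.2, -0.6]
grip_width: 0.26
```

```bash
python3 look.py s12 180 380 260 460 3.5
```

```text
14.75 [ 0.4999 -0.1855  0.2342] [ 0.2 -0.4 -0.7] [ 0.028  0.014 -0.007] 0.2575
```

View pics/s12.png

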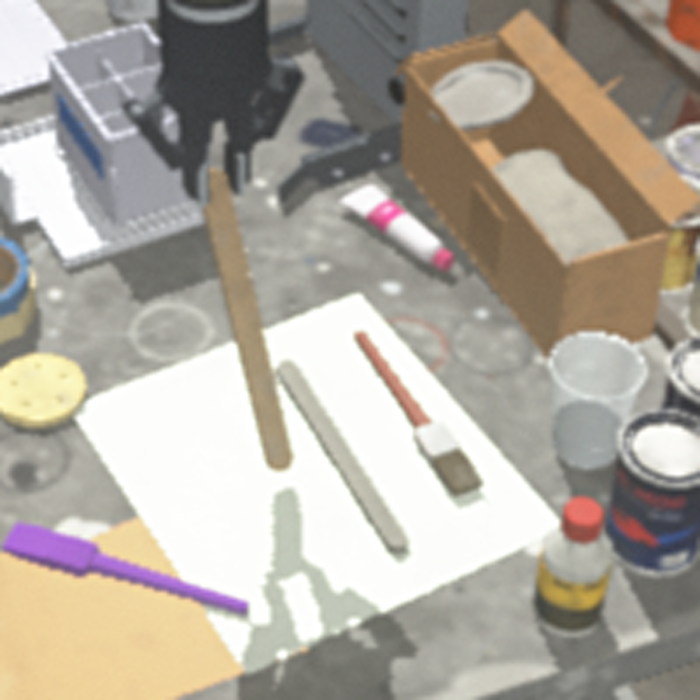

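The stick hangs free at about 30° from vertical, with its lower end at (275,465). I'll loosen very slightly and measure the tilt.

Emit:
arm_command(
  targets=[
    {"x":0,"y":0,"z":0,"turn":0,"hand":2.2},
    {"x":1,"y":0,"z":0,"turn":0,"hand":2.2},
    {"x":0,"y":0,"z":0,"turn":0,"hand":2.2},
    {"x":0,"y":0,"z":0,"turn":0,"hand":2.2},
  ],
)

```text
clock: 15.15
tcp_pos: [0.4998, -0.1859, 0.2339]
ee_rot: [-2.221, -2.221, 0.001]
wrist_force: [1.0, -0.0, -0.4]
grip_width: 0.258
```

```bash
cat >> h.py <<'E'
def xplane(pic,rc,x):
    K,R,t=pic["camera_matrix"],pic["R"],pic["t"]
    d=R.T@np.linalg.inv(K)@np.array([rc[1],rc[0],1.]); c=-R.T@t
    return c+d*(x-c[0])/d[0]
E
python3 look.py s13 180 380 260 460 3.5
```

```text
15.2 [ 0.4997 -0.1857  0.2339] [-0.3  0.  -0.3] [ 0.001  0.051 -0.023] 0.2589
```

View pics/s13.png

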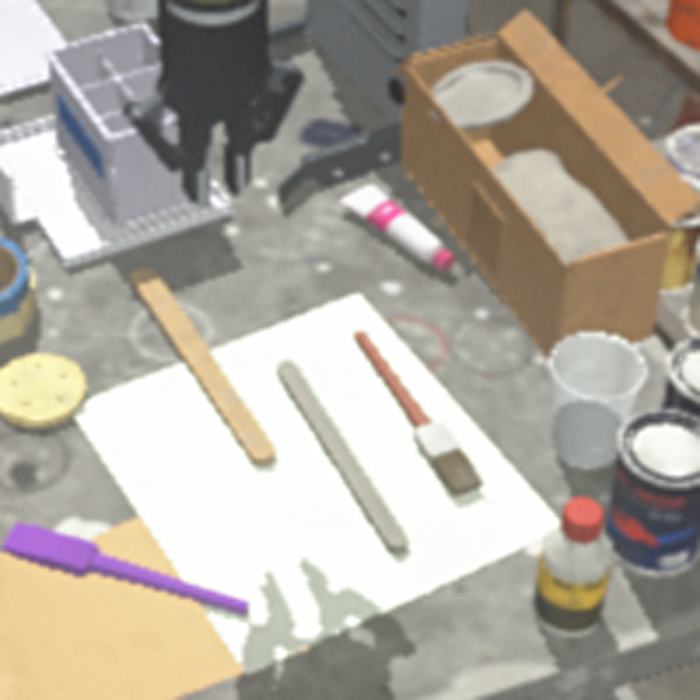

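The stick slipped out at 2.20 and lies harmlessly at (135,275)–(265,460). I'll regrasp it and stop loosening at 2.19 next time.

Run:
```python
from h import *
S=camera("scene");T=camera("top")
crop(T,180,330,310,470,5,"pics/t14.png")
crop(S,180,380,260,460,3.5,"pics/s14.png")
a=cut_out("stick_long_mid",T);print([(i["pixel"],i["p"]) for i in a])
m=a[0]["region"].astype(np.uint8)
print(cv2.minAreaRect(np.argwhere(m)[:,::-1].astype(np.float32)))
```

```text
[([208.3, 471.8], 0.74), ([255.8, 327.8], 0.68)]
((476.3000183105469, 208.60003662109375), (19.230182647705078, 26.832813262939453), 63.43495178222656)
```

View pics/t14.png

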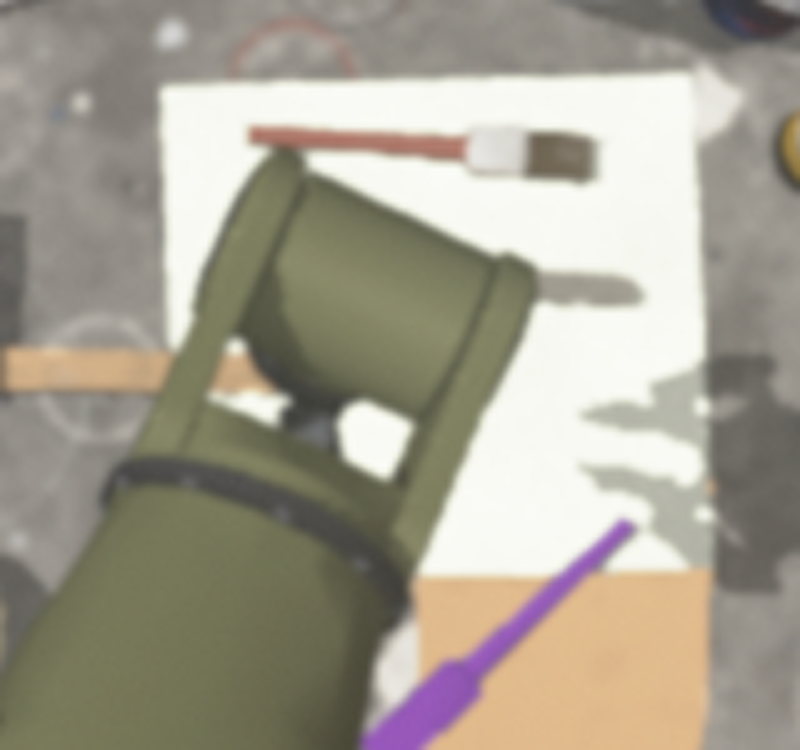

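View pics/s14.png

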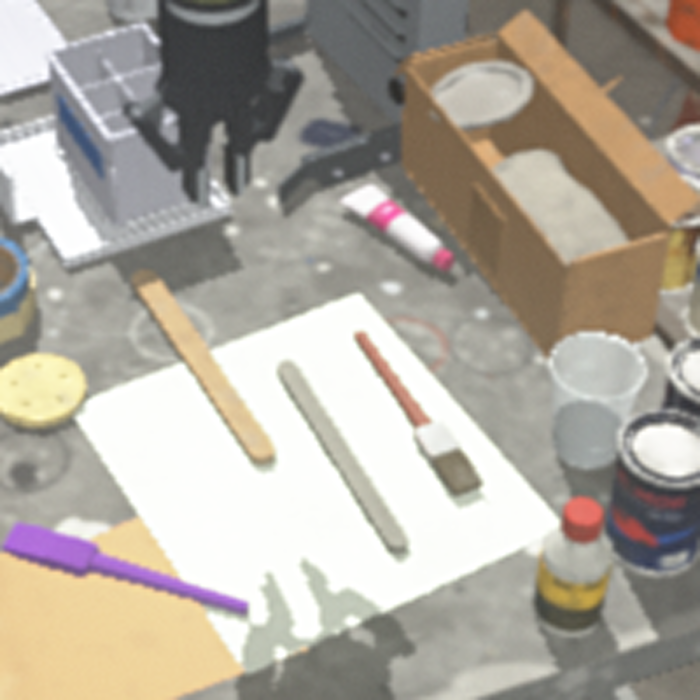

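Run:
```python
from h import *
S=camera("scene");T=camera("top")
for rc in [(257.5,299.0),(311.6,336)]: print(plane(S,rc,.006))
print(plane(T,(253.8,311),.009), plane(T,(180+348/5,310+130/5),.009),plane(T,(180+393/5,310+130/5),.009),plane(T,(180+347/5,310+20/5),.009),plane(T,(180+390/5,310+20/5),.009))
```

```text
[ 0.49781186 -0.02839027  0.006     ]
[ 0.49856972 -0.27009574  0.006     ]
[ 0.49919714 -0.05204488  0.009     ] [ 0.51175623 -0.11925407  0.009     ] [ 0.48745796 -0.11959043  0.009     ] [ 0.51122316 -0.05991697  0.009     ] [ 0.48801748 -0.06032114  0.009     ]
```

Emit:
arm_command(
  targets=[
    {"x":3,"y":0,"z":0,"turn":0,"hand":4},
    {"x":7,"y":0,"z":2,"turn":0,"hand":4},
    {"x":11,"y":0,"z":5,"turn":0,"hand":4},
    {"x":14,"y":-0.1,"z":9,"turn":0,"hand":4},
    {"x":14,"y":-0.1,"z":13,"turn":0,"hand":4},
    {"x":14,"y":-0.1,"z":16,"turn":0,"hand":4},
    {"x":14,"y":-0.1,"z":18,"turn":0,"hand":4},
    {"x":14,"y":-0.1,"z":20,"turn":0,"hand":4},
    {"x":14,"y":-0.1,"z":20.6,"turn":0,"hand":4},
    {"x":14,"y":-0.1,"z":20.6,"turn":0,"hand":3},
    {"x":14,"y":-0.1,"z":20.6,"turn":0,"hand":2.5},
    {"x":14,"y":-0.1,"z":20.6,"turn":0,"hand":2.1},
    {"x":14,"y":-0.1,"z":20.6,"turn":0,"hand":2.05},
    {"x":14,"y":-0.1,"z":20.6,"turn":0,"hand":2.05},
  ],
)

```text
clock: 16.85
tcp_pos: [0.4991, -0.0456, 0.0288]
ee_rot: [2.221, 2.221, 0.001]
wrist_force: [0.5, 0.2, 0.0]
grip_width: 0.246
```

Emit:
arm_command(
  targets=[
    {"x":0,"y":0,"z":-1,"turn":0,"hand":2.05},
    {"x":0,"y":0,"z":-2,"turn":0,"hand":2.05},
    {"x":0,"y":0,"z":-3,"turn":0,"hand":2.1},
    {"x":0,"y":0,"z":-4,"turn":0,"hand":2.15},
    {"x":0,"y":0,"z":-5,"turn":0,"hand":2.17},
    {"x":0,"y":0,"z":-5,"turn":0,"hand":2.17},
    {"x":0,"y":0,"z":-6,"turn":0,"hand":2.17},
    {"x":0,"y":0,"z":-6,"turn":0,"hand":2.17},
  ],
)

```text
clock: 17.65
tcp_pos: [0.4992, -0.0456, 0.0893]
ee_rot: [2.221, 2.221, 0.001]
wrist_force: [-0.4, -0.5, -0.7]
grip_width: 0.26
```

```bash
python3 look.py s15 180 380 260 460 3.5
```

```text
17.7 [ 0.499  -0.0455  0.0887] [ 0.3  0.4 -0.5] [-0.018  0.013  0.015] 0.2573
```

View pics/s15.png

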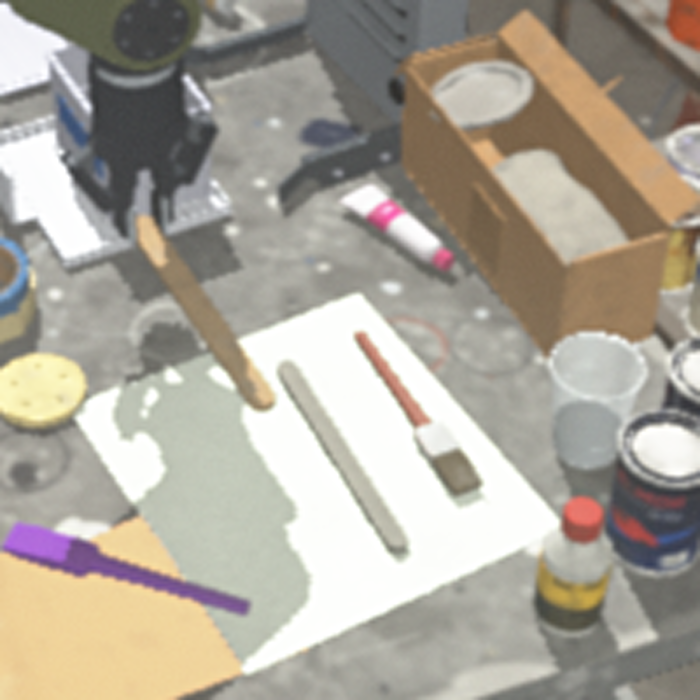

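Emit:
arm_command(
  targets=[
    {"x":0,"y":0,"z":0,"turn":0,"hand":2.18},
    {"x":0,"y":0,"z":0,"turn":0,"hand":2.18},
    {"x":0,"y":0,"z":0,"turn":0,"hand":2.19},
    {"x":0,"y":0,"z":0,"turn":0,"hand":2.19},
  ],
)

```text
clock: 18.1
tcp_pos: [0.4988, -0.0455, 0.0881]
ee_rot: [-2.221, -2.221, 0.0]
wrist_force: [-0.2, 0.2, -0.4]
grip_width: 0.255
```

```bash
python3 look.py s16 180 380 260 460 3.5
```

```text
18.15 [ 0.4988 -0.0455  0.0881] [-0.7 -0.7 -0.1] [-0.012 -0.009 -0.034] 0.2539
```

View pics/s16.png

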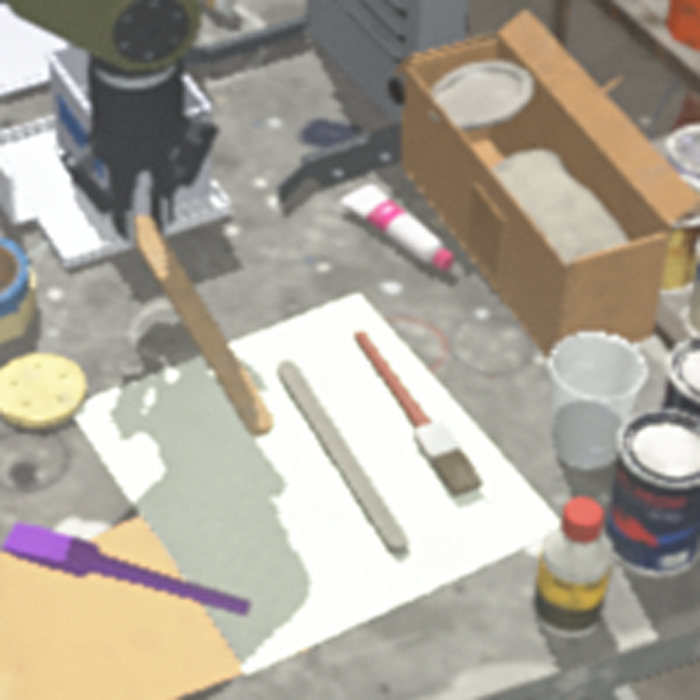

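It is creeping downwards, with the far end at (258,425). I'll lift slowly at 2.19.

Emit:
arm_command(
  targets=[
    {"x":0,"y":0,"z":0,"turn":0,"hand":2.19},
    {"x":0,"y":0,"z":0,"turn":0,"hand":2.19},
    {"x":0,"y":0,"z":-1,"turn":0,"hand":2.19},
    {"x":0,"y":0,"z":-2,"turn":0,"hand":2.19},
    {"x":0,"y":0,"z":-3,"turn":0,"hand":2.19},
    {"x":0,"y":0,"z":-4,"turn":0,"hand":2.19},
    {"x":0,"y":0,"z":-5,"turn":0,"hand":2.19},
    {"x":0,"y":0,"z":-6,"turn":0,"hand":2.19},
    {"x":0,"y":0,"z":-7,"turn":0,"hand":2.19},
    {"x":0,"y":0,"z":-8,"turn":0,"hand":2.19},
  ],
)

```text
clock: 19.15
tcp_pos: [0.4988, -0.0455, 0.1691]
ee_rot: [2.221, 2.221, 0.0]
wrist_force: [1.0, 0.0, 0.2]
grip_width: 0.258
```

```bash
python3 look.py s17 180 380 260 460 3.5
```

```text
19.2 [ 0.4994 -0.0456  0.1707] [ 0.5 -0.4  2.7] [ 0.009 -0.009  0.075] 0.258
```

View pics/s17.png

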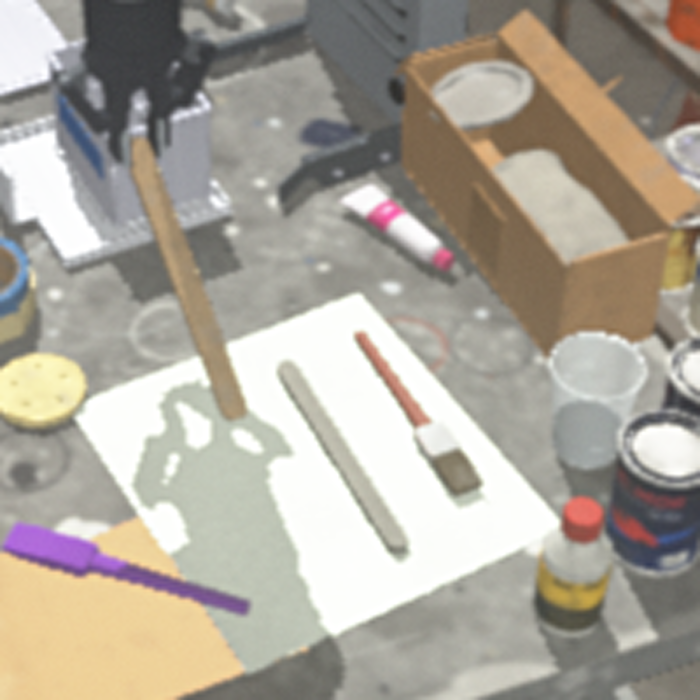

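Emit:
arm_command(
  targets=[
    {"x":0,"y":0,"z":-1,"turn":0,"hand":2.19},
    {"x":0,"y":0,"z":-2,"turn":0,"hand":2.19},
    {"x":0,"y":0,"z":-3,"turn":0,"hand":2.19},
    {"x":0,"y":0,"z":-4,"turn":0,"hand":2.19},
    {"x":0,"y":0,"z":-5,"turn":0,"hand":2.19},
    {"x":0,"y":0,"z":-6,"turn":0,"hand":2.19},
    {"x":0,"y":0,"z":-7,"turn":0,"hand":2.0},
    {"x":0,"y":0,"z":-8,"turn":0,"hand":1.8},
    {"x":0,"y":0,"z":-8,"turn":0,"hand":1.8},
  ],
)

```text
clock: 20.1
tcp_pos: [0.4992, -0.0456, 0.2498]
ee_rot: [2.22, 2.22, 0.002]
wrist_force: [-0.8, 0.2, -0.6]
grip_width: 0.227
```

```bash
python3 look.py s18 150 380 260 460 3.2
```

```text
20.15 [ 0.499  -0.0455  0.2488] [-0.2  0.1 -0.7] [-0.042  0.02   0.023] 0.2304
```

View pics/s18.png

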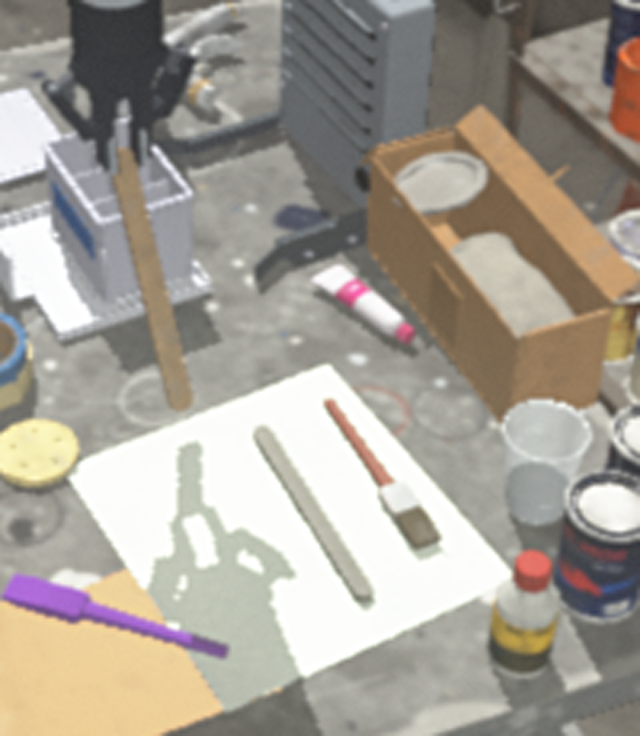

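Run:
```python
from h import *
S=camera("scene")
p=xplane(S,(150+408/3.2,260+178/3.2),.4988); q=xplane(S,(150+150/3.2,260+122/3.2),.4988)
print(p,q,np.degrees(np.arctan2(q[1]-p[1],q[2]-p[2])),np.linalg.norm(p-q))
```

```text
[ 0.4988     -0.14304448  0.02252817] [ 0.4988     -0.0444896   0.24042803] 24.336973201817337 0.23915144257292162
```

The stick is held firmly now, tilted 24° with its top towards +y (tip at (178,408)). I'll carry it to the rear-left compartment and straighten it against the divider with a light grip.

Emit:
arm_command(
  targets=[
    {"x":0,"y":0,"z":-2,"turn":0,"hand":1.8},
    {"x":0,"y":0,"z":-4,"turn":0,"hand":1.8},
    {"x":0,"y":0,"z":-7,"turn":0,"hand":1.8},
    {"x":0,"y":0,"z":-10,"turn":0,"hand":1.8},
    {"x":0,"y":0,"z":-12,"turn":0,"hand":1.8},
    {"x":2,"y":0.5,"z":-12,"turn":0,"hand":1.8},
    {"x":5,"y":1.5,"z":-12,"turn":0,"hand":1.8},
    {"x":8,"y":2.5,"z":-12,"turn":0,"hand":1.8},
    {"x":11,"y":3.5,"z":-12,"turn":0,"hand":1.8},
    {"x":14,"y":4.5,"z":-12,"turn":0,"hand":1.8},
    {"x":17,"y":5.5,"z":-12,"turn":0,"hand":1.8},
    {"x":20,"y":6.5,"z":-12,"turn":0,"hand":1.8},
    {"x":23,"y":7.5,"z":-12,"turn":0,"hand":1.8},
    {"x":26,"y":7.6,"z":-12,"turn":0,"hand":1.8},
    {"x":27.6,"y":7.6,"z":-12,"turn":0,"hand":1.8},
    {"x":27.6,"y":7.6,"z":-12,"turn":0,"hand":1.8},
    {"x":27.6,"y":7.6,"z":-12,"turn":0,"hand":1.8},
    {"x":27.6,"y":7.6,"z":-12,"turn":0,"hand":1.8},
  ],
)

```text
clock: 22.0
tcp_pos: [0.5749, 0.2294, 0.3684]
ee_rot: [2.222, 2.22, 0.0]
wrist_force: [-0.0, -0.3, -0.2]
grip_width: 0.229
```

```bash
python3 look.py s19 100 280 220 420 4
python3 - <<'E'
from h import *
T=camera("top"); crop(T,90,310,100,340,3,"pics/t19.png")
E
```

```text
22.05 [0.5749 0.2294 0.3685] [-0.9 -0.3 -0.1] [ 0.052  0.045 -0.027] 0.2302
```

View pics/s19.png

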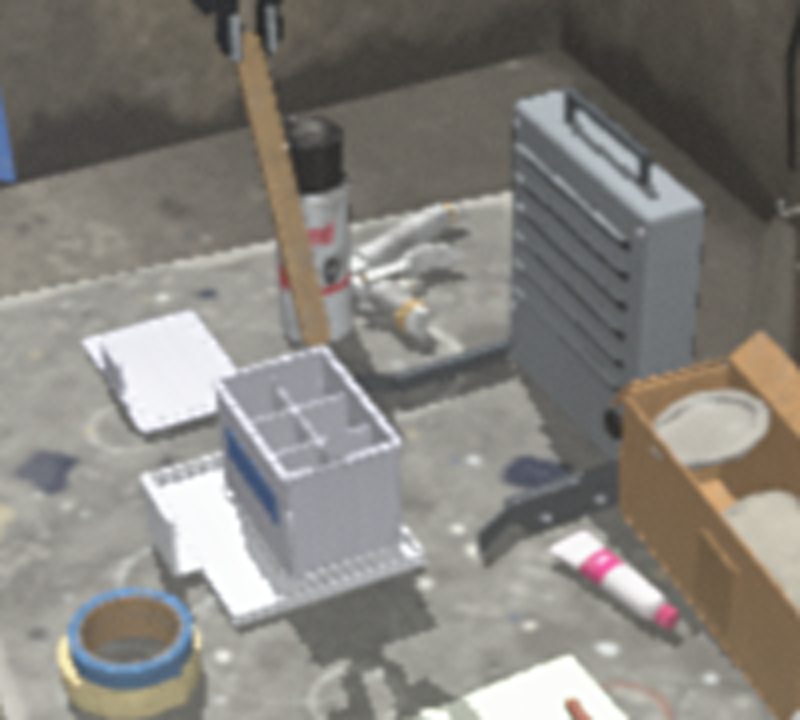

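View pics/t19.png

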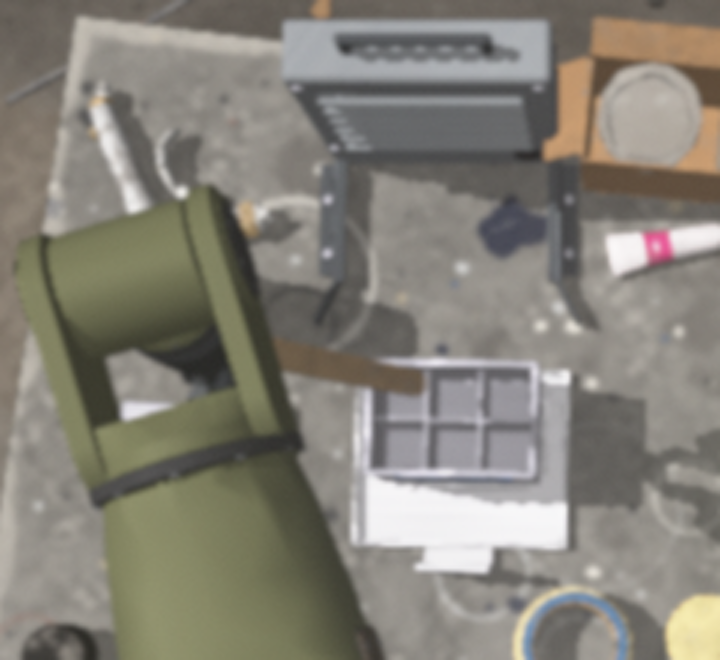

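Run:
```python
from h import *
T=camera("top");S=camera("scene")
print(tri([(T,(90+379/3,100+421/3)),(S,(100+341/4,220+315/4))]))
print(xplane(S,(100+341/4,220+315/4),.575), plane(T,(90+379/3,100+421/3),.145))
```

```text
[0.57572948 0.1246476  0.14967075]
[0.575      0.13135368 0.14515652] [0.5794389  0.12419218 0.145     ]
```

The tip is over the rear-left compartment (top crop (420,378)). I'm lowering it 8 cm, then loosening and sliding towards -y so the divider turns it upright.

Emit:
arm_command(
  targets=[
    {"x":0.7,"y":-0.1,"z":1,"turn":0,"hand":1.8},
    {"x":0.7,"y":-0.1,"z":3,"turn":0,"hand":1.8},
    {"x":0.7,"y":-0.1,"z":5,"turn":0,"hand":1.8},
    {"x":0.7,"y":-0.1,"z":6.5,"turn":0,"hand":1.8},
    {"x":0.7,"y":-0.1,"z":8,"turn":0,"hand":1.8},
    {"x":0.7,"y":-0.1,"z":8,"turn":0,"hand":2.12},
    {"x":0,"y":-0.1,"z":8,"turn":0,"hand":2.14},
    {"x":-1,"y":-0.1,"z":8,"turn":0,"hand":2.14},
    {"x":-2,"y":-0.1,"z":8,"turn":0,"hand":2.14},
    {"x":-3,"y":-0.1,"z":8,"turn":0,"hand":2.14},
    {"x":-3,"y":-0.1,"z":8,"turn":0,"hand":2.14},
  ],
)

```text
clock: 23.3
tcp_pos: [0.574, 0.1989, 0.2888]
ee_rot: [2.223, 2.219, 0.001]
wrist_force: [-0.1, -0.4, -0.2]
grip_width: 0.252
```

```bash
python3 look.py s20 100 280 220 420 4
python3 - <<'E'
from h import *
T=camera("top"); crop(T,90,310,100,340,3,"pics/t20.png")
E
```

```text
23.35 [0.574  0.1997 0.2886] [-0.   0.5 -0.6] [0.122 0.003 0.046] 0.2505
```

View pics/s20.png

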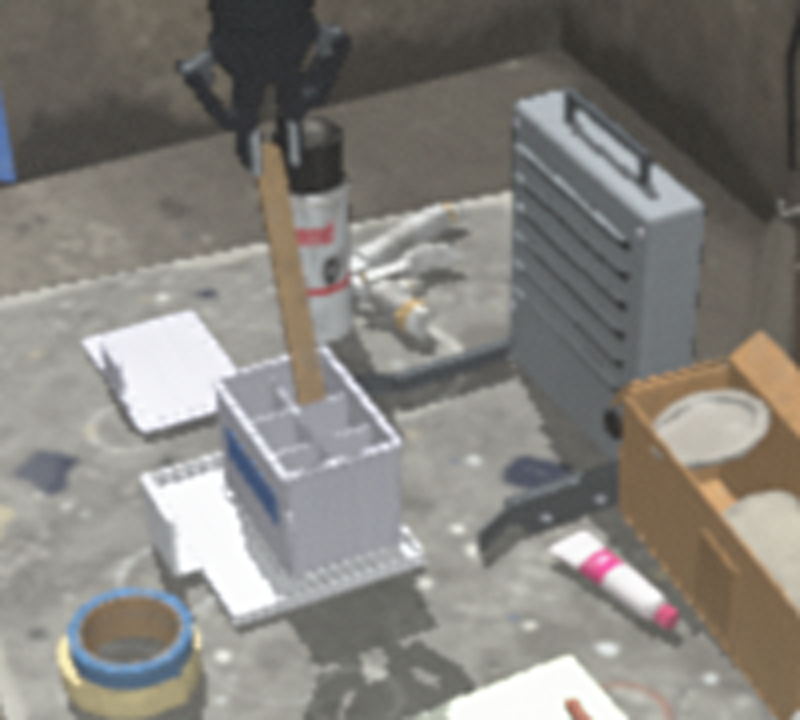

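View pics/t20.png

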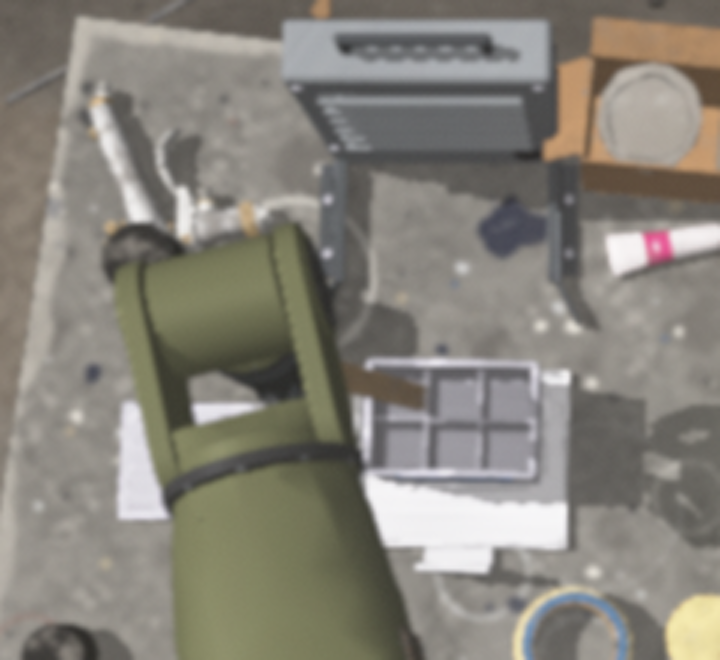

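It is tilting upright against the divider (tip at scene crop (312,395)) and the tray is unmoved. I continue.

Emit:
arm_command(
  targets=[
    {"x":-1,"y":0,"z":0,"turn":0,"hand":2.14},
    {"x":-2,"y":0,"z":0.5,"turn":0,"hand":2.14},
    {"x":-3,"y":0,"z":1,"turn":0,"hand":2.14},
    {"x":-4,"y":0,"z":1,"turn":0,"hand":2.14},
    {"x":-4,"y":0,"z":2,"turn":0,"hand":2.1},
    {"x":-4,"y":0,"z":3,"turn":0,"hand":2.1},
    {"x":-4,"y":0,"z":4,"turn":0,"hand":2.1},
    {"x":-4,"y":0,"z":4,"turn":0,"hand":2.1},
  ],
)

```text
clock: 24.2
tcp_pos: [0.574, 0.161, 0.2479]
ee_rot: [2.22, 2.222, 0.002]
wrist_force: [0.3, -0.1, 3.5]
grip_width: 0.25
```

```bash
python3 look.py s21 100 280 220 420 4
python3 - <<'E'
from h import *
T=camera("top"); crop(T,90,310,100,340,3,"pics/t21.png")
E
```

```text
24.25 [0.5739 0.161  0.2479] [-0.1  0.1  3.8] [ 0.015 -0.152  0.018] 0.2498
```

View pics/s21.png

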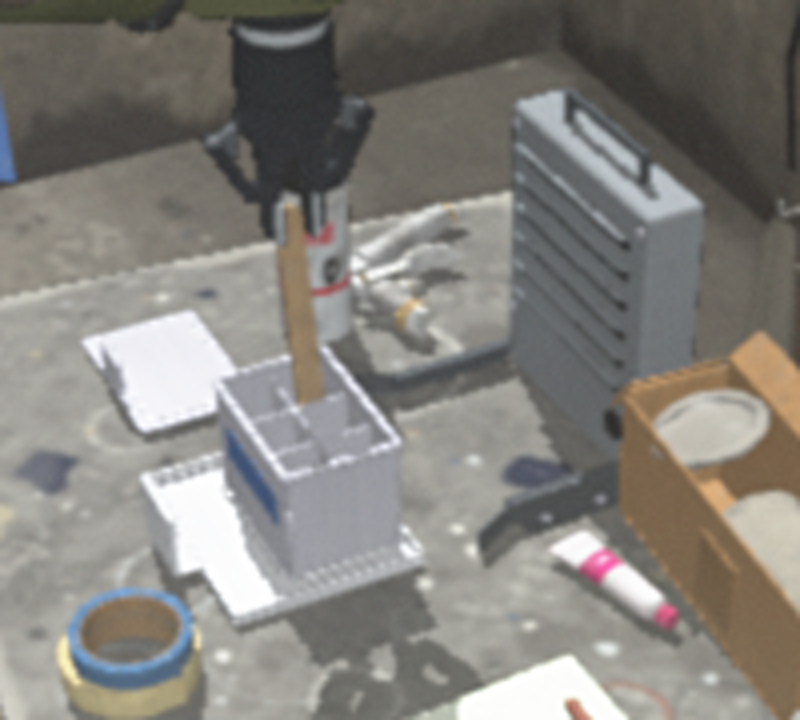

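View pics/t21.png

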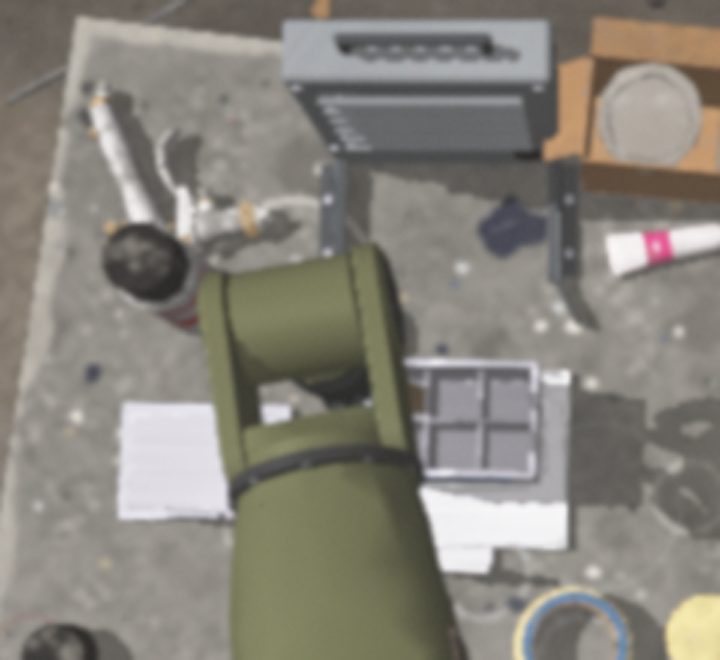

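The wrist force of 3.5 N up at z 0.248 matches the stick standing on the tub floor (expected 0.2495). I'm releasing it.

Emit:
arm_command(
  targets=[
    {"x":0,"y":0,"z":-0.1,"turn":0,"hand":2.3},
    {"x":0,"y":0,"z":-0.1,"turn":0,"hand":2.6},
    {"x":0,"y":0,"z":-0.1,"turn":0,"hand":3.5},
    {"x":0,"y":0,"z":-1,"turn":0,"hand":4.5},
    {"x":0,"y":0,"z":-3,"turn":0,"hand":5},
    {"x":0,"y":0,"z":-6,"turn":0,"hand":5},
    {"x":0,"y":0,"z":-10,"turn":0,"hand":5},
    {"x":0,"y":0,"z":-12,"turn":0,"hand":5},
    {"x":-5,"y":0,"z":-12,"turn":0,"hand":5},
    {"x":-9,"y":0,"z":-12,"turn":0,"hand":5},
    {"x":-13,"y":0,"z":-12,"turn":0,"hand":5},
    {"x":-18,"y":0,"z":-12,"turn":0,"hand":5},
    {"x":-23,"y":-1,"z":-12,"turn":0,"hand":5},
    {"x":-28,"y":-1.5,"z":-12,"turn":0,"hand":5},
    {"x":-32,"y":-2,"z":-12,"turn":0,"hand":5},
    {"x":-36,"y":-2,"z":-12,"turn":0,"hand":5},
    {"x":-36,"y":-2,"z":-12,"turn":0,"hand":5},
  ],
)

```text
clock: 26.0
tcp_pos: [0.5531, -0.2036, 0.3684]
ee_rot: [2.226, 2.216, -0.001]
wrist_force: [0.5, 0.6, -1.7]
grip_width: 0.581
```

```bash
python3 look.py s22 100 280 220 420 4
python3 - <<'E'
from h import *
T=camera("top"); crop(T,90,310,100,340,3,"pics/t22.png");crop(T,180,330,310,470,5,"pics/sh22.png")
E
```

```text
26.05 [ 0.5534 -0.2015  0.3684] [ 0.4  0.4 -0.2] [ 0.036 -0.024  0.03 ] 0.5877
```

View pics/s22.png

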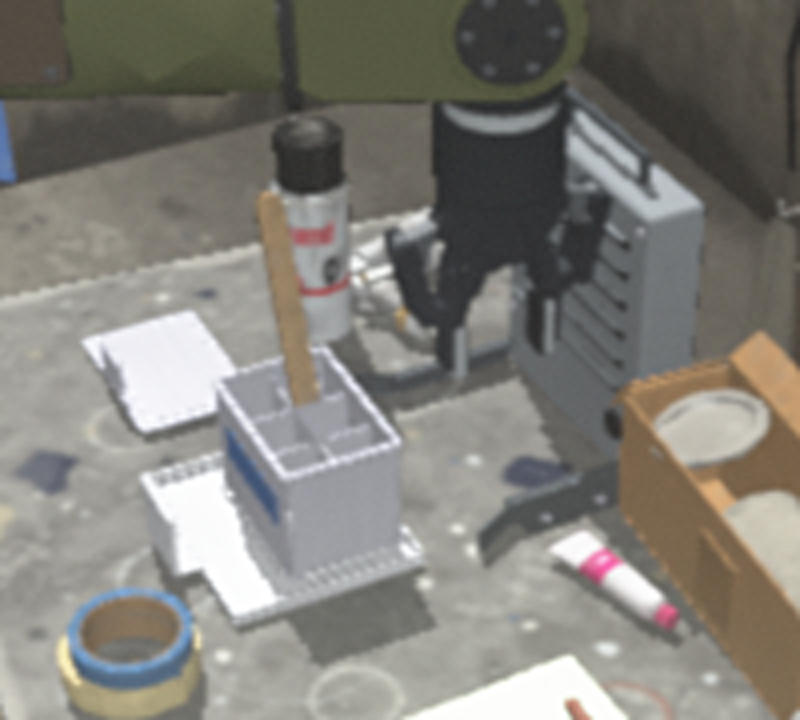

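View pics/t22.png

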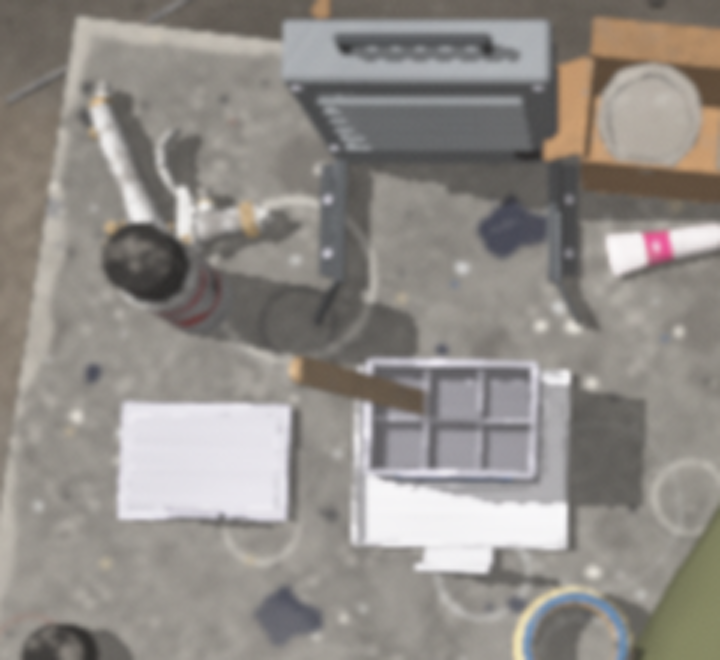

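View pics/sh22.png

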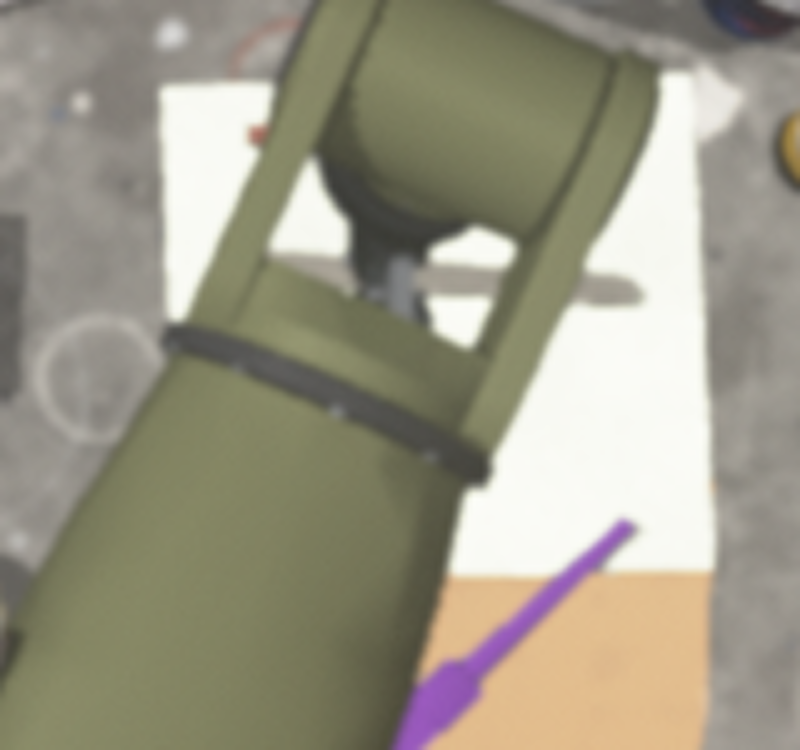

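The long stick stands in the rear-left compartment, leaning outwards about 19°. The tray and lid are unmoved. Next is the grey stick, with the jaws turned 0.05 rad to its line.

Emit:
arm_command(
  targets=[
    {"x":-0.1,"y":0.3,"z":4,"turn":0.05,"hand":4},
    {"x":-0.1,"y":0.3,"z":8,"turn":0.05,"hand":4},
    {"x":-0.1,"y":0.3,"z":12,"turn":0.05,"hand":4},
    {"x":-0.1,"y":0.3,"z":16,"turn":0.05,"hand":4},
    {"x":-0.1,"y":0.3,"z":20,"turn":0.05,"hand":4},
    {"x":-0.1,"y":0.3,"z":24,"turn":0.05,"hand":4},
    {"x":-0.1,"y":0.3,"z":28,"turn":0.05,"hand":4},
    {"x":-0.1,"y":0.3,"z":30,"turn":0.05,"hand":4},
    {"x":-0.1,"y":0.3,"z":30,"turn":0.05,"hand":4},
    {"x":-0.1,"y":0.3,"z":30,"turn":0.05,"hand":4},
  ],
)

```text
clock: 27.1
tcp_pos: [0.5575, -0.1998, 0.0695]
ee_rot: [2.274, 2.166, 0.001]
wrist_force: [0.2, 0.3, 0.9]
grip_width: 0.467
```

```bash
python3 look.py s23 220 380 260 460 4
```

```text
27.15 [ 0.5578 -0.2002  0.0701] [-0.7  0.3  0.3] [ 0.016 -0.031  0.04 ] 0.4682
```

View pics/s23.png

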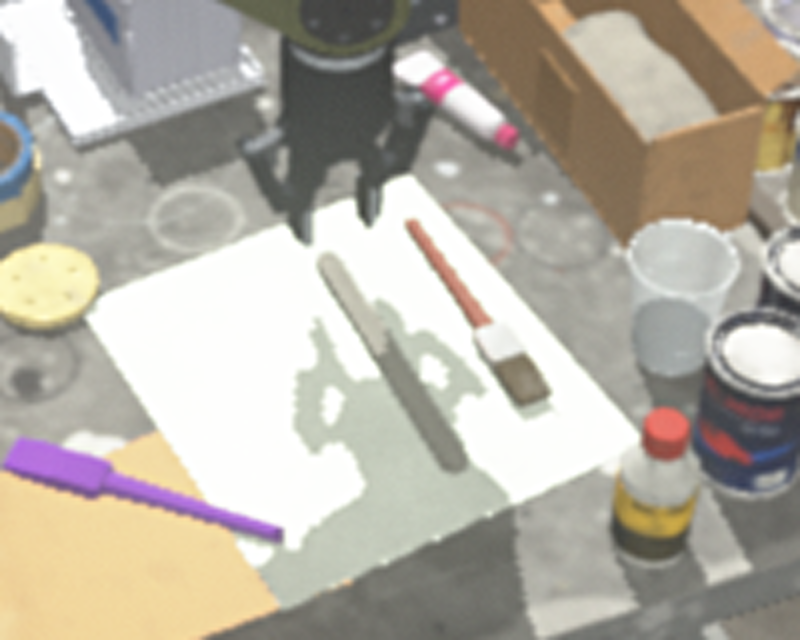

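The tips straddle the grey stick's near end (325,260). I'm grasping it.

Emit:
arm_command(
  targets=[
    {"x":0,"y":0,"z":1.5,"turn":0,"hand":4},
    {"x":0,"y":0,"z":3,"turn":0,"hand":4},
    {"x":0,"y":0,"z":4,"turn":0,"hand":4},
    {"x":0,"y":0,"z":4.1,"turn":0,"hand":3},
    {"x":0,"y":0,"z":4.1,"turn":0,"hand":2},
    {"x":0,"y":0,"z":4.1,"turn":0,"hand":1.7},
    {"x":0,"y":0,"z":4.1,"turn":0,"hand":1.65},
    {"x":0,"y":0,"z":4.1,"turn":0,"hand":1.65},
    {"x":0,"y":0,"z":4.1,"turn":0,"hand":1.65},
    {"x":0,"y":0,"z":3,"turn":0,"hand":1.65},
    {"x":0,"y":0,"z":2,"turn":0,"hand":1.65},
    {"x":0,"y":0,"z":1,"turn":0,"hand":1.7},
    {"x":0,"y":0,"z":0,"turn":0,"hand":1.75},
    {"x":0,"y":0,"z":-1,"turn":0,"hand":1.77},
    {"x":0,"y":0,"z":-1,"turn":0,"hand":1.78},
    {"x":0,"y":0,"z":-1,"turn":0,"hand":1.78},
    {"x":0,"y":0,"z":-1,"turn":0,"hand":1.78},
  ],
)

```text
clock: 28.85
tcp_pos: [0.5566, -0.2004, 0.0778]
ee_rot: [-2.276, -2.165, 0.0]
wrist_force: [0.5, 0.5, -0.1]
grip_width: 0.209
```

```bash
python3 look.py s24 220 380 260 460 4
```

```text
28.9 [ 0.5566 -0.2004  0.0777] [ 0.5  0.4 -0.3] [ 0.044  0.015 -0.033] 0.2076
```

View pics/s24.png

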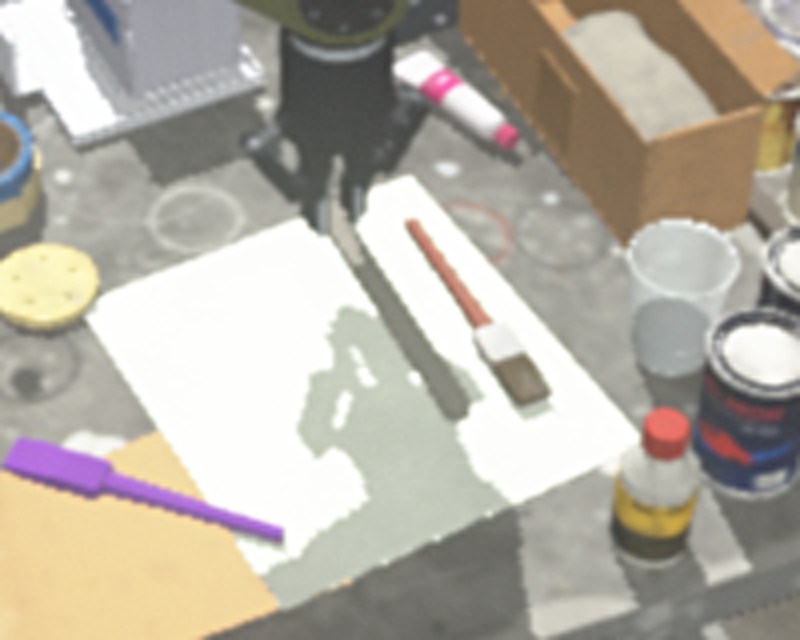

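Emit:
arm_command(
  targets=[
    {"x":0,"y":0,"z":0,"turn":0,"hand":1.79},
    {"x":0,"y":0,"z":0,"turn":0,"hand":1.79},
    {"x":0,"y":0,"z":0,"turn":0,"hand":1.79},
    {"x":0,"y":0,"z":0,"turn":0,"hand":1.79},
  ],
)

```text
clock: 29.3
tcp_pos: [0.5568, -0.2005, 0.0782]
ee_rot: [-2.276, -2.165, 0.0]
wrist_force: [-0.7, 0.1, -0.6]
grip_width: 0.211
```

```bash
python3 look.py s25 220 380 260 460 4
```

```text
29.35 [ 0.5568 -0.2005  0.0782] [-0.3 -0.4  0.8] [ 0.012  0.    -0.007] 0.2085
```

View pics/s25.png

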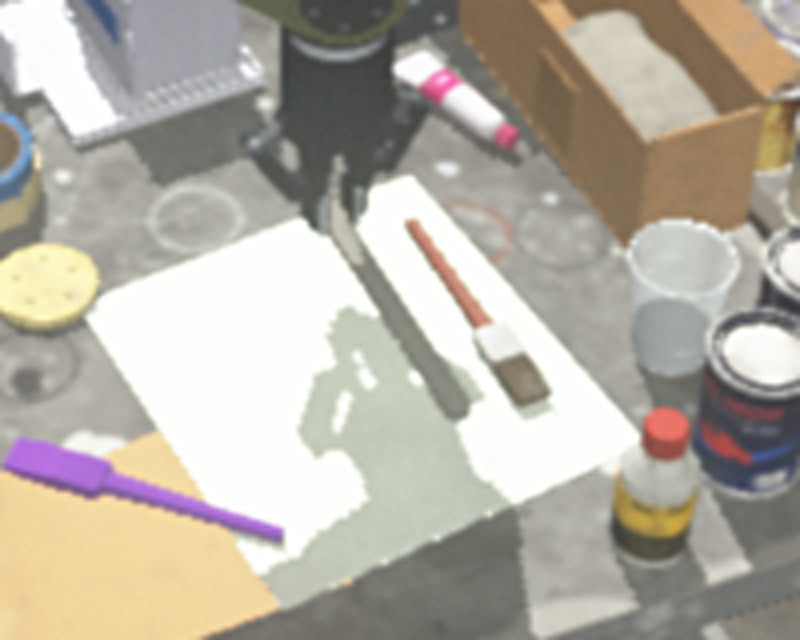

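Still level. Next step is 1.80.

Emit:
arm_command(
  targets=[
    {"x":0,"y":0,"z":0,"turn":0,"hand":1.8},
    {"x":0,"y":0,"z":0,"turn":0,"hand":1.8},
    {"x":0,"y":0,"z":0,"turn":0,"hand":1.8},
  ],
)

```text
clock: 29.65
tcp_pos: [0.5568, -0.2005, 0.0783]
ee_rot: [2.276, 2.165, 0.0]
wrist_force: [-0.3, -0.2, 0.2]
grip_width: 0.212
```

```bash
python3 look.py s26 220 380 260 460 4
```

```text
29.7 [ 0.5568 -0.2005  0.0783] [ 0.1 -1.  -1. ] [ 0.016 -0.025  0.002] 0.2076
```

View pics/s26.png

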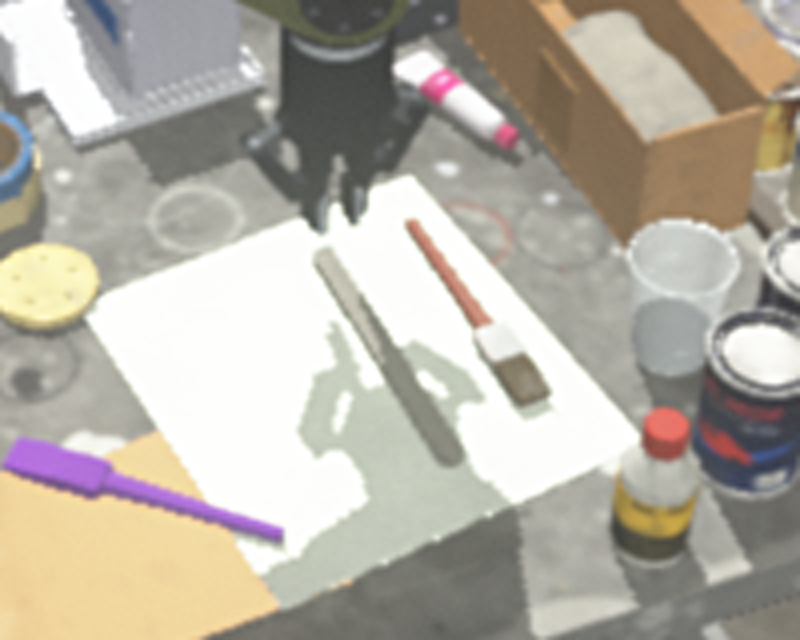

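It dropped flat, nearly where it was: (320,253)–(450,460). I'll regrasp and use pulses just below 1.80.

Run:
```python
from h import *
S=camera("scene");crop(S,250,350,320,420,6,"pics/s27.png")
for (x,y) in [(325,258),(455,466)]: print("old",plane(S,(220+y/4,260+x/4),.005))
for (x,y) in [(320,253),(450,460)]: print("new",plane(S,(220+y/4,260+x/4),.005))
```

```text
old [ 0.55886828 -0.18502918  0.005     ]
old [ 0.54682385 -0.38842143  0.005     ]
new [ 0.55799986 -0.17901915  0.005     ]
new [ 0.54642115 -0.3827335   0.005     ]
```

View pics/s27.png

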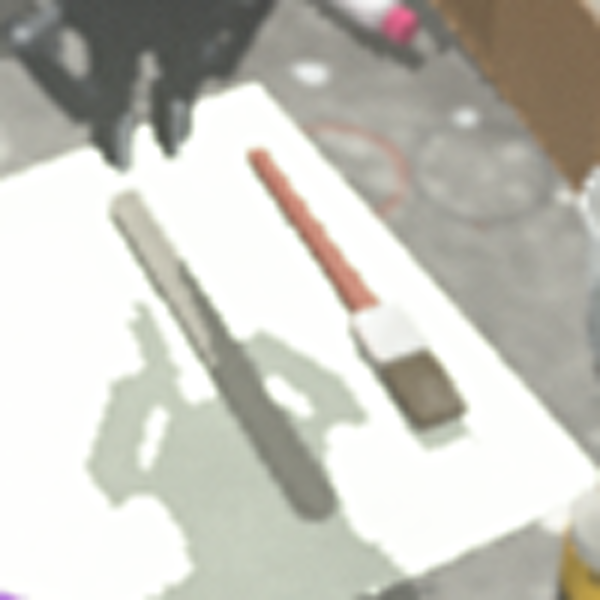

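Emit:
arm_command(
  targets=[
    {"x":1.2,"y":0,"z":0,"turn":0,"hand":3.5},
    {"x":1.2,"y":0,"z":2,"turn":0,"hand":4},
    {"x":1.2,"y":0,"z":4,"turn":0,"hand":4},
    {"x":1.2,"y":0,"z":5,"turn":0,"hand":3},
    {"x":1.2,"y":0,"z":5,"turn":0,"hand":2},
    {"x":1.2,"y":0,"z":5,"turn":0,"hand":1.7},
    {"x":1.2,"y":0,"z":5,"turn":0,"hand":1.65},
    {"x":1.2,"y":0,"z":5,"turn":0,"hand":1.65},
    {"x":1.2,"y":0,"z":4,"turn":0,"hand":1.65},
    {"x":1.2,"y":0,"z":3,"turn":0,"hand":1.65},
    {"x":1.2,"y":0,"z":2,"turn":0,"hand":1.7},
    {"x":1.2,"y":0,"z":1,"turn":0,"hand":1.75},
    {"x":1.2,"y":0,"z":0,"turn":0,"hand":1.78},
    {"x":1.2,"y":0,"z":0,"turn":0,"hand":1.79},
    {"x":1.2,"y":0,"z":0,"turn":0,"hand":1.79},
    {"x":1.2,"y":0,"z":0,"turn":0,"hand":1.79},
  ],
)

```text
clock: 31.35
tcp_pos: [0.5572, -0.1884, 0.0778]
ee_rot: [-2.276, -2.165, 0.001]
wrist_force: [-1.0, -0.5, 0.1]
grip_width: 0.212
```

```bash
python3 look.py s28 220 380 260 460 4
```

```text
31.4 [ 0.5572 -0.1884  0.0777] [0.1 0.7 0.1] [-0.038  0.003  0.025] 0.2093
```

View pics/s28.png

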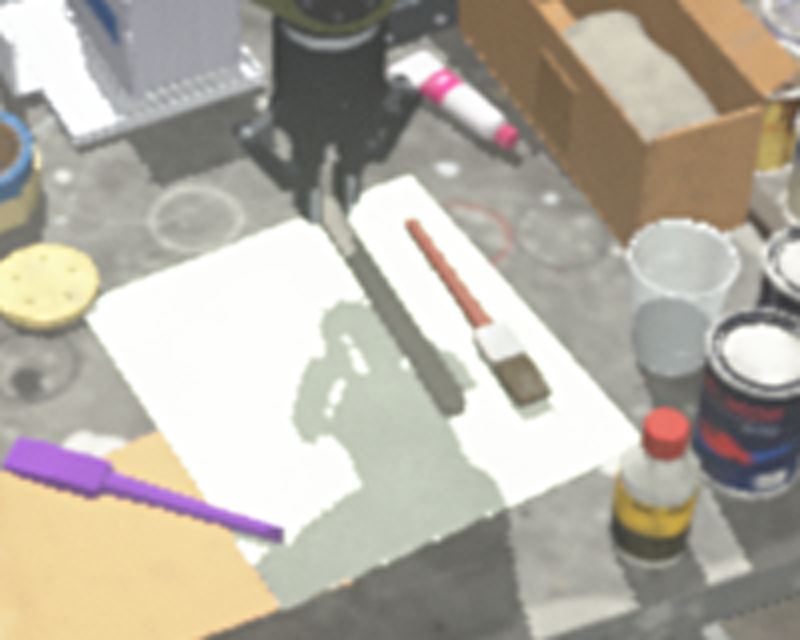

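Level at 1.79. Now 1.795.

Emit:
arm_command(
  targets=[
    {"x":0,"y":0,"z":0,"turn":0,"hand":1.795},
    {"x":0,"y":0,"z":0,"turn":0,"hand":1.795},
    {"x":0,"y":0,"z":0,"turn":0,"hand":1.795},
  ],
)

```text
clock: 31.7
tcp_pos: [0.5574, -0.1885, 0.0781]
ee_rot: [-2.276, -2.165, 0.0]
wrist_force: [0.1, 0.5, 0.1]
grip_width: 0.209
```

```bash
python3 look.py s29 220 380 260 460 4
```

```text
31.75 [ 0.5574 -0.1885  0.0782] [-0.2 -0.3 -1. ] [ 0.014 -0.015 -0.092] 0.2108
```

View pics/s29.png

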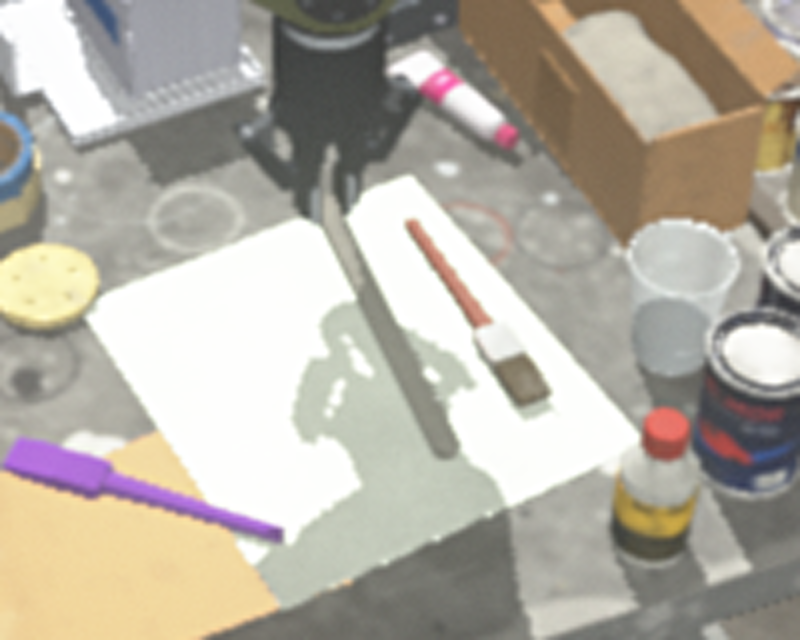

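It pivoted down to the sheet. I'm lifting slowly.

Emit:
arm_command(
  targets=[
    {"x":0,"y":0,"z":-1,"turn":0,"hand":1.793},
    {"x":0,"y":0,"z":-2,"turn":0,"hand":1.793},
    {"x":0,"y":0,"z":-3,"turn":0,"hand":1.793},
    {"x":0,"y":0,"z":-4,"turn":0,"hand":1.793},
    {"x":0,"y":0,"z":-5,"turn":0,"hand":1.793},
    {"x":0,"y":0,"z":-6,"turn":0,"hand":1.793},
    {"x":0,"y":0,"z":-7,"turn":0,"hand":1.793},
  ],
)

```text
clock: 32.45
tcp_pos: [0.5574, -0.1885, 0.1492]
ee_rot: [2.276, 2.165, 0.0]
wrist_force: [0.2, -0.3, -0.5]
grip_width: 0.212
```

```bash
python3 look.py s30 200 380 260 460 4
```

```text
32.5 [ 0.558  -0.1888  0.1509] [0.7 0.4 2.2] [ 0.019  0.025 -0.031] 0.2096
```

View pics/s30.png

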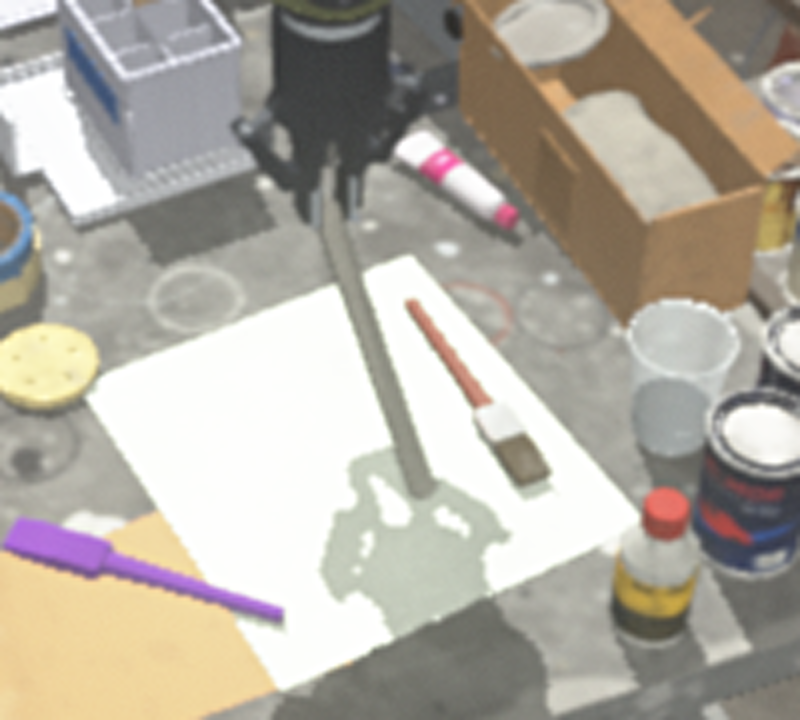

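Working well. I continue up, then tighten.

Emit:
arm_command(
  targets=[
    {"x":0,"y":0,"z":-1,"turn":0,"hand":1.793},
    {"x":0,"y":0,"z":-2,"turn":0,"hand":1.793},
    {"x":0,"y":0,"z":-3,"turn":0,"hand":1.793},
    {"x":0,"y":0,"z":-4,"turn":0,"hand":1.793},
    {"x":0,"y":0,"z":-5,"turn":0,"hand":1.793},
    {"x":0,"y":0,"z":-6,"turn":0,"hand":1.7},
    {"x":0,"y":0,"z":-7,"turn":0,"hand":1.5},
    {"x":0,"y":0,"z":-8,"turn":-0.05,"hand":1.5},
    {"x":0,"y":0,"z":-8,"turn":-0.05,"hand":1.5},
  ],
)

```text
clock: 33.4
tcp_pos: [0.5578, -0.1887, 0.2299]
ee_rot: [2.219, 2.221, 0.001]
wrist_force: [-1.3, 0.3, -0.1]
grip_width: 0.187
```

```bash
python3 look.py s31 180 380 260 460 3.5
```

```text
33.45 [ 0.5576 -0.1886  0.2289] [ 0.1  0.5 -0.1] [ 0.019 -0.025 -0.014] 0.1895
```

View pics/s31.png

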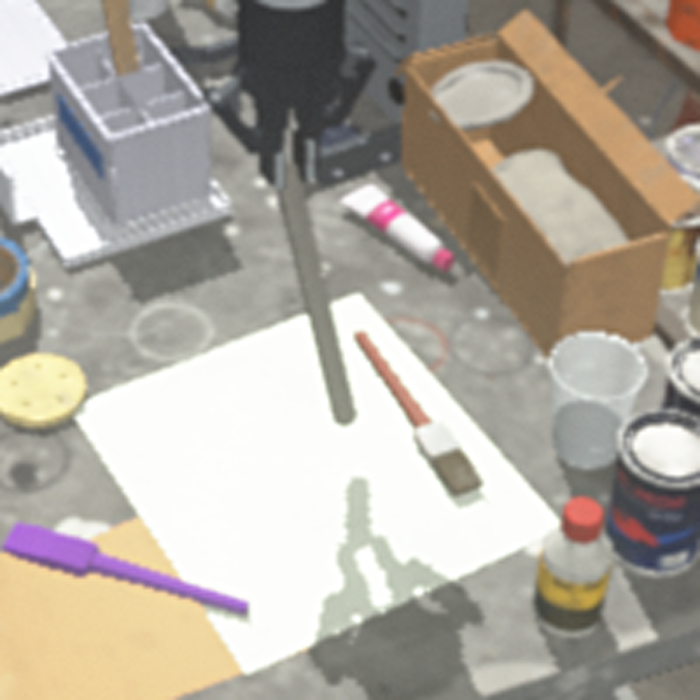

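Run:
```python
from h import *
S=camera("scene")
p=xplane(S,(180+423/3.5,260+345/3.5),.5576); 
s=sense()["tcp_pos"];g=s-[0,0,.0245]
print(p,g,np.degrees(np.arctan2(g[1]-p[1],g[2]-p[2])),np.linalg.norm(p-g), p-s)
```

```text
[ 0.5576     -0.28669182  0.03562475] [ 0.5573557  -0.18851557  0.2037156 ] 30.287772624185408 0.1946616754805645 [ 0.0002443  -0.09817625 -0.19259085]
```

Tilt is 30°, with the tip 98 mm to -y and 193 mm below the TCP. I'm carrying it to the front-middle compartment.

Emit:
arm_command(
  targets=[
    {"x":0,"y":0,"z":-3,"turn":0,"hand":1.5},
    {"x":0,"y":0,"z":-6,"turn":0,"hand":1.5},
    {"x":0,"y":0,"z":-9,"turn":0,"hand":1.5},
    {"x":3,"y":-0.5,"z":-11.5,"turn":0,"hand":1.5},
    {"x":6,"y":-1,"z":-11.5,"turn":0,"hand":1.5},
    {"x":10,"y":-1.5,"z":-11.5,"turn":0,"hand":1.5},
    {"x":14,"y":-2,"z":-11.5,"turn":0,"hand":1.5},
    {"x":18,"y":-2.5,"z":-11.5,"turn":0,"hand":1.5},
    {"x":22,"y":-2.9,"z":-11.5,"turn":0,"hand":1.5},
    {"x":26,"y":-2.9,"z":-11.5,"turn":0,"hand":1.5},
    {"x":30,"y":-2.9,"z":-11.5,"turn":0,"hand":1.5},
    {"x":34,"y":-2.9,"z":-11.5,"turn":0,"hand":1.5},
    {"x":36,"y":-2.9,"z":-11.5,"turn":0,"hand":1.5},
    {"x":37.8,"y":-2.9,"z":-11.5,"turn":0,"hand":1.5},
    {"x":37.8,"y":-2.9,"z":-11.5,"turn":0,"hand":1.5},
    {"x":37.8,"y":-2.9,"z":-11.5,"turn":0,"hand":1.5},
    {"x":37.8,"y":-2.9,"z":-11.5,"turn":0,"hand":1.5},
  ],
)

```text
clock: 35.2
tcp_pos: [0.5285, 0.1887, 0.3431]
ee_rot: [-2.223, -2.22, 0.001]
wrist_force: [-0.8, -1.2, 0.8]
grip_width: 0.187
```

```bash
python3 look.py s32 100 280 220 420 4
python3 - <<'E'
from h import *
T=camera("top"); crop(T,90,310,100,340,3,"pics/t32.png")
E
```

```text
35.25 [0.5285 0.1886 0.3432] [-0.1 -0.  -0.1] [-0.04  -0.036 -0.028] 0.1867
```

View pics/s32.png

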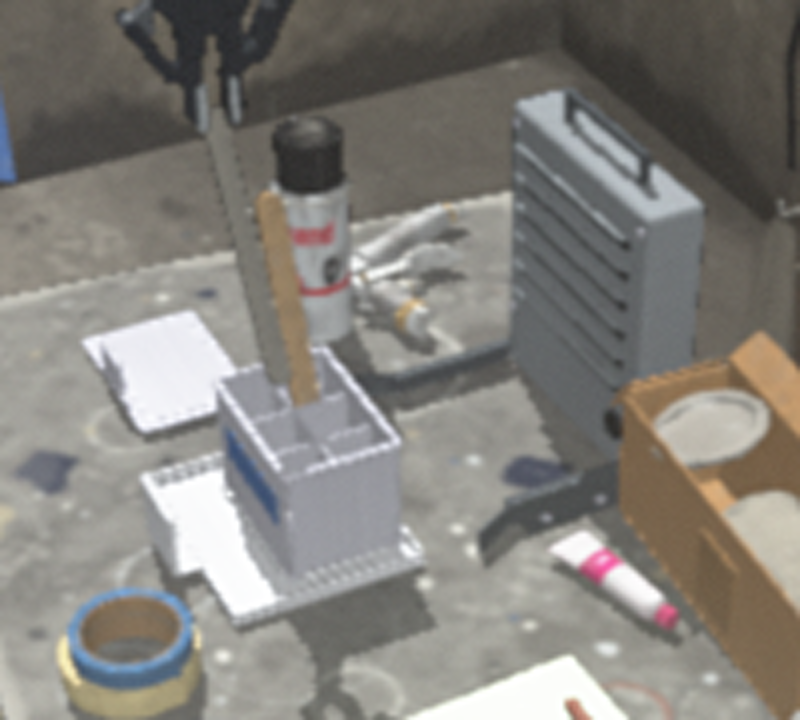

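View pics/t32.png

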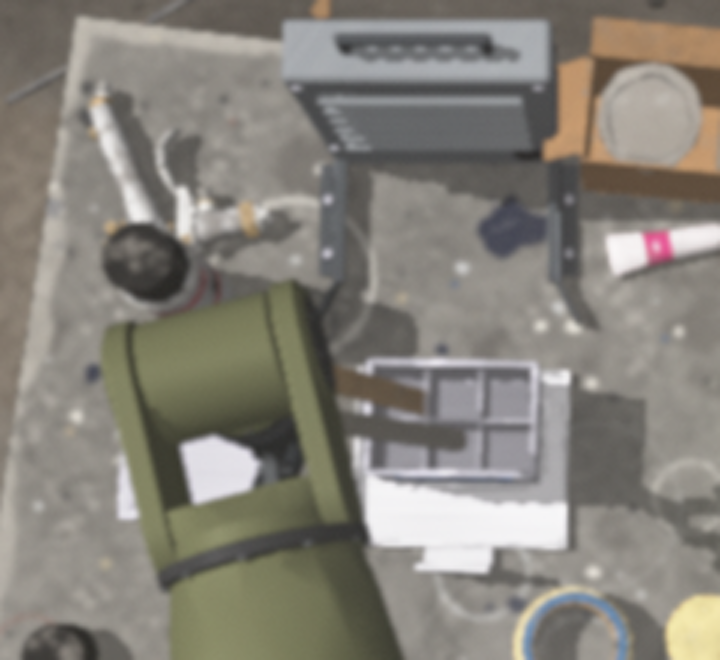

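Run:
```python
from h import *
T=camera("top");S=camera("scene")
print(tri([(T,(90+440/3,100+464/3)),(S,(100+382/4,220+275/4))]))
print(plane(T,(90+440/3,100+464/3),.145),xplane(S,(100+382/4,220+275/4),.529))
```

```text
[0.52634238 0.08796359 0.15091874]
[0.52978293 0.08758703 0.145     ] [0.529      0.10323885 0.13967563]
```

Emit:
arm_command(
  targets=[
    {"x":0,"y":0,"z":2,"turn":0,"hand":1.5},
    {"x":0,"y":0,"z":4,"turn":0,"hand":1.5},
    {"x":0,"y":0,"z":6,"turn":0,"hand":1.5},
    {"x":0,"y":0,"z":8,"turn":0,"hand":1.5},
    {"x":0,"y":0,"z":8,"turn":0,"hand":1.7},
    {"x":-0.5,"y":0,"z":8,"turn":0,"hand":1.75},
    {"x":-1.5,"y":0,"z":8,"turn":0,"hand":1.75},
    {"x":-2.5,"y":0,"z":8,"turn":0,"hand":1.75},
    {"x":-3.5,"y":0,"z":8,"turn":0,"hand":1.75},
    {"x":-3.5,"y":0,"z":8,"turn":0,"hand":1.75},
  ],
)

```text
clock: 36.4
tcp_pos: [0.5286, 0.1531, 0.2638]
ee_rot: [2.223, 2.219, 0.001]
wrist_force: [0.4, 0.7, 0.5]
grip_width: 0.205
```

```bash
python3 look.py s33 100 280 220 420 4
python3 - <<'E'
from h import *
T=camera("top"); crop(T,90,310,100,340,3,"pics/t33.png")
E
```

```text
36.45 [0.5285 0.1537 0.2636] [-0.8  0.5 -0.5] [ 0.055 -0.019 -0.089] 0.2047
```

View pics/s33.png

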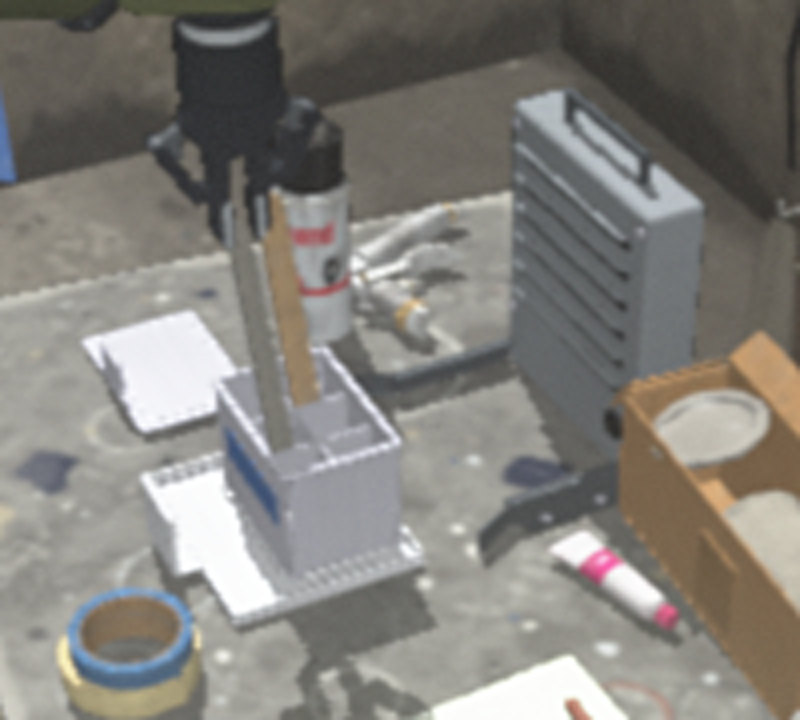

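View pics/t33.png

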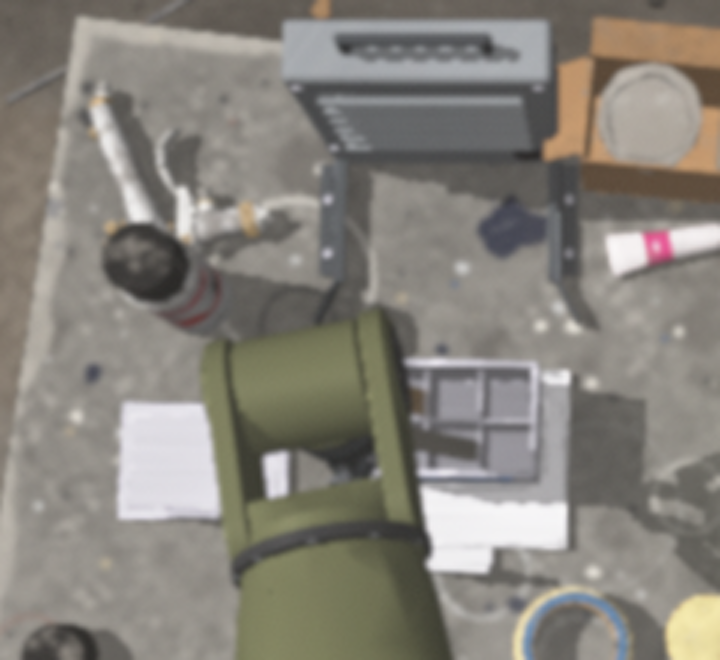

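Emit:
arm_command(
  targets=[
    {"x":-1,"y":0,"z":0,"turn":0,"hand":1.75},
    {"x":-2,"y":0,"z":0,"turn":0,"hand":1.75},
    {"x":-3,"y":0,"z":0.5,"turn":0,"hand":1.75},
    {"x":-3,"y":0,"z":1.5,"turn":0,"hand":1.7},
    {"x":-3,"y":0,"z":2.5,"turn":0,"hand":1.7},
    {"x":-3,"y":0,"z":3.2,"turn":0,"hand":1.7},
    {"x":-3,"y":0,"z":3.8,"turn":0,"hand":1.7},
    {"x":-3,"y":0,"z":3.8,"turn":0,"hand":1.7},
  ],
)

```text
clock: 37.3
tcp_pos: [0.5286, 0.1249, 0.225]
ee_rot: [2.221, 2.222, 0.001]
wrist_force: [-0.4, 0.5, 1.7]
grip_width: 0.201
```

```bash
python3 look.py s34 100 280 220 420 4
```

```text
37.35 [0.5285 0.1248 0.2251] [0.1 0.1 0.7] [-0.028 -0.099 -0.003] 0.2049
```

View pics/s34.png

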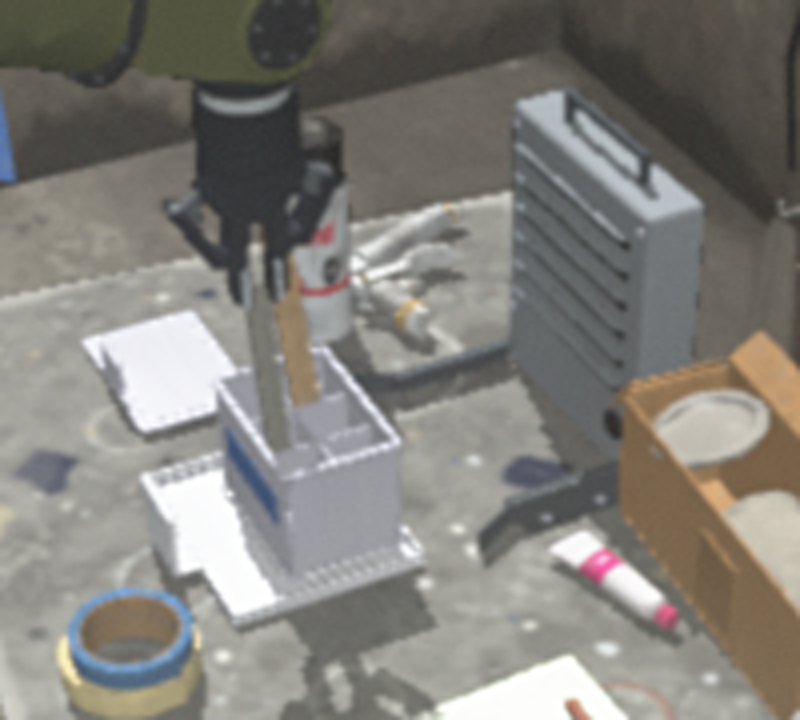

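Emit:
arm_command(
  targets=[
    {"x":0,"y":0,"z":0.3,"turn":0,"hand":1.7},
    {"x":0,"y":0,"z":0.6,"turn":0,"hand":1.7},
    {"x":0,"y":0,"z":0.6,"turn":0,"hand":1.7},
  ],
)

```text
clock: 37.65
tcp_pos: [0.5294, 0.1252, 0.2212]
ee_rot: [2.219, 2.22, 0.007]
wrist_force: [-0.0, 2.4, 15.0]
grip_width: 0.197
```

The force rose to 15 N, so the stick is on the floor. I'm releasing it and moving back over the sheet.

Emit:
arm_command(
  targets=[
    {"x":0,"y":0,"z":-0.4,"turn":0,"hand":1.7},
    {"x":0,"y":0,"z":-0.4,"turn":0,"hand":2.1},
    {"x":0,"y":0,"z":-0.4,"turn":0,"hand":2.6},
    {"x":0,"y":0,"z":-1,"turn":0,"hand":3},
    {"x":0,"y":0,"z":-3,"turn":0,"hand":3.5},
    {"x":0,"y":0,"z":-6,"turn":0,"hand":4},
    {"x":0,"y":0,"z":-10,"turn":0,"hand":4},
    {"x":0,"y":0,"z":-14,"turn":0,"hand":4},
    {"x":-5,"y":1,"z":-14,"turn":0,"hand":4},
    {"x":-10,"y":2,"z":-14,"turn":0,"hand":4},
    {"x":-15,"y":4,"z":-14,"turn":0,"hand":4},
    {"x":-20,"y":6,"z":-14,"turn":0,"hand":4},
    {"x":-25,"y":8,"z":-14,"turn":0,"hand":4},
    {"x":-29,"y":9,"z":-14,"turn":0,"hand":4},
    {"x":-32,"y":10,"z":-12,"turn":0,"hand":4},
    {"x":-32,"y":10,"z":-10,"turn":0,"hand":4},
    {"x":-32,"y":10,"z":-10,"turn":0,"hand":4},
  ],
)

```text
clock: 39.35
tcp_pos: [0.6278, -0.1963, 0.3158]
ee_rot: [-2.219, -2.216, 0.004]
wrist_force: [0.0, 0.4, -0.7]
grip_width: 0.468
```

```bash
python3 look.py s35 100 280 220 420 4
python3 - <<'E'
from h import *
T=camera("top"); crop(T,90,310,100,340,3,"pics/t35.png")
S=camera("scene");crop(S,220,380,260,460,4,"pics/sh35.png");print(sense()["tcp_pos"])
E
```

```text
39.4 [ 0.6281 -0.1955  0.3183] [-0.2  1.3 -0.1] [ 0.007 -0.013  0.012] 0.4655
[ 0.62857026 -0.19488882  0.32089616]
```

View pics/s35.png

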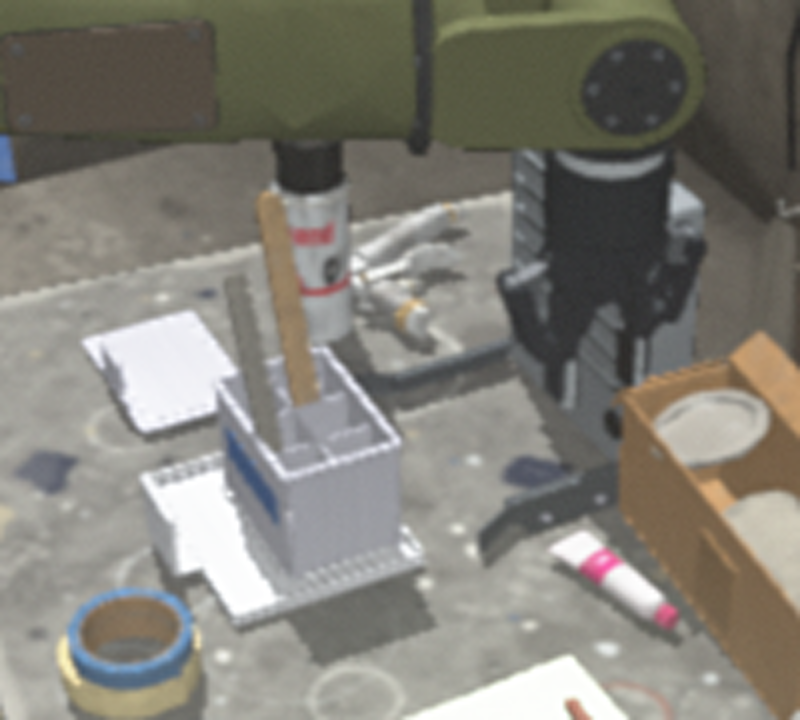

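View pics/t35.png

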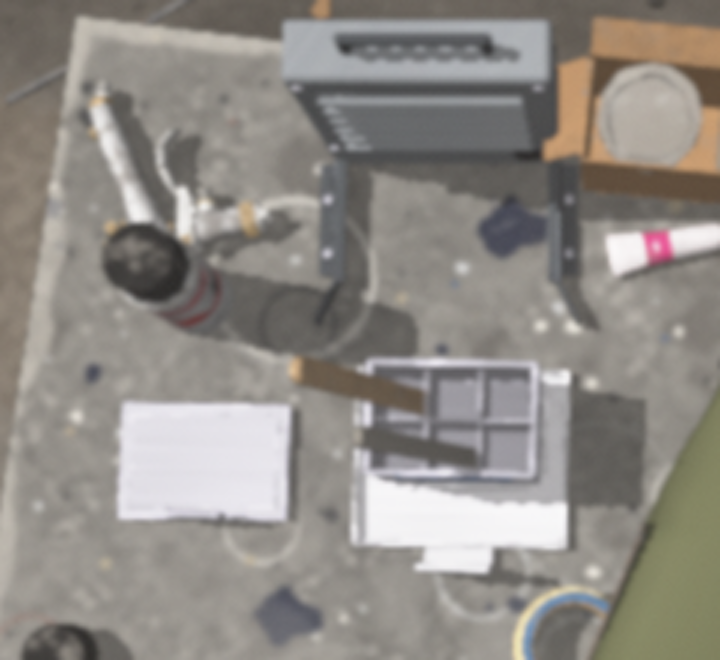

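View pics/sh35.png

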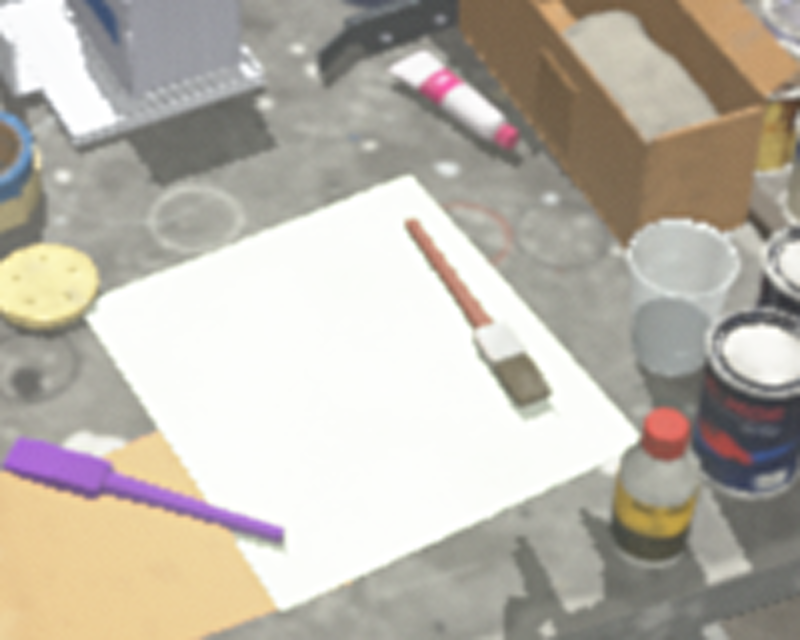

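Both sticks stand in the tub and the tray is unmoved. The brush is still at handle end (410,222), bristles (525,385). I'm descending over the handle end.

Emit:
arm_command(
  targets=[
    {"x":-0.1,"y":0,"z":4,"turn":0.045,"hand":4},
    {"x":-0.1,"y":0,"z":8,"turn":0.045,"hand":4},
    {"x":-0.1,"y":0,"z":12,"turn":0.045,"hand":4},
    {"x":-0.1,"y":0,"z":16,"turn":0.045,"hand":3.5},
    {"x":-0.1,"y":0,"z":20,"turn":0.045,"hand":3},
    {"x":-0.1,"y":0,"z":23,"turn":0.045,"hand":3},
    {"x":-0.1,"y":0,"z":25,"turn":0.045,"hand":3},
    {"x":-0.1,"y":0,"z":25,"turn":0.045,"hand":3},
    {"x":-0.1,"y":0,"z":25,"turn":0.045,"hand":3},
  ],
)

```text
clock: 40.4
tcp_pos: [0.6293, -0.1962, 0.0712]
ee_rot: [2.269, 2.171, 0.001]
wrist_force: [-0.1, -0.2, 0.9]
grip_width: 0.349
```

```bash
python3 look.py s36 220 340 320 440 6
```

```text
40.45 [ 0.6295 -0.1965  0.0717] [-0.6  0.2 -0.2] [-0.022 -0.016  0.023] 0.3495
```

View pics/s36.png

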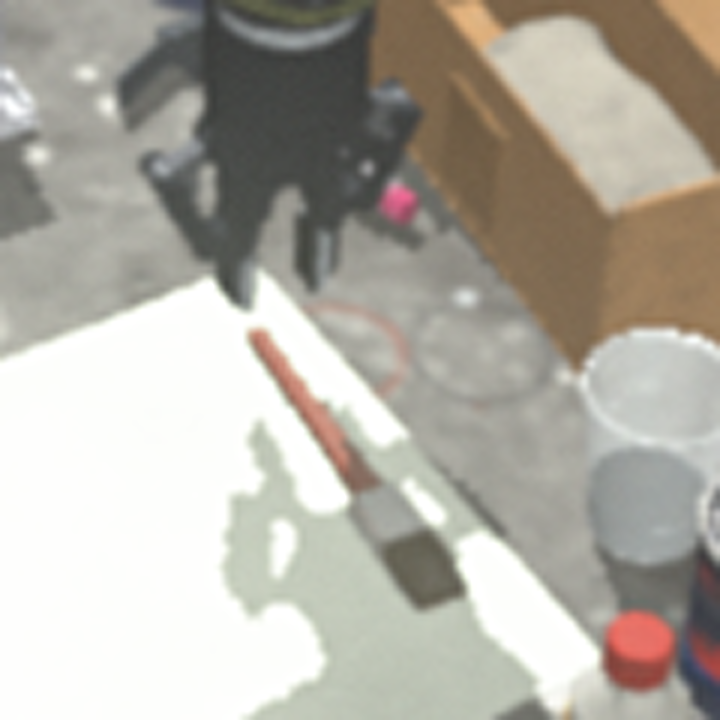

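Emit:
arm_command(
  targets=[
    {"x":0,"y":0,"z":1.5,"turn":0,"hand":3},
    {"x":0,"y":0,"z":3,"turn":0,"hand":3},
    {"x":0,"y":0,"z":4,"turn":0,"hand":3},
    {"x":0,"y":0,"z":4.2,"turn":0,"hand":2},
    {"x":0,"y":0,"z":4.2,"turn":0,"hand":1.5},
    {"x":0,"y":0,"z":4.2,"turn":0,"hand":1.2},
    {"x":0,"y":0,"z":4.2,"turn":0,"hand":1.0},
    {"x":0,"y":0,"z":4.2,"turn":0,"hand":0.9},
    {"x":0,"y":0,"z":4.2,"turn":0,"hand":0.8},
    {"x":0,"y":0,"z":4.2,"turn":0,"hand":0.8},
    {"x":0,"y":0,"z":4.2,"turn":0,"hand":0.8},
  ],
)

```text
clock: 41.55
tcp_pos: [0.6284, -0.1965, 0.0272]
ee_rot: [-2.271, -2.171, 0.0]
wrist_force: [0.7, -0.8, -0.1]
grip_width: 0.115
```

```bash
python3 look.py s37 220 340 320 440 6
```

```text
41.6 [ 0.6283 -0.1965  0.0272] [ 0.6 -0.2 -0.2] [ 0.007 -0.018 -0.009] 0.1061
```

Emit:
arm_command(
  targets=[
    {"x":0,"y":0,"z":-1,"turn":0,"hand":0.8},
    {"x":0,"y":0,"z":-2,"turn":0,"hand":0.8},
    {"x":0,"y":0,"z":-3,"turn":0,"hand":0.8},
    {"x":0,"y":0,"z":-4,"turn":0,"hand":0.8},
    {"x":0,"y":0,"z":-5,"turn":0,"hand":0.9},
    {"x":0,"y":0,"z":-5,"turn":0,"hand":0.95},
    {"x":0,"y":0,"z":-5,"turn":0,"hand":0.95},
  ],
)

```text
clock: 42.3
tcp_pos: [0.6284, -0.1965, 0.0774]
ee_rot: [2.271, 2.171, 0.0]
wrist_force: [-0.1, -0.4, -0.5]
grip_width: 0.114
```

```bash
python3 look.py s38 220 340 320 440 6
```

```text
42.35 [ 0.6282 -0.1965  0.0769] [ 0.3 -0.2 -0.3] [-0.047 -0.032  0.003] 0.1133
```

View pics/s38.png

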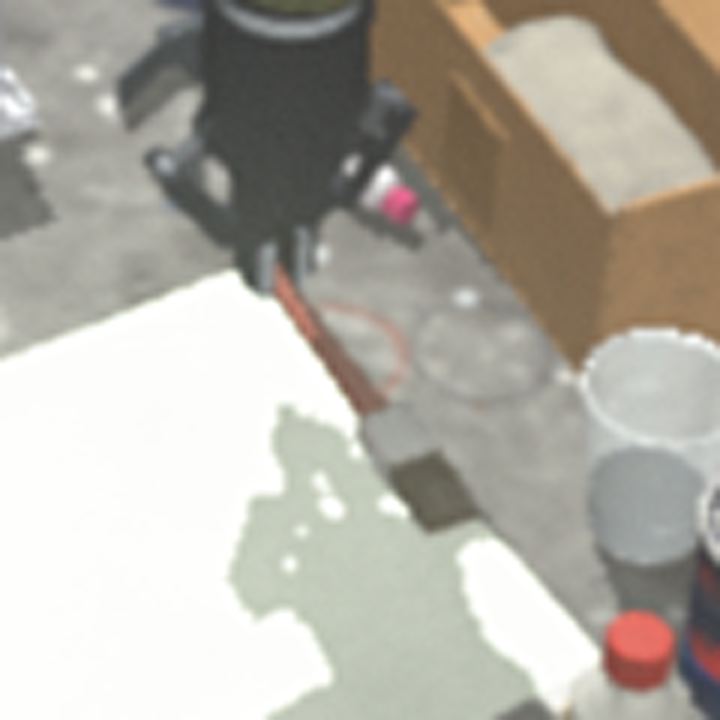

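Emit:
arm_command(
  targets=[
    {"x":0,"y":0,"z":0,"turn":0,"hand":0.97},
    {"x":0,"y":0,"z":0,"turn":0,"hand":0.97},
    {"x":0,"y":0,"z":0,"turn":0,"hand":0.97},
  ],
)

```text
clock: 42.65
tcp_pos: [0.6283, -0.1965, 0.0769]
ee_rot: [-2.27, -2.171, 0.0]
wrist_force: [-0.4, 0.8, -0.7]
grip_width: 0.117
```

```bash
python3 look.py s39 220 340 320 440 4
```

```text
42.7 [ 0.6283 -0.1965  0.077 ] [-0.1  0.1 -1.7] [ 0.018 -0.004  0.05 ] 0.1134
```

View pics/s39.png

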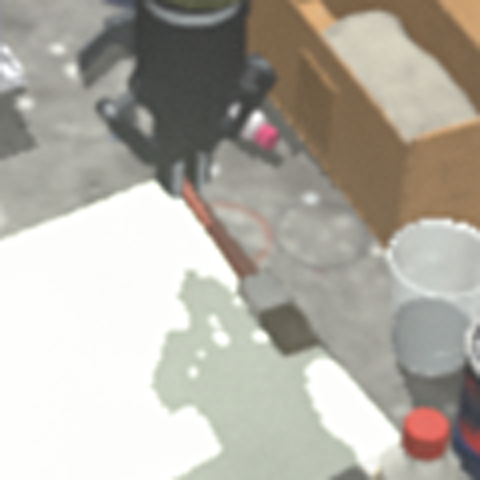

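Emit:
arm_command(
  targets=[
    {"x":0,"y":0,"z":0,"turn":0,"hand":0.98},
    {"x":0,"y":0,"z":0,"turn":0,"hand":0.98},
    {"x":0,"y":0,"z":0,"turn":0,"hand":0.98},
  ],
)

```text
clock: 43.0
tcp_pos: [0.6284, -0.1965, 0.0773]
ee_rot: [2.271, 2.171, 0.0]
wrist_force: [0.8, -0.1, -1.2]
grip_width: 0.116
```

```bash
python3 look.py s40 220 340 320 440 4
```

```text
43.05 [ 0.6284 -0.1965  0.0773] [-0.5 -0.4 -0.6] [0.008 0.062 0.001] 0.1197
```

View pics/s40.png

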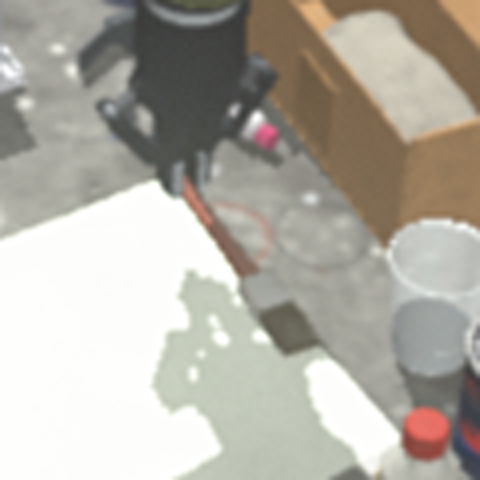

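Emit:
arm_command(
  targets=[
    {"x":0,"y":0,"z":0,"turn":0,"hand":0.99},
    {"x":0,"y":0,"z":0,"turn":0,"hand":0.99},
    {"x":0,"y":0,"z":0,"turn":0,"hand":0.99},
  ],
)

```text
clock: 43.35
tcp_pos: [0.6284, -0.1965, 0.0773]
ee_rot: [2.271, 2.171, -0.0]
wrist_force: [-0.1, 0.3, -0.9]
grip_width: 0.118
```

```bash
python3 look.py s41 220 340 320 440 4
```

```text
43.4 [ 0.6284 -0.1965  0.0773] [-0.4  0.1 -0.7] [ 0.036  0.027 -0.006] 0.1225
```

View pics/s41.png

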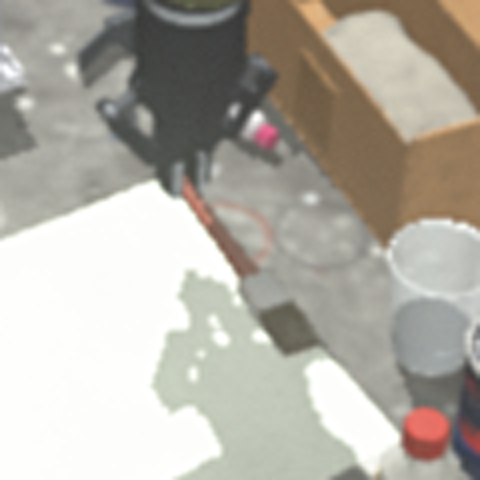

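Emit:
arm_command(
  targets=[
    {"x":0,"y":0,"z":0,"turn":0,"hand":1.01},
    {"x":0,"y":0,"z":0,"turn":0,"hand":1.01},
    {"x":0,"y":0,"z":0,"turn":0,"hand":1.03},
    {"x":0,"y":0,"z":0,"turn":0,"hand":1.03},
  ],
)

```text
clock: 43.8
tcp_pos: [0.6284, -0.1965, 0.0773]
ee_rot: [-2.271, -2.171, -0.0]
wrist_force: [-0.7, 1.0, -0.8]
grip_width: 0.123
```

```bash
python3 look.py s42 220 340 320 440 4
```

```text
43.85 [ 0.6284 -0.1965  0.0773] [ 0.5  0.1 -0.6] [ 0.014 -0.016  0.037] 0.1235
```

View pics/s42.png

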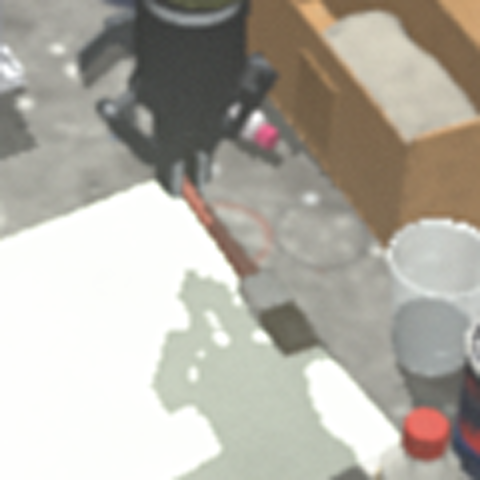

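Emit:
arm_command(
  targets=[
    {"x":0,"y":0,"z":0,"turn":0,"hand":1.05},
    {"x":0,"y":0,"z":0,"turn":0,"hand":1.05},
    {"x":0,"y":0,"z":0,"turn":0,"hand":1.06},
    {"x":0,"y":0,"z":0,"turn":0,"hand":1.06},
  ],
)

```text
clock: 44.25
tcp_pos: [0.6284, -0.1965, 0.0773]
ee_rot: [-2.271, -2.171, 0.0]
wrist_force: [0.4, -0.3, -1.7]
grip_width: 0.125
```

```bash
python3 look.py s43 220 340 320 440 4
```

```text
44.3 [ 0.6284 -0.1965  0.0773] [-0.1 -0.5 -0.6] [ 0.01   0.037 -0.027] 0.1252
```

View pics/s43.png

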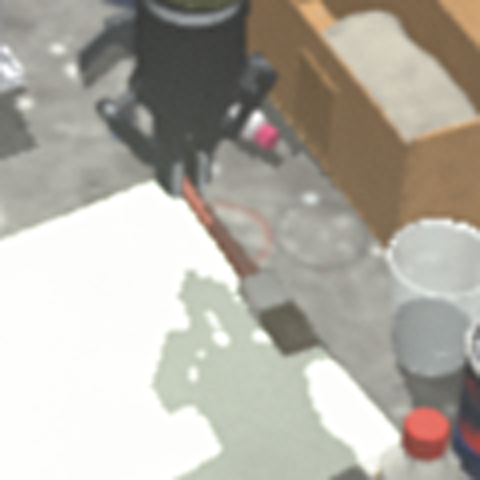

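Emit:
arm_command(
  targets=[
    {"x":0,"y":0,"z":0,"turn":0,"hand":1.07},
    {"x":0,"y":0,"z":0,"turn":0,"hand":1.08},
    {"x":0,"y":0,"z":0,"turn":0,"hand":1.08},
    {"x":0,"y":0,"z":0,"turn":0,"hand":1.08},
  ],
)

```text
clock: 44.7
tcp_pos: [0.6284, -0.1965, 0.0773]
ee_rot: [-2.271, -2.171, 0.0]
wrist_force: [0.7, -0.3, -0.8]
grip_width: 0.13
```

```bash
python3 look.py s44 220 340 320 440 4
```

```text
44.75 [ 0.6284 -0.1965  0.0773] [ 0.4  0.3 -0.3] [0.084 0.02  0.007] 0.1291
```

View pics/s44.png

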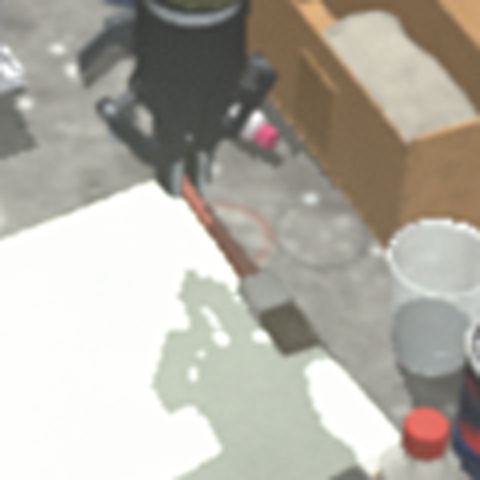

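Emit:
arm_command(
  targets=[
    {"x":0,"y":0,"z":0,"turn":0,"hand":1.1},
    {"x":0,"y":0,"z":0,"turn":0,"hand":1.1},
    {"x":0,"y":0,"z":0,"turn":0,"hand":1.11},
    {"x":0,"y":0,"z":0,"turn":0,"hand":1.11},
  ],
)

```text
clock: 45.15
tcp_pos: [0.6284, -0.1965, 0.0773]
ee_rot: [-2.271, -2.171, 0.0]
wrist_force: [0.6, 0.2, -1.0]
grip_width: 0.13
```

```bash
python3 look.py s45 220 340 320 440 4
```

```text
45.2 [ 0.6284 -0.1965  0.0773] [ 0.6 -0.6 -0.7] [ 0.084 -0.004 -0.005] 0.1323
```

View pics/s45.png

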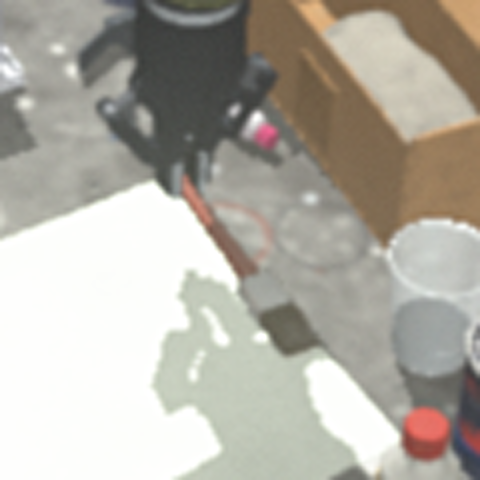

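Still holding. I continue.

Emit:
arm_command(
  targets=[
    {"x":0,"y":0,"z":0,"turn":0,"hand":1.13},
    {"x":0,"y":0,"z":0,"turn":0,"hand":1.13},
    {"x":0,"y":0,"z":0,"turn":0,"hand":1.14},
    {"x":0,"y":0,"z":0,"turn":0,"hand":1.14},
  ],
)

```text
clock: 45.6
tcp_pos: [0.6284, -0.1965, 0.0773]
ee_rot: [2.271, 2.171, 0.0]
wrist_force: [0.5, 0.0, 0.3]
grip_width: 0.135
```

```bash
python3 look.py s46 220 340 320 440 4
```

```text
45.65 [ 0.6284 -0.1965  0.0773] [ 0.   0.  -0.7] [ 0.089  0.006 -0.053] 0.1357
```

View pics/s46.png

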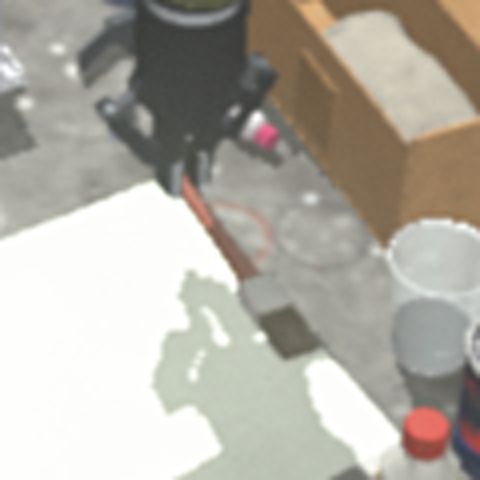

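Emit:
arm_command(
  targets=[
    {"x":0,"y":0,"z":0,"turn":0,"hand":1.155},
    {"x":0,"y":0,"z":0,"turn":0,"hand":1.155},
    {"x":0,"y":0,"z":0,"turn":0,"hand":1.165},
    {"x":0,"y":0,"z":0,"turn":0,"hand":1.165},
  ],
)

```text
clock: 46.05
tcp_pos: [0.6284, -0.1965, 0.0773]
ee_rot: [2.271, 2.171, 0.0]
wrist_force: [-0.2, 0.1, -0.2]
grip_width: 0.135
```

```bash
python3 look.py s47 220 340 320 440 4
```

```text
46.1 [ 0.6284 -0.1965  0.0773] [-0.6 -0.9  0.5] [-0.04  -0.007  0.043] 0.1344
```

View pics/s47.png

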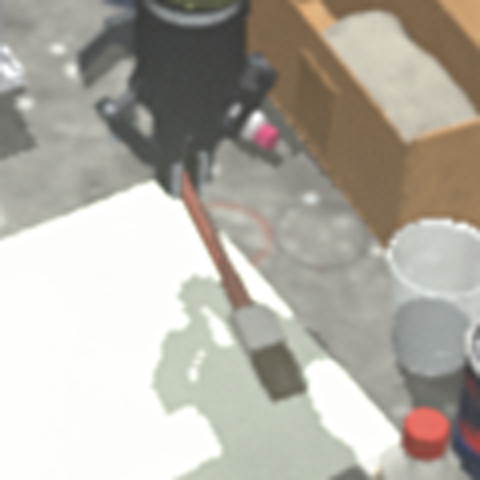

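It pivoted at 1.165, with the bristles down on the sheet at (275,395). I'm lifting slowly.

Emit:
arm_command(
  targets=[
    {"x":0,"y":0,"z":-1,"turn":0,"hand":1.162},
    {"x":0,"y":0,"z":-2,"turn":0,"hand":1.162},
    {"x":0,"y":0,"z":-3,"turn":0,"hand":1.162},
    {"x":0,"y":0,"z":-4,"turn":0,"hand":1.162},
    {"x":0,"y":0,"z":-5,"turn":0,"hand":1.162},
    {"x":0,"y":0,"z":-6,"turn":0,"hand":1.162},
  ],
)

```text
clock: 46.7
tcp_pos: [0.6284, -0.1965, 0.1383]
ee_rot: [2.271, 2.171, 0.0]
wrist_force: [-0.4, 0.0, -0.1]
grip_width: 0.138
```

```bash
python3 look.py s48 190 340 320 440 4
```

```text
46.75 [ 0.629  -0.1967  0.1402] [ 0.1 -0.2  1.4] [ 0.071  0.004 -0.035] 0.1362
```

View pics/s48.png

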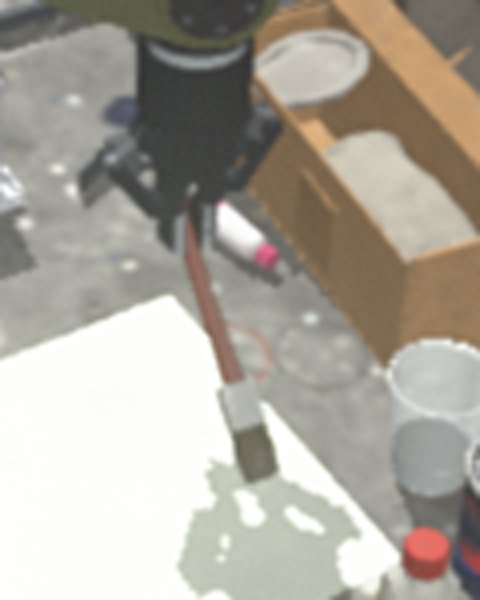

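Emit:
arm_command(
  targets=[
    {"x":0,"y":0,"z":-1,"turn":0,"hand":1.162},
    {"x":0,"y":0,"z":-2,"turn":0,"hand":1.162},
    {"x":0,"y":0,"z":-3,"turn":0,"hand":1.162},
    {"x":0,"y":0,"z":-4,"turn":0,"hand":1.162},
    {"x":0,"y":0,"z":-5,"turn":0,"hand":1.1},
    {"x":0,"y":0,"z":-6,"turn":-0.045,"hand":0.9},
    {"x":0,"y":0,"z":-7,"turn":-0.045,"hand":0.9},
    {"x":0,"y":0,"z":-7,"turn":-0.045,"hand":0.9},
  ],
)

```text
clock: 47.55
tcp_pos: [0.6288, -0.1967, 0.2091]
ee_rot: [2.221, 2.219, 0.002]
wrist_force: [-0.1, 0.6, -0.9]
grip_width: 0.118
```

```bash
python3 look.py s49 180 330 310 440 4
```

```text
47.6 [ 0.6286 -0.1966  0.208 ] [ 0.6  0.2 -1.7] [-0.025  0.006  0.048] 0.113
```

View pics/s49.png

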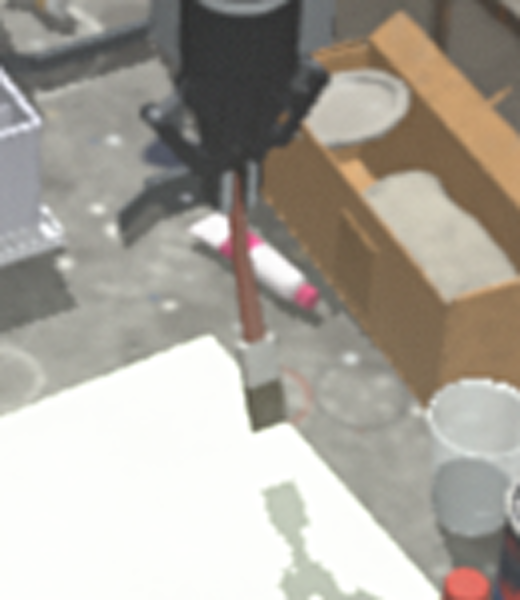

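Run:
```python
from h import *
S=camera("scene")
s=sense()["tcp_pos"];g=s-[0,0,.0245]
p=xplane(S,(180+426/4,310+268/4),s[0])
print(p,g,np.degrees(np.arctan2(g[1]-p[1],g[2]-p[2])),np.linalg.norm(p-g), p-s)
```

```text
[ 0.62837673 -0.26273124  0.03582785] [ 0.62837673 -0.19651842  0.18271985] 24.263877530824786 0.16112540597292138 [ 0.         -0.06621282 -0.171392  ]
```

Tilt is 24°. I'm carrying it to the rear-right compartment.

Emit:
arm_command(
  targets=[
    {"x":0,"y":0,"z":-3,"turn":0,"hand":0.9},
    {"x":0,"y":0,"z":-6,"turn":0,"hand":0.9},
    {"x":1,"y":-0.5,"z":-9,"turn":0,"hand":0.9},
    {"x":4,"y":-1.5,"z":-11,"turn":0,"hand":0.9},
    {"x":8,"y":-2.5,"z":-11,"turn":0,"hand":0.9},
    {"x":12,"y":-3.5,"z":-11,"turn":0,"hand":0.9},
    {"x":16,"y":-4.5,"z":-11,"turn":0,"hand":0.9},
    {"x":20,"y":-5.4,"z":-11,"turn":0,"hand":0.9},
    {"x":24,"y":-5.4,"z":-11,"turn":0,"hand":0.9},
    {"x":28,"y":-5.4,"z":-11,"turn":0,"hand":0.9},
    {"x":30,"y":-5.4,"z":-11,"turn":0,"hand":0.9},
    {"x":31.5,"y":-5.4,"z":-11,"turn":0,"hand":0.9},
    {"x":31.5,"y":-5.4,"z":-11,"turn":0,"hand":0.9},
    {"x":31.5,"y":-5.4,"z":-11,"turn":0,"hand":0.9},
    {"x":31.5,"y":-5.4,"z":-11,"turn":0,"hand":0.9},
  ],
)

```text
clock: 49.15
tcp_pos: [0.5745, 0.1175, 0.3171]
ee_rot: [-2.223, -2.22, 0.0]
wrist_force: [-0.1, -0.7, -0.4]
grip_width: 0.115
```

```bash
python3 look.py s50 100 280 220 420 4
python3 - <<'E'
from h import *
T=camera("top"); crop(T,90,310,100,340,3,"pics/t50.png")
E
```

```text
49.2 [0.5745 0.1174 0.3172] [-0.3 -0.8 -0.2] [ 0.021 -0.005 -0.031] 0.1143
```

View pics/s50.png

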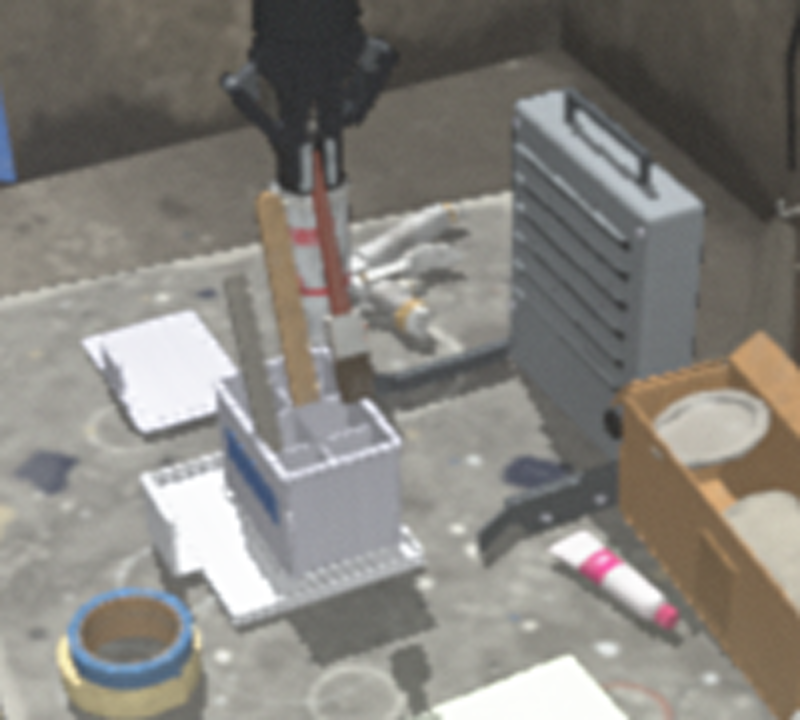

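View pics/t50.png

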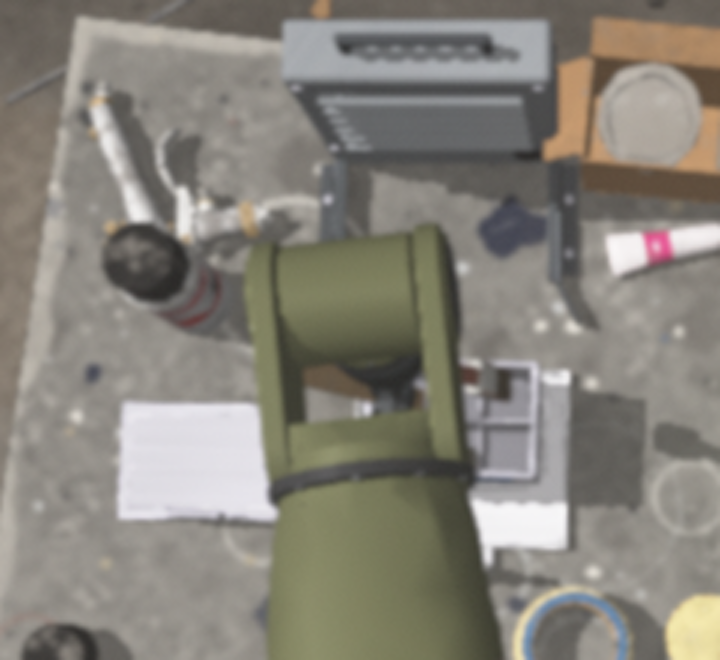

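Run:
```python
from h import *
T=camera("top")
for (x,y) in [(510,368),(508,398),(484,382)]:print(plane(T,(90+y/3,100+x/3),.15))
```

```text
[0.58924942 0.0510862  0.15      ]
[0.56447405 0.05211237 0.15      ]
[0.57728814 0.07205445 0.15      ]
```

Emit:
arm_command(
  targets=[
    {"x":-1.0,"y":-0.2,"z":0,"turn":0,"hand":0.9},
    {"x":-1.0,"y":-0.2,"z":2,"turn":0,"hand":0.9},
    {"x":-1.0,"y":-0.2,"z":4,"turn":0,"hand":0.9},
    {"x":-1.0,"y":-0.2,"z":6,"turn":0,"hand":0.9},
    {"x":-1.0,"y":-0.2,"z":8,"turn":0,"hand":0.9},
    {"x":-1.0,"y":-0.2,"z":8,"turn":0,"hand":1.05},
    {"x":-1.5,"y":-0.2,"z":8,"turn":0,"hand":1.12},
    {"x":-2.5,"y":-0.2,"z":8,"turn":0,"hand":1.12},
    {"x":-3.5,"y":-0.2,"z":8,"turn":0,"hand":1.12},
    {"x":-3.5,"y":-0.2,"z":8,"turn":0,"hand":1.12},
  ],
)

```text
clock: 50.3
tcp_pos: [0.5726, 0.0819, 0.2381]
ee_rot: [2.222, 2.219, 0.001]
wrist_force: [-0.2, 0.3, 0.3]
grip_width: 0.135
```

```bash
python3 look.py s51 100 280 220 420 4
python3 - <<'E'
from h import *
T=camera("top"); crop(T,90,310,100,340,3,"pics/t51.png")
E
```

```text
50.35 [0.5726 0.0826 0.2379] [ 0.  -0.7  0.7] [0.035 0.001 0.059] 0.1329
```

View pics/s51.png

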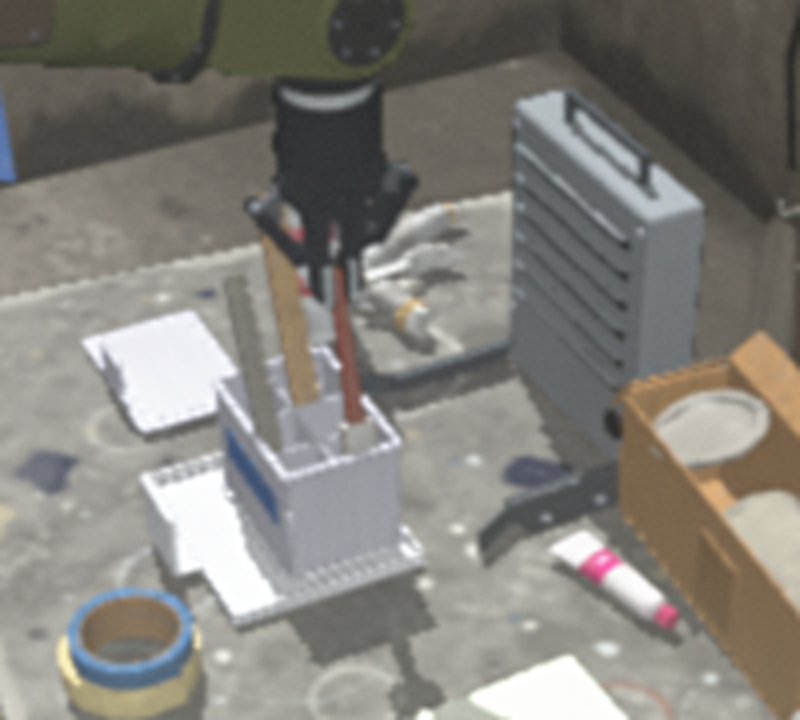

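View pics/t51.png

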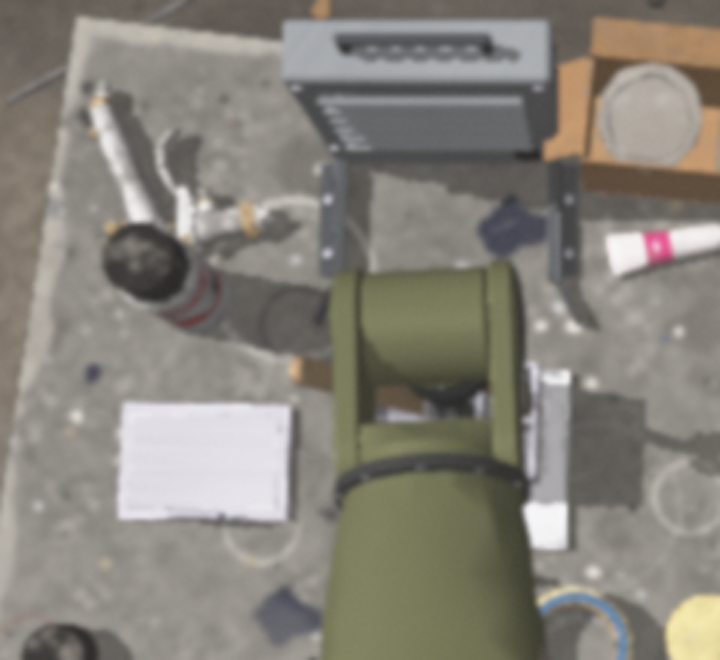

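The brush is in the rear-right compartment, ferrule at (355,435), nearly upright. I'm lowering to the floor.

Emit:
arm_command(
  targets=[
    {"x":-0.8,"y":0,"z":0.5,"turn":0,"hand":1.1},
    {"x":-0.8,"y":0,"z":1.5,"turn":0,"hand":1.05},
    {"x":-0.8,"y":0,"z":2.5,"turn":0,"hand":1.05},
    {"x":-0.8,"y":0,"z":3,"turn":0,"hand":1.05},
    {"x":-0.8,"y":0,"z":3,"turn":0,"hand":1.05},
  ],
)

```text
clock: 50.9
tcp_pos: [0.572, 0.0756, 0.206]
ee_rot: [-2.22, -2.221, 0.002]
wrist_force: [0.3, 0.3, -0.9]
grip_width: 0.129
```

Emit:
arm_command(
  targets=[
    {"x":0,"y":0,"z":0.4,"turn":0,"hand":1.05},
    {"x":0,"y":0,"z":0.8,"turn":0,"hand":1.05},
    {"x":0,"y":0,"z":0.8,"turn":0,"hand":1.05},
  ],
)

```text
clock: 51.2
tcp_pos: [0.5723, 0.0755, 0.1988]
ee_rot: [-2.221, -2.221, 0.001]
wrist_force: [0.2, -0.1, -0.5]
grip_width: 0.127
```

Emit:
arm_command(
  targets=[
    {"x":0,"y":0,"z":0.4,"turn":0,"hand":1.05},
    {"x":0,"y":0,"z":0.7,"turn":0,"hand":1.05},
    {"x":0,"y":0,"z":0.7,"turn":0,"hand":1.05},
  ],
)

```text
clock: 51.5
tcp_pos: [0.5723, 0.0755, 0.1918]
ee_rot: [-2.221, -2.221, 0.001]
wrist_force: [0.3, 0.9, -1.0]
grip_width: 0.128
```

```bash
python3 look.py s52 100 280 220 420 4
```

```text
51.55 [0.5723 0.0754 0.192 ] [-0.1  0.3 -1.5] [ 0.266 -0.016  0.005] 0.1262
```

View pics/s52.png

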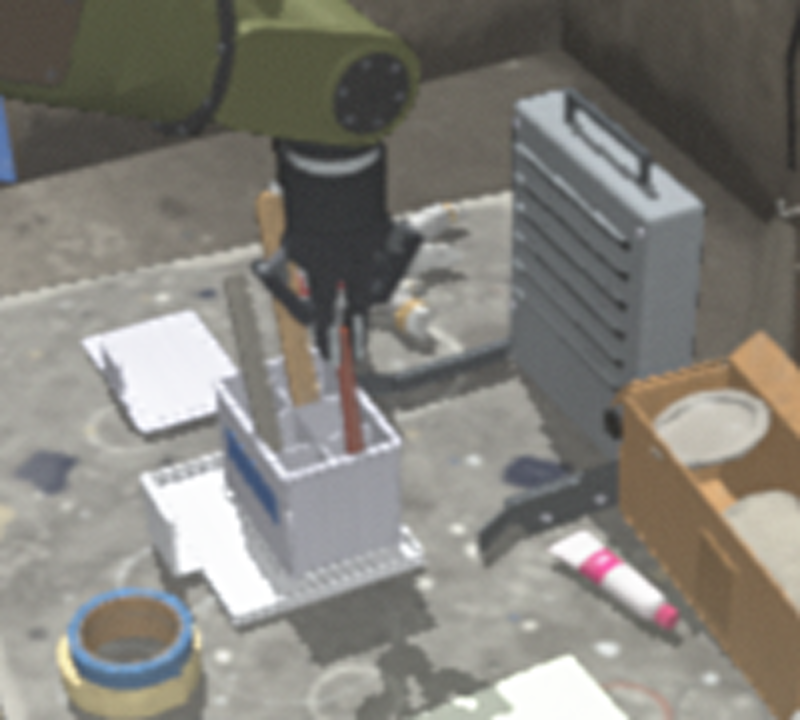

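Emit:
arm_command(
  targets=[
    {"x":0,"y":0,"z":0.3,"turn":0,"hand":1.05},
    {"x":0,"y":0,"z":0.6,"turn":0,"hand":1.05},
    {"x":0,"y":0,"z":0.6,"turn":0,"hand":1.05},
  ],
)

```text
clock: 51.85
tcp_pos: [0.5742, 0.0762, 0.19]
ee_rot: [2.218, 2.219, 0.01]
wrist_force: [-1.1, 5.4, 24.8]
grip_width: 0.126
```

The floor was met (25 N), so I'm backing off and releasing.

Emit:
arm_command(
  targets=[
    {"x":0,"y":0,"z":-0.5,"turn":0,"hand":1.1},
    {"x":0,"y":0,"z":-0.5,"turn":0,"hand":1.5},
    {"x":0,"y":0,"z":-0.5,"turn":0,"hand":2},
    {"x":0,"y":0,"z":-1.5,"turn":0,"hand":2.5},
    {"x":0,"y":0,"z":-4,"turn":0,"hand":3},
    {"x":0,"y":0,"z":-8,"turn":0,"hand":3},
    {"x":0,"y":0,"z":-12,"turn":0,"hand":3},
    {"x":0,"y":0,"z":-16,"turn":0,"hand":3},
    {"x":-4,"y":0,"z":-16,"turn":0,"hand":3},
    {"x":-9,"y":-2,"z":-16,"turn":0,"hand":3},
    {"x":-14,"y":-4,"z":-16,"turn":0,"hand":3},
    {"x":-19,"y":-7,"z":-16,"turn":0,"hand":3},
    {"x":-24,"y":-10,"z":-16,"turn":0,"hand":3},
    {"x":-27,"y":-12,"z":-16,"turn":0,"hand":3},
    {"x":-27,"y":-12,"z":-16,"turn":0,"hand":3},
  ],
)

```text
clock: 53.35
tcp_pos: [0.4502, -0.1976, 0.3469]
ee_rot: [2.225, 2.217, -0.001]
wrist_force: [0.3, 0.1, 0.2]
grip_width: 0.347
```

```bash
python3 look.py s53 100 280 220 420 4
python3 - <<'E'
from h import *
T=camera("top"); crop(T,90,310,100,340,3,"pics/t53.png")
for n in ["tray","dock","tray_pull"]:
    print(n,[(i["pixel"],round(i["p"],2)) for i in find_in(n,T)[:2]])
E
```

```text
53.4 [ 0.4507 -0.1971  0.3469] [-0.  -1.1  0.3] [-0.05   0.022 -0.09 ] 0.3491
tray [([230.8, 252.5], 0.73), ([259.0, 257.0], 0.6)]
dock [([126.4, 238.6], 0.93)]
tray_pull [([261.9, 258.2], 0.62)]
```

View pics/s53.png

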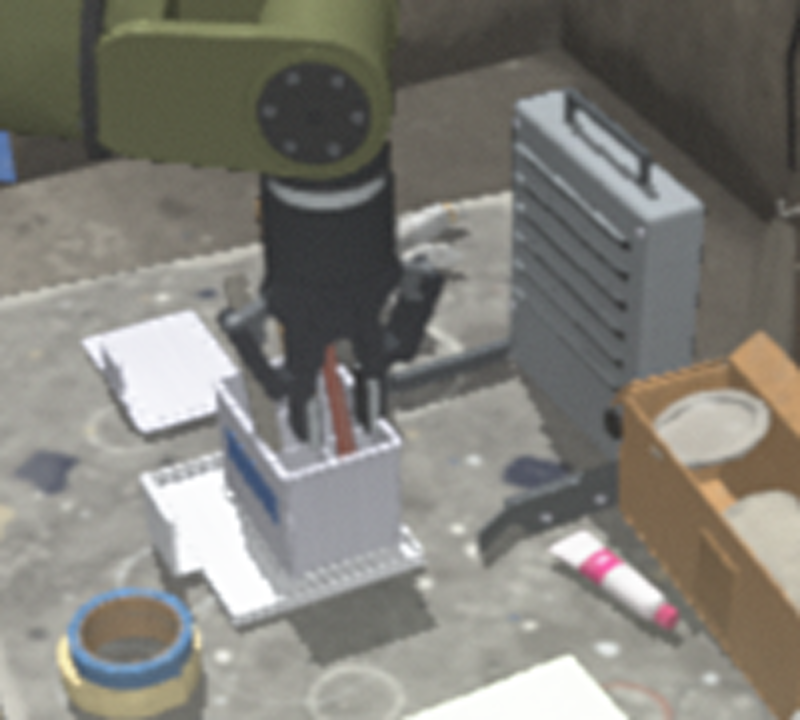

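View pics/t53.png

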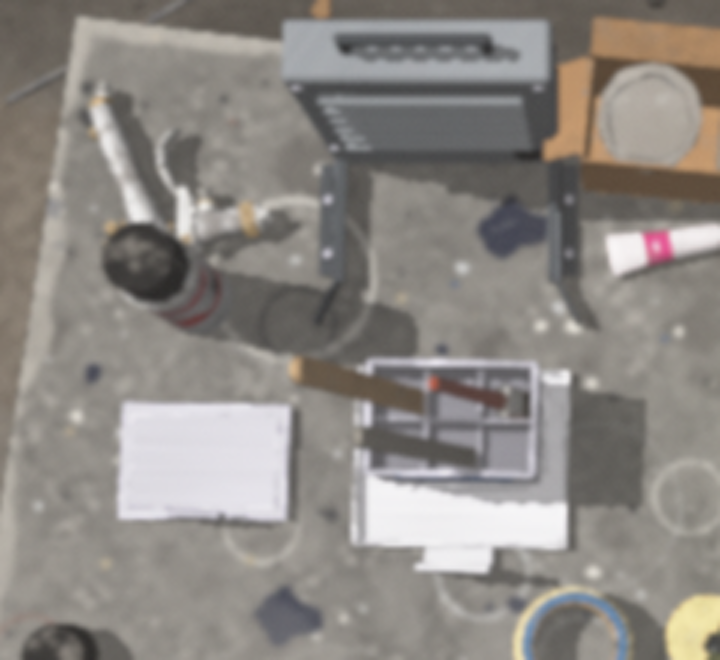

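All three tools stand in the tub: long stick (300,370), grey stick (360,435), and brush with its ferrule and bristles low in the rear-right (515,400). Now I measure the dock and tray.

Run:
```python
from h import *
T=camera("top");S=camera("scene")
crop(T,130,200,195,300,7,"pics/dock53.png")
crop(T,205,290,210,300,8,"pics/tray53.png")
crop(S,160,260,250,380,6,"pics/trays53.png")
```

```text
(no output)
```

View pics/dock53.png

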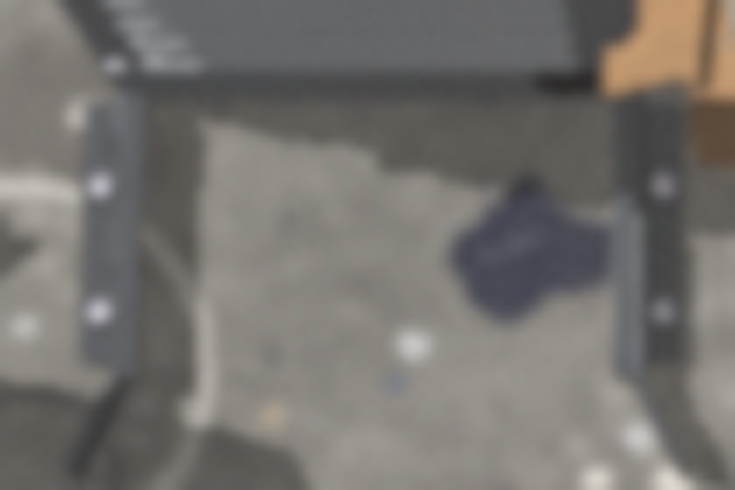

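View pics/tray53.png

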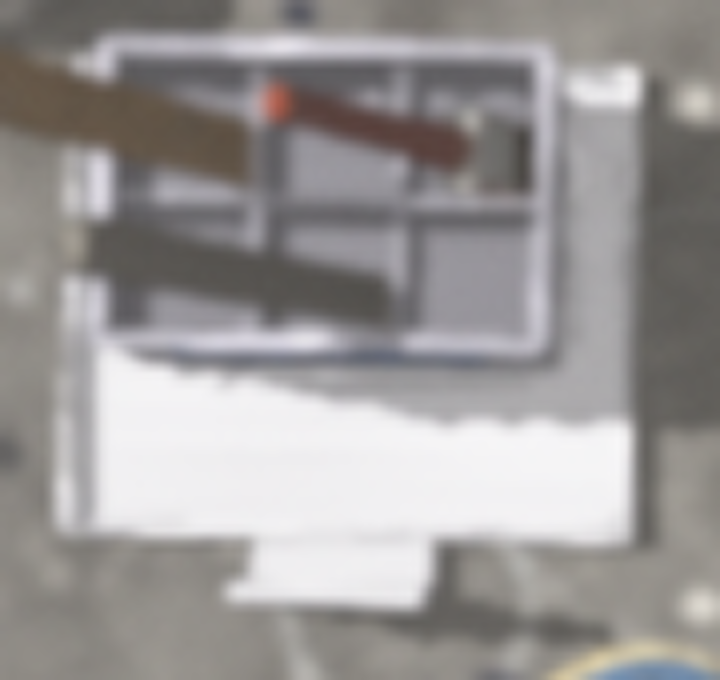

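View pics/trays53.png

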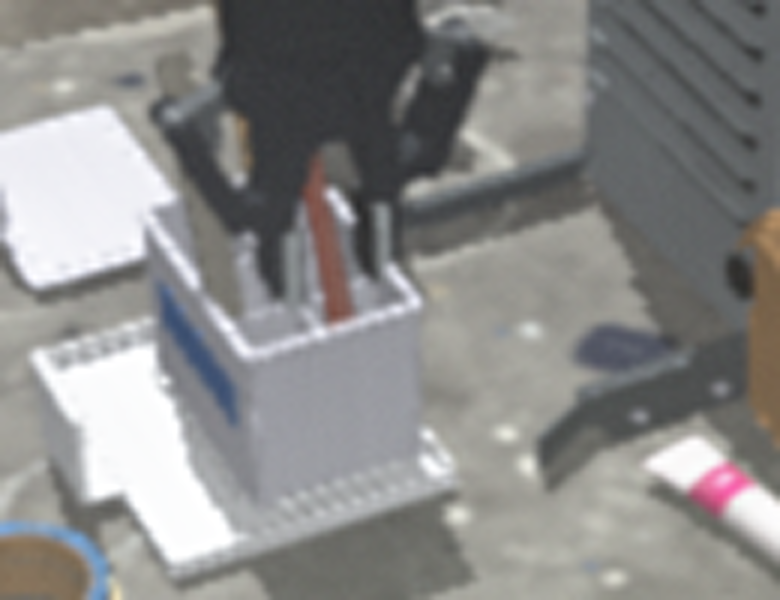

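Run:
```python
from h import *
T=camera("top")
def w(x,y,s,r0,c0,z): return plane(T,(r0+y/s,c0+x/s),z)[:2]
b=[w(*p,7,130,195,.023) for p in [(100,187),(98,312),(664,187),(663,312)]]
print("bolts",np.round(b,4)); m1=(b[0]+b[2])/2;m2=(b[1]+b[3])/2;print(m1,m2,"ang",(m1-m2)[1]/(m1-m2)[0], "cross ang",-(b[0]-b[2])[0]/(b[0]-b[2])[1])
print("face base",np.round([w(x,y,7,130,195,0.0) for x,y in [(140,95),(610,98)]],4))
print("lip ends", np.round([w(x,y,7,130,195,.022) for x,y in [(135,110),(133,370),(85,360),(615,110),(617,370)]],4))
print("tray fl,fr,br",np.round([w(x,y,8,205,210,.012) for x,y in [(58,532),(636,543),(642,66)]],4))
print("plate top",np.round([w(x,y,8,205,210,.063) for x,y in [(225,602),(425,608),(435,545)]],4))
print("tub rim",np.round([w(x,y,8,205,210,.106) for x,y in [(98,40),(552,45),(550,355),(95,345)]],4))
```

```text
bolts [[0.7563 0.2277]
 [0.7073 0.2267]
 [0.7608 0.01  ]
 [0.7117 0.0093]]
[0.75851532 0.11883613] [0.70946356 0.1180473 ] ang 0.016081746259166696 cross ang 0.020723288948355453
face base [[0.7988 0.2174]
 [0.8015 0.0329]]
lip ends [[0.7871 0.2154]
 [0.6851 0.2127]
 [0.6886 0.2313]
 [0.791  0.0297]
 [0.6888 0.0266]]
tray fl,fr,br [[0.4471 0.1977]
 [0.4468 0.0046]
 [0.6078 0.006 ]]
plate top [[0.4238 0.135 ]
 [0.423  0.0706]
 [0.4434 0.0678]]
tub rim [[0.5999 0.1752]
 [0.601  0.0315]
 [0.5024 0.0298]
 [0.503  0.173 ]]
```

Dock origin is ≈ (0.717, 0.1185), turned about +0.018 rad. The tray origin is ≈ (0.527, 0.1015) with angle about 0, so the pull is at (0.427, 0.102). I'm going above it.

Emit:
arm_command(
  targets=[
    {"x":4,"y":-1,"z":0,"turn":0,"hand":3.5},
    {"x":8,"y":-2,"z":0,"turn":0,"hand":3.5},
    {"x":12,"y":-2.4,"z":0,"turn":0,"hand":3.5},
    {"x":16,"y":-2.4,"z":0,"turn":0,"hand":3.5},
    {"x":20,"y":-2.4,"z":0,"turn":0,"hand":3.5},
    {"x":24,"y":-2.4,"z":2,"turn":0,"hand":3.5},
    {"x":28,"y":-2.4,"z":5,"turn":0,"hand":3.5},
    {"x":29.9,"y":-2.4,"z":9,"turn":0,"hand":3.5},
    {"x":29.9,"y":-2.4,"z":13,"turn":0,"hand":3.5},
    {"x":29.9,"y":-2.4,"z":17,"turn":0,"hand":3.5},
    {"x":29.9,"y":-2.4,"z":21,"turn":0,"hand":3.5},
    {"x":29.9,"y":-2.4,"z":23,"turn":0,"hand":3.5},
    {"x":29.9,"y":-2.4,"z":23,"turn":0,"hand":3.5},
    {"x":29.9,"y":-2.4,"z":23,"turn":0,"hand":3.5},
  ],
)

```text
clock: 55.15
tcp_pos: [0.4287, 0.105, 0.117]
ee_rot: [2.22, 2.222, 0.0]
wrist_force: [-0.1, -0.1, 1.1]
grip_width: 0.412
```

```bash
python3 look.py s54 130 280 220 380 4.5
```

```text
55.2 [0.429  0.1049 0.1175] [-0.2 -0.8  0. ] [-0.011  0.019  0.04 ] 0.4128
```

View pics/s54.png

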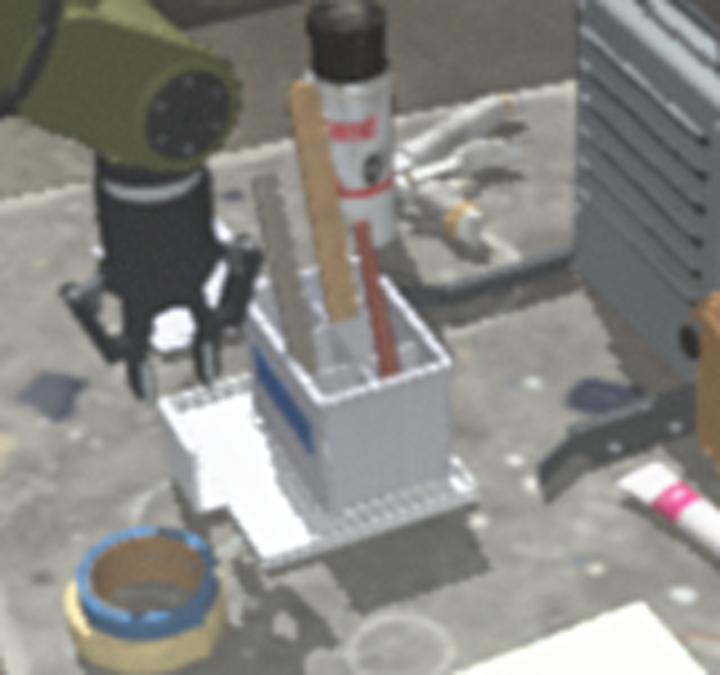

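The tips straddle the plate (top at (185,420)). I'm lowering and pinching.

Emit:
arm_command(
  targets=[
    {"x":-0.3,"y":-0.1,"z":2,"turn":0,"hand":3.5},
    {"x":-0.3,"y":-0.1,"z":4,"turn":0,"hand":3.5},
    {"x":-0.3,"y":-0.1,"z":5.8,"turn":0,"hand":3.5},
    {"x":-0.3,"y":-0.1,"z":6.5,"turn":0,"hand":3.5},
    {"x":-0.3,"y":-0.1,"z":6.5,"turn":0,"hand":2},
    {"x":-0.3,"y":-0.1,"z":6.5,"turn":0,"hand":1},
    {"x":-0.3,"y":-0.1,"z":6.5,"turn":0,"hand":0},
    {"x":-0.3,"y":-0.1,"z":6.5,"turn":0,"hand":0},
    {"x":-0.3,"y":-0.1,"z":6.5,"turn":0,"hand":0},
  ],
)

```text
clock: 56.1
tcp_pos: [0.428, 0.1016, 0.0525]
ee_rot: [2.221, 2.221, 0.002]
wrist_force: [-1.7, 1.1, 7.5]
grip_width: 0.063
```

Emit:
arm_command(
  targets=[
    {"x":0.2,"y":0.5,"z":0,"turn":-0.003,"hand":0},
    {"x":0.5,"y":1.2,"z":0,"turn":-0.006,"hand":0},
    {"x":0.8,"y":2,"z":0,"turn":-0.01,"hand":0},
    {"x":1.1,"y":3,"z":0,"turn":-0.014,"hand":0},
    {"x":1.25,"y":4,"z":0,"turn":-0.016,"hand":0},
    {"x":1.25,"y":4,"z":0,"turn":-0.016,"hand":0},
    {"x":1.25,"y":4,"z":0,"turn":-0.016,"hand":0},
  ],
)

```text
clock: 56.8
tcp_pos: [0.4686, 0.1142, 0.0525]
ee_rot: [2.202, 2.238, 0.005]
wrist_force: [6.5, 1.6, 6.1]
grip_width: 0.058
```

```bash
python3 look.py s55 130 280 220 380 4.5;  python3 - <<'E'
from h import *
T=camera("top"); crop(T,130,290,195,305,5,"pics/t55.png")
E
```

```text
56.85 [0.4684 0.1141 0.0525] [5.  0.6 5.6] [ 0.067 -0.514 -0.007] 0.0643
```

View pics/s55.png

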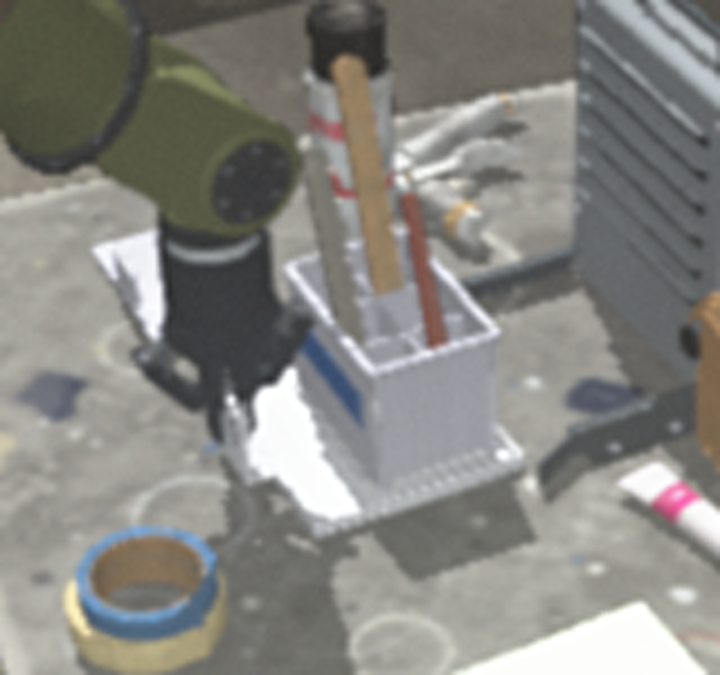

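View pics/t55.png

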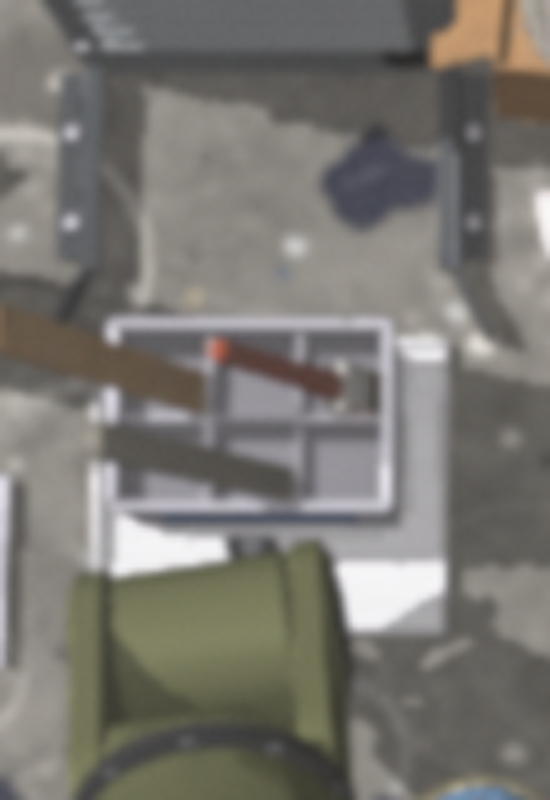

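Run:
```python
from h import *
T=camera("top")
for x,y in [(448,338),(445,630),(90,575),(95,410)]: print(np.round(plane(T,(130+y/5,195+x/5),.012)[:2],4))
```

```text
[0.6503 0.0223]
[0.4918 0.0203]
[0.5179 0.2114]
[0.6073 0.2118]
```

The tray is aligned with the dock line within 1 mm (back-right corner (0.650, 0.022) as expected). I'm pushing in.

Emit:
arm_command(
  targets=[
    {"x":0.01,"y":0.7,"z":0,"turn":0,"hand":0},
    {"x":0.03,"y":2,"z":0,"turn":0,"hand":0},
    {"x":0.05,"y":3.5,"z":0,"turn":-0.001,"hand":0},
    {"x":0.08,"y":5,"z":0,"turn":-0.002,"hand":0},
    {"x":0.11,"y":6.5,"z":0,"turn":-0.003,"hand":0},
    {"x":0.14,"y":8,"z":0,"turn":-0.003,"hand":0},
    {"x":0.17,"y":9.5,"z":0,"turn":-0.003,"hand":0},
    {"x":0.2,"y":11,"z":0,"turn":-0.003,"hand":0},
    {"x":0.23,"y":12.5,"z":0,"turn":-0.003,"hand":0},
    {"x":0.23,"y":13,"z":0,"turn":-0.003,"hand":0},
    {"x":0.23,"y":13,"z":0,"turn":-0.003,"hand":0},
  ],
)

```text
clock: 58.05
tcp_pos: [0.5983, 0.1184, 0.0526]
ee_rot: [2.199, 2.241, 0.003]
wrist_force: [4.6, -0.2, 4.9]
grip_width: 0.059
```

```bash
python3 look.py s56 100 280 220 420 4;  python3 - <<'E'
from h import *
T=camera("top"); crop(T,100,290,180,310,4,"pics/t56.png")
E
```

```text
58.1 [0.5982 0.1184 0.0526] [4.8 1.  4.9] [ 0.066 -0.509 -0.029] 0.0617
```

View pics/s56.png

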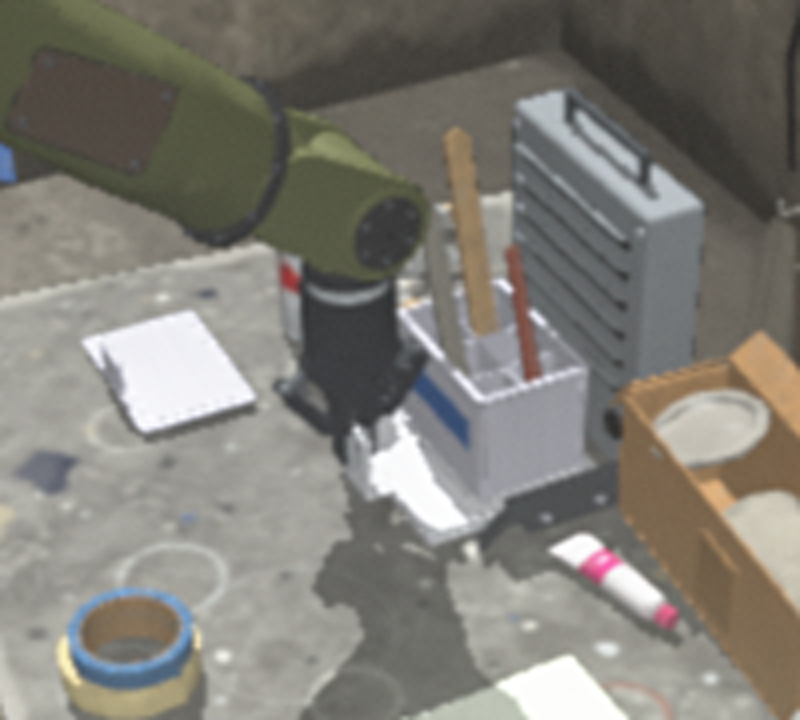

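View pics/t56.png

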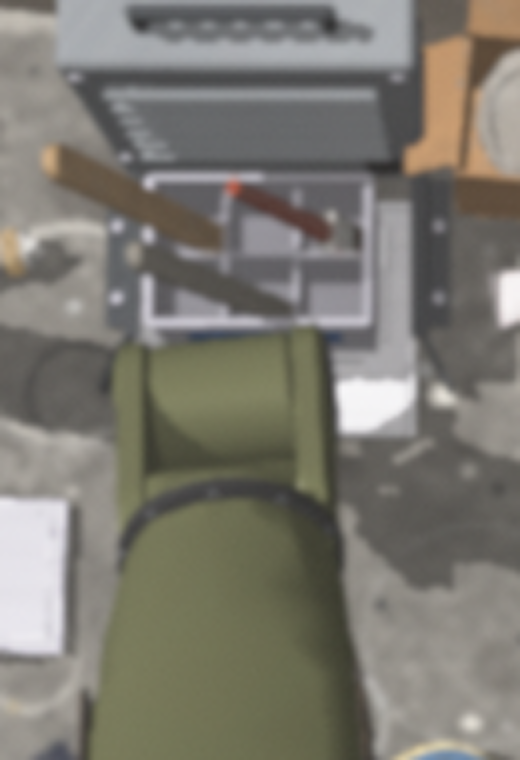

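The tray is between the guides with no side force. Final approach next.

Emit:
arm_command(
  targets=[
    {"x":0.01,"y":0.5,"z":0,"turn":0,"hand":0},
    {"x":0.02,"y":1,"z":0,"turn":0,"hand":0},
    {"x":0.03,"y":1.4,"z":0,"turn":0,"hand":0},
    {"x":0.03,"y":1.8,"z":0,"turn":0,"hand":0},
    {"x":0.03,"y":1.8,"z":0,"turn":0,"hand":0},
  ],
)

```text
clock: 58.65
tcp_pos: [0.6156, 0.1191, 0.0525]
ee_rot: [2.2, 2.242, 0.001]
wrist_force: [-0.6, 0.3, 8.9]
grip_width: 0.06
```

Emit:
arm_command(
  targets=[
    {"x":0,"y":0.3,"z":0,"turn":0,"hand":0},
    {"x":0,"y":0.3,"z":0,"turn":0,"hand":0},
  ],
)

```text
clock: 58.85
tcp_pos: [0.6166, 0.1191, 0.0525]
ee_rot: [-2.198, -2.241, 0.006]
wrist_force: [-24.0, -2.3, 22.1]
grip_width: 0.059
```

Resistance of 24 N at x = 0.6166: the tray is against the filter box. I'm releasing and lifting.

Emit:
arm_command(
  targets=[
    {"x":0,"y":0.2,"z":0,"turn":0,"hand":0},
    {"x":0,"y":0.2,"z":0,"turn":0,"hand":0.8},
    {"x":0,"y":0.1,"z":0,"turn":0,"hand":1.5},
    {"x":0,"y":0,"z":0,"turn":0,"hand":2.5},
    {"x":0,"y":0,"z":0,"turn":0,"hand":3},
    {"x":0,"y":0,"z":-1,"turn":0,"hand":3},
    {"x":0,"y":0,"z":-3,"turn":0,"hand":3},
    {"x":0,"y":-1,"z":-6,"turn":0,"hand":3},
    {"x":0,"y":-4,"z":-10,"turn":0,"hand":3},
    {"x":-4,"y":-8,"z":-14,"turn":0,"hand":3},
    {"x":-9,"y":-11,"z":-18,"turn":0,"hand":3},
    {"x":-14,"y":-14,"z":-20,"turn":0,"hand":3},
    {"x":-19,"y":-17,"z":-20,"turn":0,"hand":3},
    {"x":-23,"y":-20,"z":-20,"turn":0,"hand":3},
    {"x":-27,"y":-22,"z":-20,"turn":0,"hand":3},
    {"x":-30,"y":-22,"z":-20,"turn":0,"hand":3},
    {"x":-30,"y":-22,"z":-20,"turn":0,"hand":3},
  ],
)

```text
clock: 60.55
tcp_pos: [0.4027, -0.1876, 0.2525]
ee_rot: [2.201, 2.239, 0.0]
wrist_force: [0.5, 0.8, 0.1]
grip_width: 0.352
```

```bash
python3 look.py s57 100 280 220 420 4;  python3 - <<'E'
from h import *
T=camera("top"); crop(T,100,290,140,310,4,"pics/t57.png");S=camera("scene");cv2.imwrite("pics/full57.png",S["image"][:,:,::-1])
E
```

```text
60.6 [ 0.4024 -0.1895  0.2525] [ 0.1  0.5 -0.1] [0.006 0.015 0.056] 0.3495
```

View pics/s57.png

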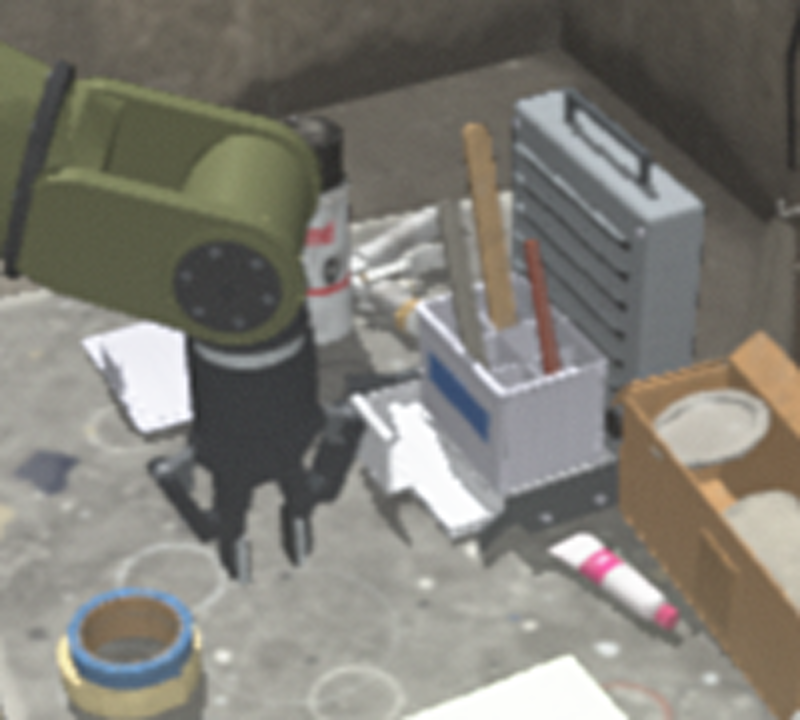

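View pics/t57.png

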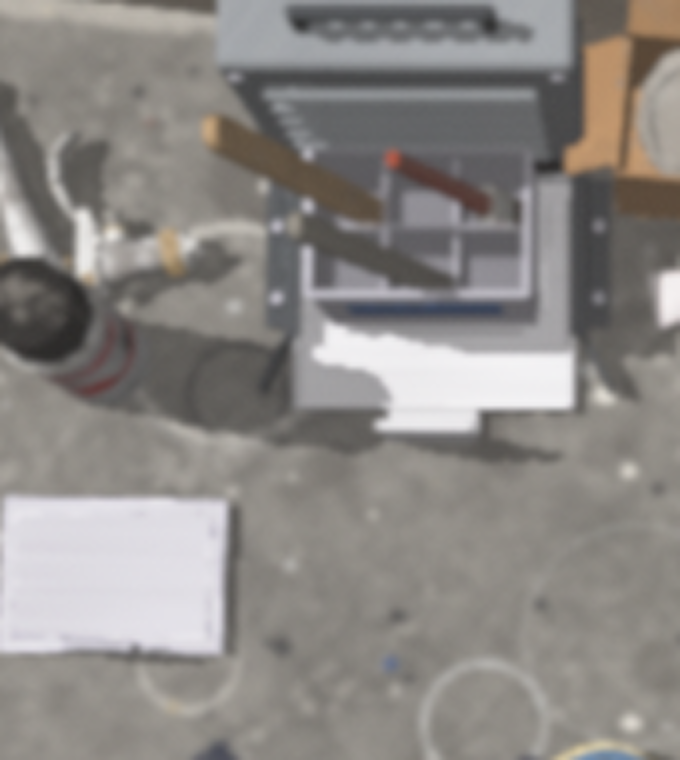

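View pics/full57.png

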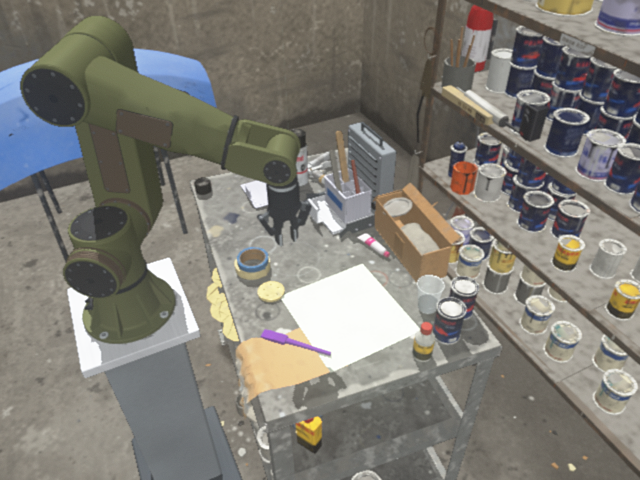

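All tools are in the tub, the tray is in the dock and the gripper is clear. Last check is the final tray and tool positions.

Run:
```python
from h import *
T=camera("top");S=camera("scene")
a=plane(T,(100+403/4,140+293/4),.012);b=plane(T,(100+411/4,140+577/4),.012);print(a,b,(a+b)/2,"ang",-(a-b)[0]/(a-b)[1])
# brush handle end
print("brush top",tri([(T,(100+158/4,140+393/4)),(S,(100+242/4,220+531/4))]))
print("long top",tri([(T,(100+130/4,140+210/4)),(S,(100+127/4,220+473/4))]))
print("grey top",tri([(T,(100+222/4,140+296/4)),(S,(100+205/4,220+450/4))]))
print(sense()["clock"])
```

```text
[0.63794272 0.21480325 0.012     ] [0.63620324 0.02288453 0.012     ] [0.63707298 0.11884389 0.012     ] ang -0.009063631903098314
brush top [0.7627541  0.13053803 0.18018115]
long top [0.7631466  0.23105484 0.23184703]
grey top [0.71842002 0.18496123 0.19679339]
60.8
```

```bash
python3 -c "
from rig import *
print(close_job())"
```

```text
the job is handed in; nothing more can be done
None
```

The job is handed in at about 61 s of the 210 s allowed. It reports no verdict, so what follows rests on my own measurements.

**What I did:**
- Lifted the lid off by its tab and laid it flat on the bench to the left of the tub.
- Stood the long stick, the grey stick and the red brush (bristles down) in the tub. Only these three tools were on the sheet. I swung each to hang by loosening the jaws very slightly, straightened it against a compartment wall, then set it on the tub's floor.
- Slid the tray into the dock by its pull plate until it met 24 N of resistance, then let go. I left the purple look-alike brush alone.

**Last checks:**
- **Tools:** the measured tops (long stick 232 mm, grey stick 197 mm, brush 180 mm above the bench) fit tools resting on the tub floor with a lean of about 20°.
- **Tray:** its origin measures (0.717, 0.119) m against my dock estimate of (0.717, 0.1185) m. The stop came where the tray should meet the filter box.
- **Everything else:** in the last pictures the lid is flat, the tub is upright on its tray, the gripper is clear, and the can, cup and bottle look undisturbed.

**What failed or disagreed:**
- The long stick and the grey stick each slipped out of the light grip once and fell back onto the sheet. I picked both up again and placed them.
- The tray's final angle measured about 0.027 rad away from my dock angle. That is inside the 0.07 rad limit and may be pixel noise.

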